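# Build a strip pack in the weld jig, gauge it and teach its seam

## Task

Stack all the single strips that lie spread out on the bench in front of the weld jig (not the overlapping row at the far right) squarely into one pack on the jig's foot plate, up against the three dowel stops with every hole at the end-pin end, then lower the bridge gauge astride the middle of the pack, hold it seated there for a second while its sprung foot reads the pack's height, and stand it back upright on the bench clear of the jig. Then take the teach pen from its dock and, holding it upright, guide its tip slowly (about 2 cm/s, never more than 5) in the corner between pack and foot plate: from the end-pin end along the near long side, round the corner and along the free end, to teach the weld path. Put the pen back upright in its dock, leave the pack true, and leave the square, the file and the C-clamp alone.

Things in the scene. Friction and masses are not known exactly. Their poses are not given: they have to be found in the camera images.
- strip_a_mid (a point): Strip a: dark plasma-cut steel strip 118 x 36 x 6 mm, 0.16 to 0.25 kg, one hole near one end. The point is its centre, 3 mm over its underside; x runs along its length, the hole 43 mm from the centre towards -x; z up. Starts flat on the bench, long way roughly towards the robot, hole end near or far. Absent (None) in some starts.
- strip_b_mid (a point): Strip b: dark plasma-cut steel strip 118 x 36 x 6 mm, 0.16 to 0.25 kg, one hole near one end. The point is its centre, 3 mm over its underside; x runs along its length, the hole 43 mm from the centre towards -x; z up. Starts flat on the bench, long way roughly towards the robot, hole end near or far. Absent (None) in some starts.
- strip_c_mid (a point): Strip c: dark plasma-cut steel strip 118 x 36 x 6 mm, 0.16 to 0.25 kg, one hole near one end. The point is its centre, 3 mm over its underside; x runs along its length, the hole 43 mm from the centre towards -x; z up. Starts flat on the bench, long way roughly towards the robot, hole end near or far. Absent (None) in some starts.
- strip_d_mid (a point): Strip d: dark plasma-cut steel strip 118 x 36 x 6 mm, 0.16 to 0.25 kg, one hole near one end. The point is its centre, 3 mm over its underside; x runs along its length, the hole 43 mm from the centre towards -x; z up. Starts flat on the bench, long way roughly towards the robot, hole end near or far. Absent (None) in some starts.
- strip_e_mid (a point): Strip e: dark plasma-cut steel strip 118 x 36 x 6 mm, 0.16 to 0.25 kg, one hole near one end. The point is its centre, 3 mm over its underside; x runs along its length, the hole 43 mm from the centre towards -x; z up. Starts flat on the bench, long way roughly towards the robot, hole end near or far. Absent (None) in some starts.
- weld_jig: Fixed weld jig: dark tooling plate 130 x 200 x 14 mm (x, y, z) with a bright foot plate 94 x 172 x 8 mm on it, top 22 mm above the bench. Origin under its centre; x away from the robot, y to the left along the pack, z up. Two low blue straps with screws, 12 mm above the foot plate, hold its rear corners at (46 to 51, +-74) mm. Nothing moves.
- pack_mid (a point): Centre of the pack, on the foot plate's top; axes as weld_jig. Three dowel stops, 10 mm diameter, 33 mm high: two behind the pack at (24.5, +-46) mm and the end pin at (0, +65.5) mm from here, each 1.5 mm clear of a strip centred here. Front (-x) and -y end are open. Strips lie with their centre over this point, length along y, hole end to +y.
- pack_hole (a point): Where all the strips' holes belong, on the foot plate's top face 43 mm to +y of pack_mid.
- gauge_grip (a point): Centre of the black grip block (26 mm thick along x, 46 mm along y, 34 mm high) on top of the bridge gauge, 124 mm above the soles of its legs; axes as bridge_gauge.
- bridge_gauge: Loose steel bridge gauge, 0.6 to 0.85 kg, 141 mm high: two legs 14 mm thick (x), 64 mm wide (y), 52 mm apart inside along x, under a bridge whose underside is 40 mm up; above it a round dial (52 mm) facing -x, then the black grip block. Origin between the soles of the legs; x across the legs, z up. It starts standing on the bench.
- gauge_foot (a joint): Slide of the gauge's sprung foot (16 mm disc midway between the legs), m, up positive, at most 0.036; at 0 it is 0.3 mm above the leg soles. Standing astride a part it reads the part's height less 0.3 mm: about 6 mm for each strip. The spring pushes down with 0.8 to 1.3 N. The red needle turns clockwise 9 degrees a mm.
- pen_dock: Fixed grey charging dock 72 x 72 x 60 mm with a black foot flange 84 mm square and an upright 28 mm round hole through its middle. Origin under its centre on the bench.
- pen_grip (a point): Centre of the rubber-faced grip of the teach pen, 106 mm above its tip. The pen, 0.12 kg, 160 mm long, stands upright in the dock. Its grey body is 18 mm square from 64 to 156 mm above the tip; x and y are square to its faces, z points from tip to tail.
- pen_tip (a point): Lower end of the pen's steel stylus (6 mm diameter, 42 mm long, then a cone to 20 mm diameter below a 38 mm collar whose underside is 58 mm above the tip). In the dock the collar rests on the dock's top, so the tip hangs 2 mm above the bench on the dock's axis.
- try_square: Bystander: engineer's square, 110 x 171 mm, loose.
- flat_file: Bystander: flat file with wooden handle, 310 mm, loose.
- c_clamp: Bystander: blue C-clamp lying on its side, 146 x 78 mm, loose.
- seam_1 (a point): Seam point 1 of 6: start, 50 mm to +y of the pack's middle on its near (-x) long side; 4 mm outside the foot of a true pack (where the stylus tip runs) and 1 mm above the foot plate. Axes as weld_jig. Straight lines join the points.
- seam_2 (a point): Seam point 2 of 6: 20 mm to +y of the middle, near side; 4 mm outside the foot of a true pack (where the stylus tip runs) and 1 mm above the foot plate. Axes as weld_jig. Straight lines join the points.
- seam_3 (a point): Seam point 3 of 6: 12 mm to -y of the middle, near side; 4 mm outside the foot of a true pack (where the stylus tip runs) and 1 mm above the foot plate. Axes as weld_jig. Straight lines join the points.
- seam_4 (a point): Seam point 4 of 6: 42 mm to -y of the middle, near side; 4 mm outside the foot of a true pack (where the stylus tip runs) and 1 mm above the foot plate. Axes as weld_jig. Straight lines join the points.
- seam_5 (a point): Seam point 5 of 6: near corner at the pack's free (-y) end; 4 mm outside the foot of a true pack (where the stylus tip runs) and 1 mm above the foot plate. Axes as weld_jig. Straight lines join the points.
- seam_6 (a point): Seam point 6 of 6: end, on the free end face, 10 mm to +x of the pack's middle line; 4 mm outside the foot of a true pack (where the stylus tip runs) and 1 mm above the foot plate. Axes as weld_jig. Straight lines join the points.
Not all that is in view belongs to the job. What is shaped like the part that bears strip_c_mid but purple or red is not meant. What is shaped like the part that bears pen_grip but blue is not meant.

How it is judged (in metres and radians):
On the way, in this order (a step that is already met when the one before it is completed fails the run):
1. every strip that is there lies flat in the pack against the stops, holes together at the end-pin end, and is let go (horizontal distance between each of strip_a_mid, strip_b_mid, strip_c_mid, strip_d_mid, strip_e_mid and pack_mid below 0.006 m and x of pack_hole in the frame of strip_a_mid below -0.03 m and y of pack_hole in the frame of strip_a_mid between -0.006 and 0.006 m and angle between each of strip_a_mid, strip_b_mid, strip_c_mid, strip_d_mid, strip_e_mid's own z axis and vertical below 0.06 rad and z of strip_a_mid in the frame of pack_mid between 0 and 0.034 m and x of pack_hole in the frame of strip_b_mid below -0.03 m and y of pack_hole in the frame of strip_b_mid between -0.006 and 0.006 m and z of strip_b_mid in the frame of pack_mid between 0 and 0.034 m and x of pack_hole in the frame of strip_c_mid below -0.03 m and y of pack_hole in the frame of strip_c_mid between -0.006 and 0.006 m and z of strip_c_mid in the frame of pack_mid between 0 and 0.034 m and x of pack_hole in the frame of strip_d_mid below -0.03 m and y of pack_hole in the frame of strip_d_mid between -0.006 and 0.006 m and z of strip_d_mid in the frame of pack_mid between 0 and 0.034 m and x of pack_hole in the frame of strip_e_mid below -0.03 m and y of pack_hole in the frame of strip_e_mid between -0.006 and 0.006 m and z of strip_e_mid in the frame of pack_mid between 0 and 0.034 m and contact force between the fingers and strip_a below 0.2 N and contact force between the fingers and strip_b below 0.2 N and contact force between the fingers and strip_c below 0.2 N and contact force between the fingers and strip_d below 0.2 N and contact force between the fingers and strip_e below 0.2 N and linear speed of each of strip_a, strip_b, strip_c, strip_d, strip_e below 0.02 m/s), for 0.2 s.
2. the bridge gauge, held by the fingers, is seated on the foot plate astride the pack with its sprung foot pushed up by it, and reads at rest (horizontal distance between bridge_gauge and pack_mid below 0.012 m and z of bridge_gauge in the frame of pack_mid below 0.0025 m and angle between bridge_gauge's own z axis and vertical below 0.04 rad and value of joint gauge_foot above 0.0145 m and linear speed of bridge_gauge below 0.01 m/s and contact force between the fingers and bridge_gauge above 0.5 N), for 0.5 s.
3. the pen's tip is on the start of the seam (end-pin end of the near long side) (distance between pen_tip and seam_1 below 0.007 m and angle between pen_tip's own z axis and vertical below 0.45 rad).
4. the pen's tip is on the second seam point (distance between pen_tip and seam_2 below 0.007 m and angle between pen_tip's own z axis and vertical below 0.45 rad).
5. the pen's tip is on the third seam point (distance between pen_tip and seam_3 below 0.007 m and angle between pen_tip's own z axis and vertical below 0.45 rad).
6. the pen's tip is on the fourth seam point (distance between pen_tip and seam_4 below 0.007 m and angle between pen_tip's own z axis and vertical below 0.45 rad).
7. the pen's tip is on the near corner of the pack's free end (distance between pen_tip and seam_5 below 0.007 m and angle between pen_tip's own z axis and vertical below 0.45 rad).
8. the pen's tip is on the end of the seam on the pack's free end (distance between pen_tip and seam_6 below 0.007 m and angle between pen_tip's own z axis and vertical below 0.45 rad).
At the end, for the whole second after the job is handed in: Every strip present lies flat in the pack (centre within 6 mm, hole within 6 mm of its place sideways, at the end-pin end); the gauge stands upright on the bench more than 12 cm from the pack's centre; the pen stands upright in its dock (tip within 8 mm of its axis); all at rest (horizontal distance between each of strip_a_mid, strip_b_mid, strip_c_mid, strip_d_mid, strip_e_mid and pack_mid below 0.006 m and x of pack_hole in the frame of strip_a_mid below -0.03 m and y of pack_hole in the frame of strip_a_mid between -0.006 and 0.006 m and angle between each of strip_a_mid, strip_b_mid, strip_c_mid, strip_d_mid, strip_e_mid's own z axis and vertical below 0.06 rad and z of strip_a_mid in the frame of pack_mid between 0 and 0.034 m and x of pack_hole in the frame of strip_b_mid below -0.03 m and y of pack_hole in the frame of strip_b_mid between -0.006 and 0.006 m and z of strip_b_mid in the frame of pack_mid between 0 and 0.034 m and x of pack_hole in the frame of strip_c_mid below -0.03 m and y of pack_hole in the frame of strip_c_mid between -0.006 and 0.006 m and z of strip_c_mid in the frame of pack_mid between 0 and 0.034 m and x of pack_hole in the frame of strip_d_mid below -0.03 m and y of pack_hole in the frame of strip_d_mid between -0.006 and 0.006 m and z of strip_d_mid in the frame of pack_mid between 0 and 0.034 m and x of pack_hole in the frame of strip_e_mid below -0.03 m and y of pack_hole in the frame of strip_e_mid between -0.006 and 0.006 m and z of strip_e_mid in the frame of pack_mid between 0 and 0.034 m and linear speed of each of strip_a, strip_b, strip_c, strip_d, strip_e, bridge_gauge, teach_pen below 0.02 m/s and height (world z) of bridge_gauge below 0.01 m and angle between bridge_gauge's own z axis and vertical below 0.05 rad and horizontal distance between bridge_gauge and pack_mid above 0.12 m and horizontal distance between pen_tip and pen_dock below 0.008 m and height (world z) of pen_tip below 0.008 m and angle between pen_tip's own z axis and vertical below 0.08 rad); the robot touches nothing.
It fails at once if the pen moves faster than 0.07 m/s while its tip is down at the seam (less than 12 mm above the foot plate, over the plate) (z of pen_tip in the frame of pack_mid between -0.01 and 0.012 m and x of pen_tip in the frame of pack_mid between -0.045 and 0.045 m and y of pen_tip in the frame of pack_mid between -0.085 and 0.085 m and linear speed of teach_pen above 0.07 m/s).
It fails at once if the bridge gauge is tipped over (more than 0.8 rad) (angle between bridge_gauge's own z axis and vertical above 0.8 rad).
It fails at once if the try square, the file or the C-clamp are pushed more than 4 cm away (distance of any of try_square, flat_file, c_clamp from where it was at the start of the episode above 0.04 m).
Of strip_a, strip_b, strip_c, strip_d, strip_e only 3 to 5 are there at a start; the rules pass over those that are not, and their reading is None.
At some moment in a run one of bridge_gauge may be knocked a few centimetres aside while the robot is not near it.
It also fails if it takes over 210 s, if anything falls off the work surface, if the arm or the gripper's body presses on something with over 40 N, if the wrist force passes 120 N, or if a joint passes its speed limit or range.

## Robot

A 6-joint arm with a two-finger parallel gripper is mounted at the origin on a cart in front of the work surface, level with it; the furniture and walls round the work are solid. World frame = base frame: x ahead of the robot, y to its left, z up, the work surface at z = 0. Lengths are in m, angles in degrees, forces in N, time in s.
With the tool pointing down it reaches from about 0.4 to 0.825 m from the base axis. Payload 7 kg.
Tool frame: the origin (TCP) lies midway between the tips of the shut fingers; the grasp point (between the pads) lies 19 mm behind it (grip_depth is the distance from the TCP to the grasp point, in m); z points along the fingers, y is the direction in which the jaws open and shut (so a half turn about z gives the same grasp; the last joint's range is limited). The gripper opens to 88 mm and grips with 3 to 60 N. Pads are 19 mm wide; open, the fingers measure 130 mm over their backs; the gripper's body (78 mm by 193 mm) begins 47 mm behind the grasp point.
Start: joints at [-51.102, 20.546, 0.682, 0, -70.136, -16.507], TCP at [0.257, -0.624, 0.227] pointing down, gripper open.
Joint ranges: [-176.03, 176.03], [-82.01, 121.73], [-58.28, 71.71], [-173.87, 95.51], [-174.79, -0.11], [-173.66, 173.66]. Speed limits (degrees/s): [136.94, 136.94, 172.46, 180, 180, 180].

## Interface

Orientations are given as [roll, pitch, yaw] about the fixed x, y, z axes, in that order (R = Rz(yaw) Ry(pitch) Rx(roll)).
In Python, from plant import * gives the robot as it stands.
- The arm moves only by the shell command python3 -m inch 'ROWS'. ROWS is JSON, a list of rows, each an object of numbers: "ax", "ay", "az": the turn, a rotation vector about the tool's x, y, z in degrees; "dx", "dy", "dz": the shift along the tool's x, y, z in mm; "fingers": the finger opening in mm, from 0 to 87.6. In form: [{"ax": .., "ay": .., "az": .., "dx": .., "dy": .., "dz": .., "fingers": ..}, ...]. A call has 1 to 8 rows; each row is the pose to reach, as a shift and turn from the pose commanded when the call began, along the tool's axes at that moment; what a row does not reach only later rows make up. A row lasts 1/8 s, in which the tool goes at most 62.5 mm and 10.7 degrees, less where a joint would pass 70% of its speed; a pose out of reach is approached as far as the arm can. A call with a gripper value outside its range is refused whole. The fingers move at their own pace and stop on an object; the grip force is fixed at half the most. Time passes only in rows, so rows that repeat a pose let the fingers close. It gives the time, the measured TCP pose, the force and the opening at its end, in the units of the state.
- get_obs(): the state, without advancing time (a new reading comes with each control period).
- snapshot(name): name is "scene" or "side" or "wrist"; returns a dict with "image" (480x640x3 uint8, red, green, blue), "fx", "fy", "cx", "cy" (pixels), "rvec" (rotation vector, rad) and "tvec" (3), from world to camera coordinates, as OpenCV has them. Camera axes: x right, y down, z forward; pixel columns grow to the right and rows downward; lengths in m; the calibration is good to about 2 mm. A picture is of the moment at which its call begins. There is no depth.
- close_job(): hands the job in, once; it reports no verdict.
Trained networks look in the newest picture that a camera, given by its name, has taken for a name from the list of things; names that differ only in an ending like _2 or _b are one class to them, and where a whole thing is asked for, a point or a joint stands for the part that bears it (a point fixed in the world has none). Each returns a list of dicts, best first, with "score" (0 to 1); they miss things now and then, are a little off and sometimes report something else, mostly with a low value. They report only what shows in the picture. A call takes as long as a camera call. They do not tell look-alikes from the thing itself.
- search_frame(target, camera): "bbox" ([centre column, centre row, width, height] in pixels, round what is visible of it).
- trace(target, camera): "mask" (480x640 bool, what is visible of it) and "bbox" ([centre column, centre row, width, height] in pixels, round what is visible of it).
- landmark_of(target, camera): "position" ([column, row] in pixels: a listed point, or the origin of a listed thing).
The state is a dict: "clock": time; "joint_pos": joint angles; "qvel": joint speeds; "tau": joint torques, N m; "tool_pos": TCP position; "orientation": TCP orientation; "force": force on the tool from outside, world axes, zero at the start; "moment": the same for the moment, N m; "opening": finger opening in m.
Only numpy, scipy, OpenCV 4.12 (cv2) and the standard library are available. Lean on these libraries where they do the work, as an engineer would, in place of code of your own. Each camera call takes 0.05 s, during which the arm holds its last target.

## Working session

There is one attempt and no reset: what is moved stays moved. The work goes in short steps, Python scripts to look and compute and a shell command to move; the robot and the scene stay as the last step left them, time stands still between calls to the robot, and variables do not carry over. Pictures are saved under pics/ and viewed, and the job is handed in when it is done.

```bash
ls; mkdir -p pics
cat > h.py <<'E'
from plant import *
import numpy as np, cv2
from scipy.spatial.transform import Rotation as R
def snap(name,fn=None):
    s=snapshot(name)
    if fn: cv2.imwrite('pics/'+fn,s['image'][:,:,::-1])
    return s
def ray(s,uv,z):
    Rm=cv2.Rodrigues(np.array(s['rvec'],float))[0];t=np.array(s['tvec'],float).ravel()
    d=Rm.T@np.array([(uv[0]-s['cx'])/s['fx'],(uv[1]-s['cy'])/s['fy'],1.])
    c=-Rm.T@t
    return c+d*(z-c[2])/d[2]
def proj(s,P):
    Rm=cv2.Rodrigues(np.array(s['rvec'],float))[0];t=np.array(s['tvec'],float).ravel()
    p=Rm@np.array(P,float)+t
    return np.array([s['fx']*p[0]/p[2]+s['cx'],s['fy']*p[1]/p[2]+s['cy']])
E
python3 - <<'E'
from h import *
print(get_obs())
for n in ['scene','side','wrist']:
    s=snap(n,n+'0.png'); Rm=cv2.Rodrigues(np.array(s['rvec']))[0]; print(n,s['fx'],s['cx'],s['cy'],-Rm.T@np.array(s['tvec']).ravel(),Rm[2])
print(get_obs()['clock'])
E
```

```text
pics
{'clock': 0.0, 'joint_pos': array([-5.11010417e+01,  2.05926303e+01,  6.33454907e-01, -1.97796080e-02,
       -7.01333410e+01, -1.65066992e+01]), 'qvel': array([-0.01769733,  0.02076675,  0.01095479, -0.01524091, -0.06101327,
       -0.05091325]), 'tau': array([-3.52452393e-03, -5.82719135e+01,  2.93039149e+01,  6.99730396e+00,
        6.58247009e-03, -1.91410527e-04]), 'tool_pos': array([ 0.25693144, -0.62367386,  0.22560782]), 'orientation': array([ 1.79906013e+02, -8.46141756e-03, -1.57614471e+02]), 'force': array([-1.07027803,  1.03043284, -0.0683765 ]), 'moment': array([-0.01052443, -0.00590991, -0.00348336]), 'opening': 0.0875852010462902}
scene 437.5869565628802 319.75431957447177 242.61377689119126 [-0.05863248 -1.10818577  0.65919772] [ 0.51331657  0.72271522 -0.46280536]
side 593.5705282450556 330.4974471978761 237.28018457989864 [0.24161609 0.53128922 1.53057605] [ 0.19806248 -0.47373957 -0.85810376]
wrist 346.97741553072916 318.20896022837496 233.53705781727479 [ 0.19282832 -0.65123193  0.38317773] [ 0.23890939  0.09897577 -0.96598452]
0.15
```

View pics/scene0.png

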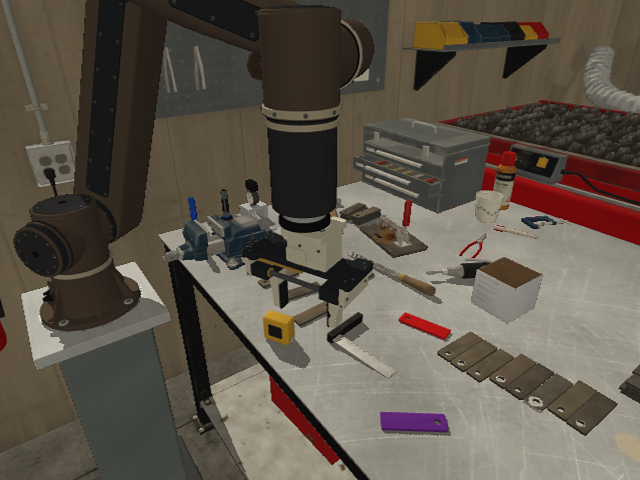

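View pics/side0.png

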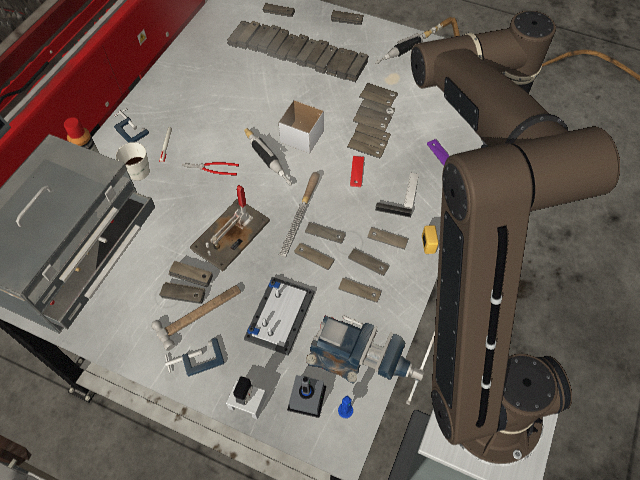

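View pics/wrist0.png

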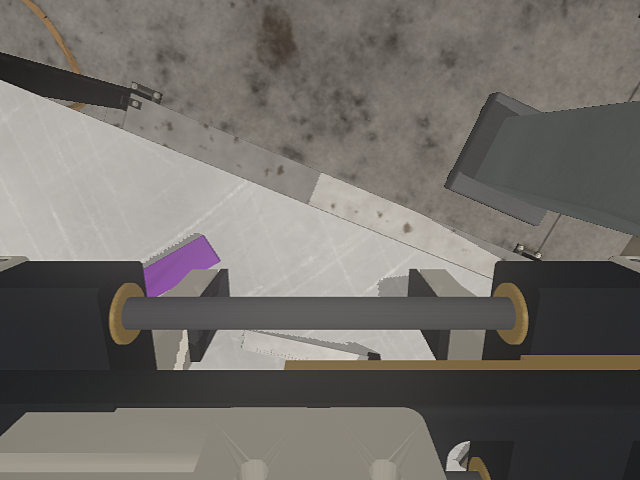

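Run:
```python
from h import *
ss={n:snap(n) for n in ['scene','side']}
z={'strip_a_mid':.003,'weld_jig':0,'pack_mid':.022,'pack_hole':.022,'bridge_gauge':0,'gauge_grip':.124,'pen_dock':0,'pen_grip':.108,'try_square':0.01,'flat_file':.01,'c_clamp':.01,'seam_1':.023,'seam_5':.023}
for n in ss:
  for k in z:
    for r in landmark_of(k,n):
        p=r['position']; print(n,k,round(r['score'],2),np.round(p,1),np.round(ray(ss[n],p,z[k]),4)[:2])
print(get_obs()['clock'])
```

```text
scene strip_a_mid 0.47 [279.6 274.8] [ 0.4622 -0.1764]
scene pack_hole 0.46 [293.1 229.9] [0.6299 0.0142]
scene bridge_gauge 0.56 [253.8 217.8] [0.5925 0.2243]
scene gauge_grip 0.67 [249.5 186.1] [0.5864 0.2245]
scene gauge_grip 0.59 [312.9 311.4] [ 0.348  -0.5096]
scene pen_grip 0.59 [190.3 212.9] [0.3427 0.1588]
scene pen_grip 0.52 [222.  203.8] [0.4545 0.1684]
scene try_square 0.74 [370.1 344.6] [ 0.4671 -0.5571]
scene flat_file 0.71 [388.5 273.4] [ 0.7081 -0.3619]
scene flat_file 0.29 [372.9 345.7] [ 0.4696 -0.5635]
scene c_clamp 0.33 [253.7 216.5] [0.5878 0.2145]
scene seam_1 0.49 [281.3 229.3] [0.5996 0.0398]
scene seam_1 0.49 [290.  235.6] [ 0.598  -0.0174]
scene seam_5 0.49 [281.3 229.3] [0.5996 0.0398]
scene seam_5 0.49 [290.  235.6] [ 0.598  -0.0174]
side strip_a_mid 0.6 [355.4 289.4] [ 0.4595 -0.1828]
side weld_jig 0.75 [278.  313.8] [ 0.6278 -0.0263]
side pack_mid 0.98 [280.6 311.9] [ 0.6183 -0.0263]
side pack_hole 0.78 [273.6 325.3] [0.6181 0.0169]
side bridge_gauge 0.84 [247.9 403.6] [0.5871 0.2289]
side bridge_gauge 0.75 [304.8 388.4] [0.4704 0.1336]
side bridge_gauge 
[... 471 characters left out ...]
] [0.7632 0.1881]
side c_clamp 0.58 [270.4 326.2] [0.6279 0.0187]
side c_clamp 0.29 [308.3 399.4] [0.4486 0.1584]
side seam_1 0.8 [297.2 295.9] [ 0.5973 -0.0883]
side seam_1 0.73 [279.2 329.9] [0.5981 0.0229]
side seam_1 0.69 [285.3 290.8] [ 0.6345 -0.0889]
side seam_1 0.64 [385.7 240.5] [ 0.4364 -0.3579]
side seam_1 0.61 [281.6 320.5] [ 0.6043 -0.0042]
side seam_1 0.55 [284.9 314.1] [ 0.6044 -0.0249]
side seam_5 0.8 [297.2 295.9] [ 0.5973 -0.0883]
side seam_5 0.73 [279.2 329.9] [0.5981 0.0229]
side seam_5 0.69 [285.3 290.8] [ 0.6345 -0.0889]
side seam_5 0.64 [385.7 240.5] [ 0.4364 -0.3579]
side seam_5 0.61 [281.6 320.5] [ 0.6043 -0.0042]
side seam_5 0.55 [284.9 314.1] [ 0.6044 -0.0249]
1.55
```

Run:
```python
from h import *
im=cv2.imread('pics/side0.png')
c=im[215:435,150:420]
cv2.imwrite('pics/c1.png',cv2.resize(im[220:310,285:415],None,fx=6,fy=6,interpolation=cv2.INTER_CUBIC))
cv2.imwrite('pics/c2.png',cv2.resize(im[260:425,150:370],None,fx=3.6,fy=3.6,interpolation=cv2.INTER_CUBIC))
```

```text
(no output)
```

View pics/c1.png

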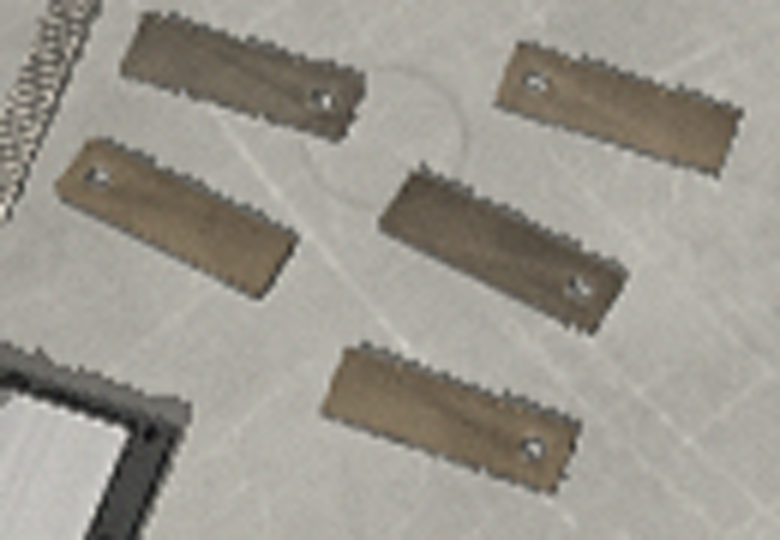

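View pics/c2.png

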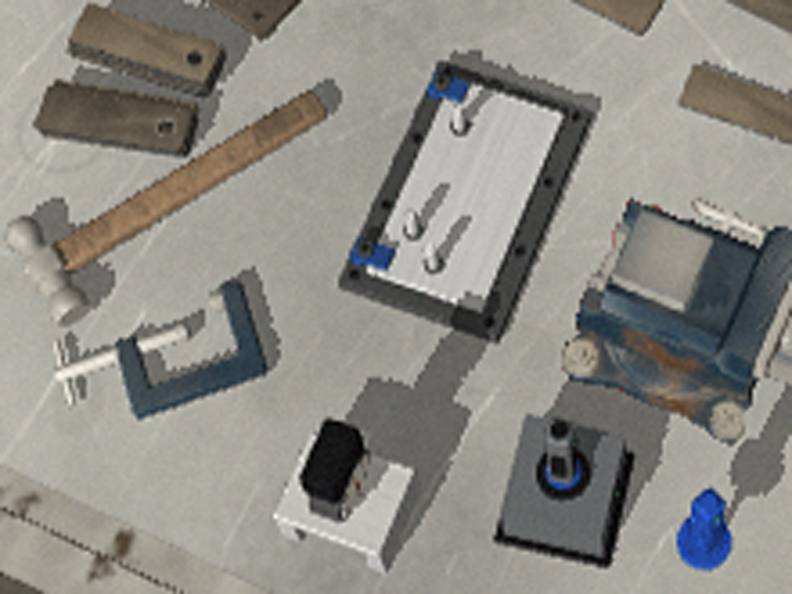

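Run:
```python
from h import *
s=snap('side','side1.png')
im=s['image']
cv2.imwrite('pics/c3.png',cv2.resize(im[270:360,235:325,::-1],None,fx=6.6,fy=6.6,interpolation=cv2.INTER_CUBIC))
# strips: masks
for n in ['side']:
  for r in trace('strip_a_mid',n):
    m=r['mask'].astype(np.uint8); ys,xs=np.nonzero(m)
    P=np.array([ray(s,(x,y),.005)[:2] for x,y in zip(xs,ys)],np.float32)*1000
    rc=cv2.minAreaRect(P); c=P.mean(0); w,V=np.linalg.eigh(np.cov(P.T)); a=np.degrees(np.arctan2(V[1,1],V[0,1]))
    print(round(r['score'],2),np.round(r['bbox'],0),'mean',c.round(1),'ang',a.round(1),'len',np.sqrt(12*w).round(1),'rect',np.round(rc[0],1),np.round(rc[1],1),round(rc[2],1))
print([ (round(r['score'],2),np.round(r['bbox'])) for r in trace('weld_jig','side')])
print(get_obs()['clock'])
```

```text
0.92 [359. 290.  43.  20.] mean [ 448.4 -184.9] ang -177.0 len [ 35.9 117.2] rect [ 448.9 -184.9] [117.7  36.2] 2.9
0.55 [326. 232.  42.  20.] mean [ 614.5 -319.1] ang -176.5 len [ 37.7 118.3] rect [ 615.5 -320.1] [118.8  39.3] 3.0
[(0.88, array([276., 316.,  70.,  75.]))]
1.7
```

View pics/c3.png

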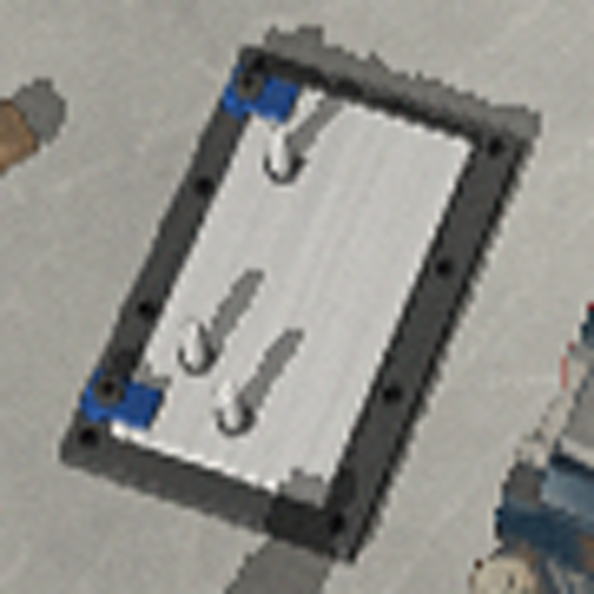

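```bash
cat >> h.py <<'E'
def rect(s,x0,x1,y0,y1,z,mm=1.0):
    # output: up = +x, left = +y
    W=int((y1-y0)*1000/mm);H=int((x1-x0)*1000/mm)
    src=np.array([proj(s,(x1,y1,z)),proj(s,(x1,y0,z)),proj(s,(x0,y0,z)),proj(s,(x0,y1,z))],np.float32)
    dst=np.array([[0,0],[W,0],[W,H],[0,H]],np.float32)
    M=cv2.getPerspectiveTransform(src,dst)
    return cv2.warpPerspective(s['image'][:,:,::-1],M,(W,H),flags=cv2.INTER_CUBIC)
E
python3 - <<'E'
from h import *
s=snap('side')
a=rect(s,.54,.72,-.15,.1,.022,.4); 
for k in range(-15,11,5):
    c=int((.1-k/100)*1000/.4); cv2.line(a,(c,0),(c,8),(0,0,255),1)
for k in range(54,73,2):
    r=int((.72-k/100)*1000/.4); cv2.line(a,(0,r),(8,r),(0,0,255),1)
cv2.imwrite('pics/r1.png',a)
b=rect(s,.36,.70,-.40,.04,.006,.7)
cv2.imwrite('pics/r2.png',b)
E
```

```text
(no output)
```

View pics/r1.png

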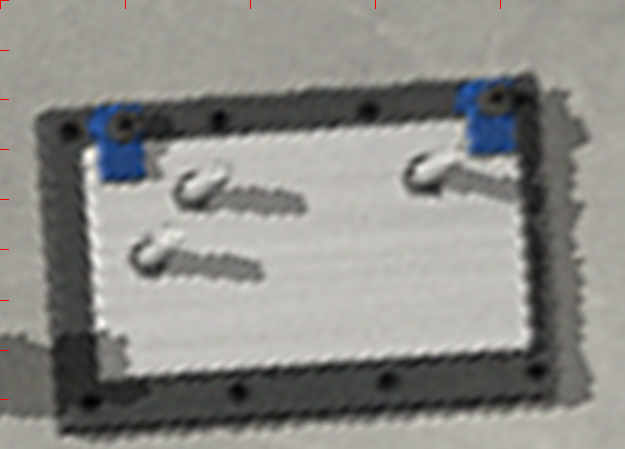

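View pics/r2.png

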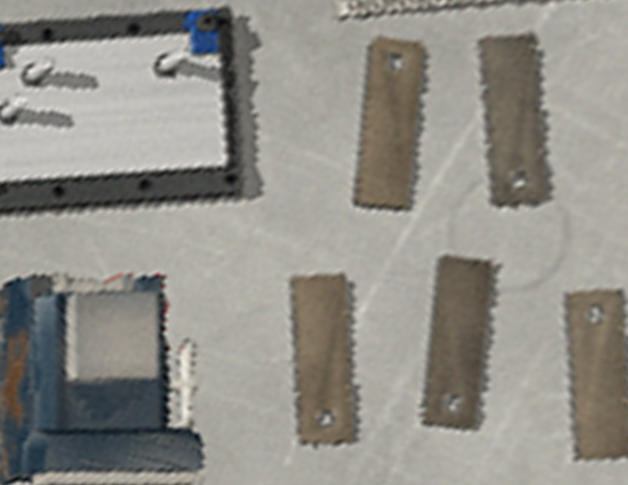

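```bash
cat >> h.py <<'E'
def strips(s,x0=.36,x1=.70,y0=-.42,y1=-.08,z=.006):
    mm=.5
    b=rect(s,x0,x1,y0,y1,z,mm); g=cv2.GaussianBlur(b,(0,0),1.5)
    hsv=cv2.cvtColor(g,cv2.COLOR_BGR2HSV)
    m=(hsv[:,:,2]<150)&(hsv[:,:,1]>35); m=m.astype(np.uint8)*255
    m=cv2.morphologyEx(m,cv2.MORPH_OPEN,np.ones((15,15)))
    cs,_=cv2.findContours(m,cv2.RETR_EXTERNAL,cv2.CHAIN_APPROX_NONE)
    out=[]
    for c in cs:
        if cv2.contourArea(c)*mm*mm<2500: continue
        (cx,cy),(w,h),a=cv2.minAreaRect(c)
        f=np.zeros_like(m); cv2.drawContours(f,[c],-1,255,-1); ys,xs=np.nonzero(f)
        X=x1*1000-ys*mm; Y=y1*1000-xs*mm; P=np.stack([X,Y]); C=P.mean(1); ww,V=np.linalg.eigh(np.cov(P)); an=np.degrees(np.arctan2(V[1,1],V[0,1])); an=(an+90)%180-90
        out.append((C,an,np.sqrt(12*ww)))
        print(C.round(1),'ang',round(an,2),np.sqrt(12*ww).round(1),'area',len(X)*mm*mm,'rectc',round(x1*1000-cy*mm,1),round(y1*1000-cx*mm,1),round(min(w,h)*mm,1),round(max(w,h)*mm,1))
    return out,m,b
E
python3 - <<'E'
from h import *
s=snap('side')
o,m,b=strips(s)
cv2.imwrite('pics/m.png',np.hstack([m,]))
print(get_obs()['clock'])
E
```

```text
[ 438.4 -379.3] ang 3.69 [ 36.6 117. ] area 4281.75 rectc 438.4 -379.3 37.5 117.6
[ 449.2 -185.9] ang 2.76 [ 36.5 117.1] area 4276.5 rectc 449.2 -186.0 37.4 118.0
[ 460.9 -280.5] ang -5.94 [ 35.3 117.2] area 4148.5 rectc 460.6 -280.5 36.4 118.0
[ 614.  -232.7] ang -5.62 [ 36.4 117.8] area 4305.25 rectc 614.0 -232.7 37.2 118.5
[ 616.4 -319.7] ang 4.53 [ 33.9 115.2] area 3903.75 rectc 616.3 -319.5 35.6 116.2
1.8
```

View pics/m.png

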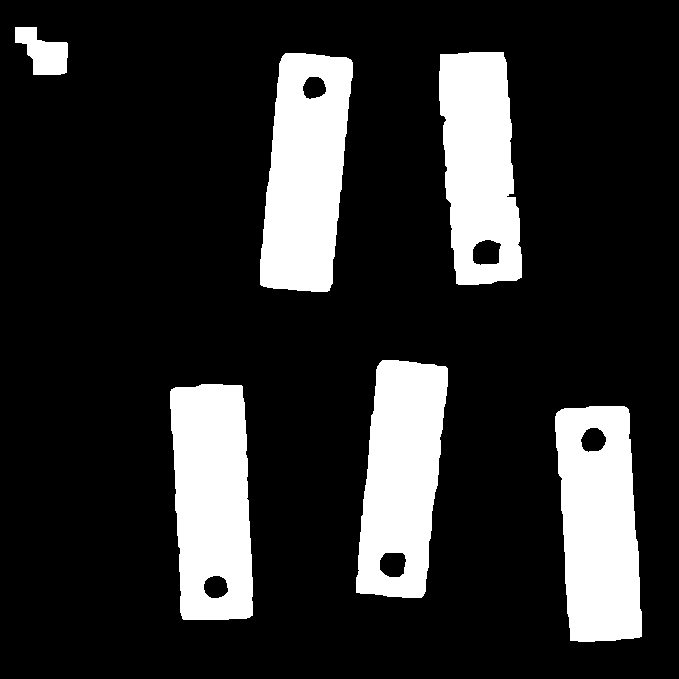

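```bash
cat > to.py <<'E'
import sys; from h import *
o=get_obs(); p=o['tool_pos']*1000; r,pi,y=o['orientation']
x,yy,z,yaw=map(float,sys.argv[1:5])
Rm=R.from_euler('xyz',[r,pi,y],degrees=True); Rt=R.from_euler('xyz',[180,0,yaw],degrees=True)
d=Rm.as_matrix().T@(np.array([x,yy,z])-p); w=(Rm.inv()*Rt).as_rotvec(degrees=True)
print('d',d.round(1),'a',w.round(1),'| pose',p.round(1),np.round([r,pi,y],1),'j6',round(o['joint_pos'][5],1),'F',np.round(o['force'],1),'op',round(o['opening']*1000,1),'t',round(o['clock'],2))
E
python3 to.py 438.4 -379.3 80 -176.3
```

```text
d [-260.9  157.3  146.6] a [-0.   0.  18.7] | pose [ 257.1 -624.1  226.6] [-180.     0.  -157.6] j6 -16.5 F [ 0.4 -0.7 -0. ] op 87.9 t 1.8
```

```bash
python3 -m inch '[{"dx":-261,"dy":157,"dz":0,"az":18.7,"fingers":55},{"dx":-261,"dy":157,"dz":20,"az":18.7,"fingers":55},{"dx":-261,"dy":157,"dz":20,"az":18.7,"fingers":55},{"dx":-261,"dy":157,"dz":40,"az":18.7,"fingers":55},{"dx":-261,"dy":157,"dz":80,"az":18.7,"fingers":55},{"dx":-261,"dy":157,"dz":146,"az":18.7,"fingers":55},{"dx":-261,"dy":157,"dz":146,"az":18.7,"fingers":55},{"dx":-261,"dy":157,"dz":146,"az":18.7,"fingers":55}]'; python3 to.py 438.4 -379.3 2.5 -176.3
python3 - <<'E'
from h import *
s=snap('wrist','w1.png')
o=get_obs(); p=o['tool_pos']; print(proj(s,p),proj(s,[.4384,-.3793,.006]))
E
```

```text
d [-260.9  157.3  224.1] a [-0.   0.  18.7] | pose [ 257.1 -624.1  226.6] [-180.     0.  -157.6] j6 -16.5 F [ 0.4 -0.7 -0. ] op 87.9 t 1.8
[320.08796791 287.90567372] [440.26240222 404.18399056]$[0]: bad value
```

View pics/w1.png

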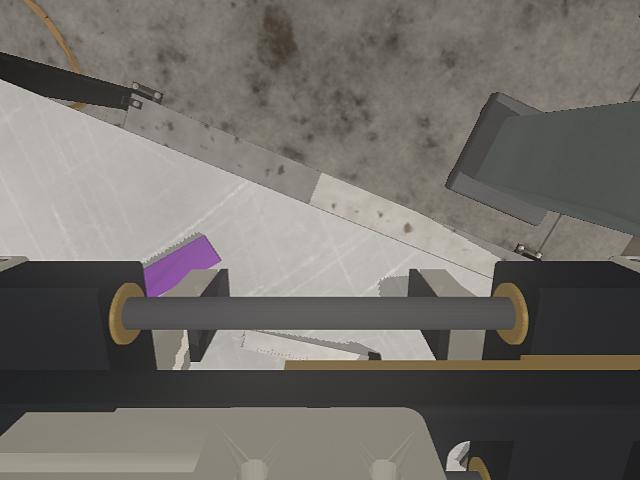

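```bash
python3 -m inch '[{"ax":0,"ay":0,"dx":-261,"dy":157,"dz":0,"az":18.7,"fingers":55},{"ax":0,"ay":0,"dx":-261,"dy":157,"dz":20,"az":18.7,"fingers":55},{"ax":0,"ay":0,"dx":-261,"dy":157,"dz":20,"az":18.7,"fingers":55},{"ax":0,"ay":0,"dx":-261,"dy":157,"dz":40,"az":18.7,"fingers":55},{"ax":0,"ay":0,"dx":-261,"dy":157,"dz":80,"az":18.7,"fingers":55},{"ax":0,"ay":0,"dx":-261,"dy":157,"dz":146,"az":18.7,"fingers":55},{"ax":0,"ay":0,"dx":-261,"dy":157,"dz":146,"az":18.7,"fingers":55},{"ax":0,"ay":0,"dx":-261,"dy":157,"dz":146,"az":18.7,"fingers":55}]'; python3 to.py 438.4 -379.3 2.5 -176.3
python3 - <<'E'
from h import *
s=snap('wrist','w1.png')
o=get_obs(); p=o['tool_pos']; print(proj(s,p),proj(s,[.4384,-.3793,.006]))
E
```

```text
clock: 2.85
tool_pos: [0.4384, -0.3799, 0.0805]
orientation: [180.0, -0.1, -176.3]
force: [0.0, -0.2, 0.0]
opening: 0.0547
d [-0.2  0.6 78. ] a [ 0.  -0.1  0. ] | pose [ 438.4 -379.9   80.5] [ 1.800e+02 -1.000e-01 -1.763e+02] j6 -64.7 F [ 0.  -0.2  0. ] op 54.7 t 2.85
[318.65929256 289.85248237] [320.55337602 243.96273091]
```

View pics/w1.png

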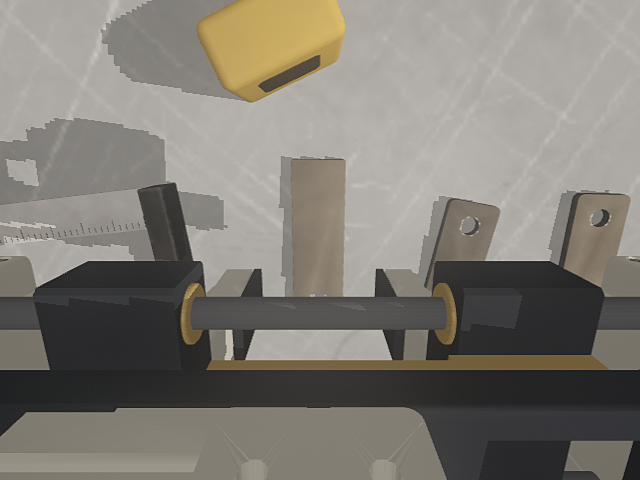

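```bash
python3 -m inch '[{"ax":0,"ay":0,"dx":0,"dy":0.5,"dz":40,"az":0,"fingers":55},{"ax":0,"ay":0,"dx":0,"dy":0.5,"dz":70,"az":0,"fingers":55},{"ax":0,"ay":0,"dx":0,"dy":0.5,"dz":78,"az":0,"fingers":55},{"ax":0,"ay":0,"dx":0,"dy":0.5,"dz":78,"az":0,"fingers":30},{"ax":0,"ay":0,"dx":0,"dy":0.5,"dz":78,"az":0,"fingers":30},{"ax":0,"ay":0,"dx":0,"dy":0.5,"dz":78,"az":0,"fingers":30},{"ax":0,"ay":0,"dx":0,"dy":0.5,"dz":78,"az":0,"fingers":30}]'; python3 to.py 619 -22.5 140 -86
```

```text
clock: 3.78
tool_pos: [0.4396, -0.3797, 0.0041]
orientation: [-179.9, 0.1, -176.3]
force: [-1.0, 0.7, 7.6]
opening: 0.0349
d [-202.5  344.5 -136. ] a [ -0.2   0.  -90.3] | pose [ 439.6 -379.7    4.1] [-1.799e+02  1.000e-01 -1.763e+02] j6 -64.8 F [-1.   0.7  7.6] op 34.9 t 3.77
```

```bash
python3 -m inch '[{"ax":0,"ay":0,"dx":0,"dy":0,"dz":-30,"az":0,"fingers":30},{"ax":0,"ay":0,"dx":0,"dy":20,"dz":-90,"az":-10,"fingers":30},{"ax":0,"ay":0,"dx":-40,"dy":70,"dz":-110,"az":-20,"fingers":30},{"ax":0,"ay":0,"dx":-70,"dy":120,"dz":-110,"az":-30,"fingers":30},{"ax":0,"ay":0,"dx":-100,"dy":170,"dz":-110,"az":-40,"fingers":30},{"ax":0,"ay":0,"dx":-130,"dy":220,"dz":-110,"az":-50,"fingers":30},{"ax":0,"ay":0,"dx":-160,"dy":270,"dz":-110,"az":-60,"fingers":30},{"ax":0,"ay":0,"dx":-180,"dy":310,"dz":-110,"az":-70,"fingers":30}]'; python3 to.py 619 -22.5 120 -86;python3 - <<'E'
from h import *
s=snap('wrist','w2.png');s=snap('scene','sc2.png')
E
```

```text
clock: 4.78
tool_pos: [0.599, -0.0557, 0.1128]
orientation: [-180.0, 0.0, -105.9]
force: [0.3, 0.0, -2.0]
opening: 0.035
d [-37.4 -10.1  -7.2] a [ -0.    0.  -19.9] | pose [599.  -55.7 112.8] [-180.     0.  -105.9] j6 -29.2 F [ 0.3  0.  -2. ] op 35.0 t 4.78
```

View pics/w2.png

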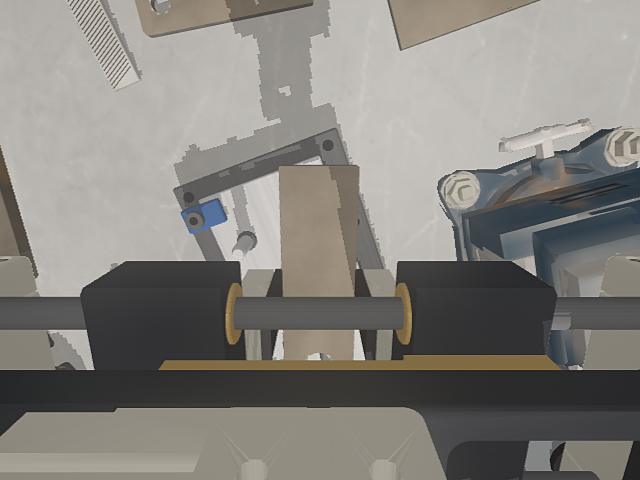

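View pics/sc2.png

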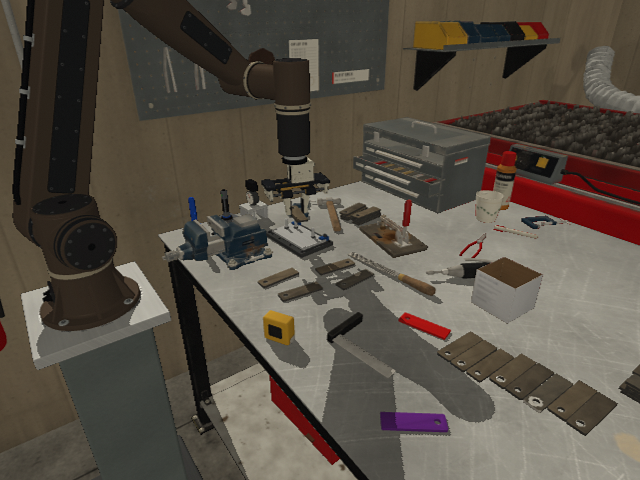

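```bash
python3 -m inch '[{"ax":0,"ay":0,"dx":-20,"dy":-6,"dz":5,"az":-10,"fingers":30},{"ax":0,"ay":0,"dx":-36.5,"dy":-11,"dz":13,"az":-19.9,"fingers":30},{"ax":0,"ay":0,"dx":-36.5,"dy":-11,"dz":13,"az":-19.9,"fingers":30},{"ax":0,"ay":0,"dx":-36.5,"dy":-11,"dz":13,"az":-19.9,"fingers":30}]'; python3 to.py 618 -23 30 -86;python3 - <<'E'
from h import *
s=snap('wrist','w3.png');s=snap('scene');
c=s['image'][170:270,230:350,::-1]; cv2.imwrite('pics/sc3.png',cv2.resize(c,None,fx=6,fy=6,interpolation=cv2.INTER_CUBIC))
s=snap('side','si3.png');
c=s['image'][270:360,235:325,::-1]; cv2.imwrite('pics/si3.png',cv2.resize(c,None,fx=6.6,fy=6.6,interpolation=cv2.INTER_CUBIC))
E
```

```text
clock: 5.38
tool_pos: [0.6185, -0.0265, 0.0996]
orientation: [180.0, -0.0, -86.6]
force: [-0.5, 0.3, -1.5]
opening: 0.0343
d [-3.5  0.3 69.6] a [ 0.  -0.  -0.6] | pose [618.5 -26.5  99.6] [180.   -0.  -86.6] j6 -12.2 F [-0.5  0.3 -1.5] op 34.3 t 5.38
```

View pics/w3.png

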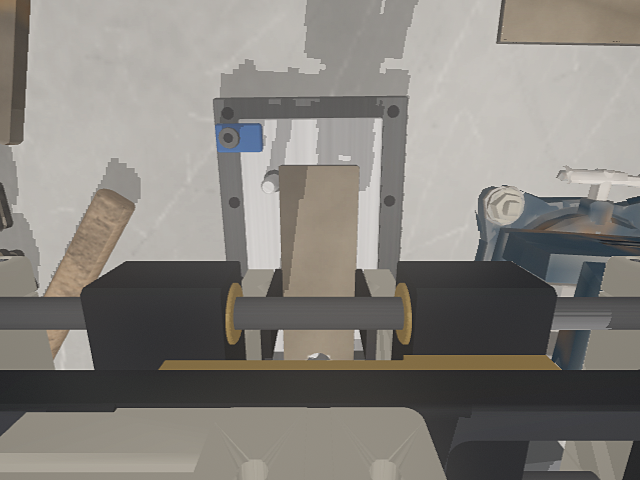

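View pics/sc3.png

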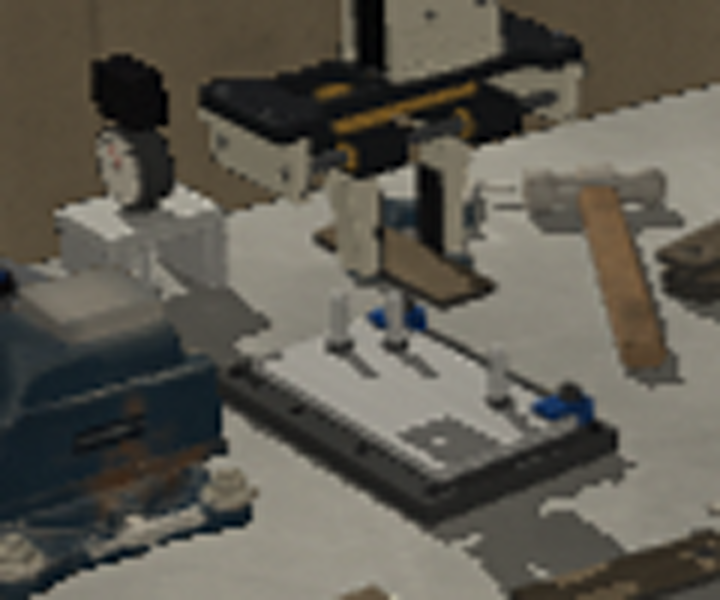

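View pics/si3.png

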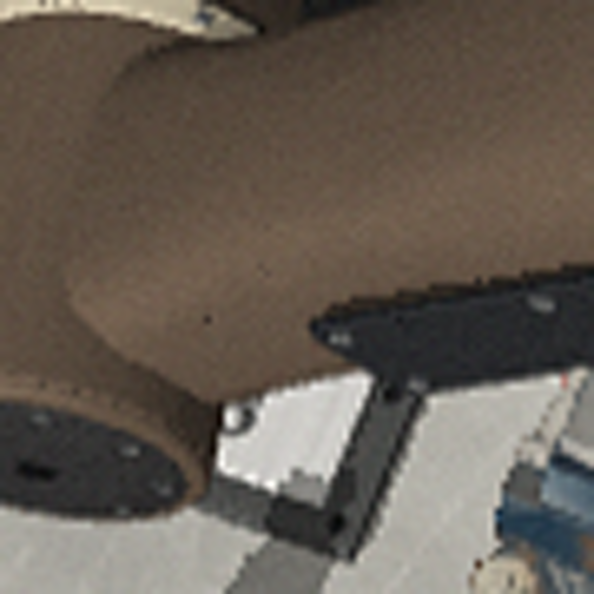

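Run:
```python
from h import *
s=snap('scene'); w=snap('wrist')
f=lambda c:((c[0]+.5)/6-.5+230,(c[1]+.5)/6-.5+170)
for n,t,b in [('end',(342,292),(342,349)),('r+',(396,294),(397,343)),('r-',(498,350),(498,402))]:
    print(n,ray(s,f(t),.055).round(4),ray(s,f(b),.022).round(4))
pm=np.array([619,-22.5])/1000; a=np.radians(4)
def W(x,y,z): return [pm[0]+x*np.cos(a)-y*np.sin(a),pm[1]+x*np.sin(a)+y*np.cos(a),z]
im=w['image'][:,:,::-1].copy()
for q in [(.0245,-.046,.055),(.0245,-.046,.022),(-.047,-.086,.022),(.047,-.086,.022)]:
    p=proj(w,W(*q)); print(q,p.round(1)); cv2.drawMarker(im,tuple(int(round(v)) for v in p),(0,0,255),0,6)
cv2.imwrite('pics/w4.png',cv2.resize(im[80:240,180:440],None,fx=3,fy=3,interpolation=cv2.INTER_CUBIC))
```

```text
end [0.6248 0.0444 0.055 ] [0.6212 0.0413 0.022 ]
r+ [0.6475 0.0241 0.055 ] [0.6503 0.0294 0.022 ]
r- [ 0.6521 -0.0687  0.055 ] [ 0.654  -0.0651  0.022 ]
(0.0245, -0.046, 0.055) [275.1 191.6]
(0.0245, -0.046, 0.022) [281.  184.7]
(-0.047, -0.086, 0.022) [389.2 121.7]
(0.047, -0.086, 0.022) [243.9 123.1]
```

View pics/w4.png

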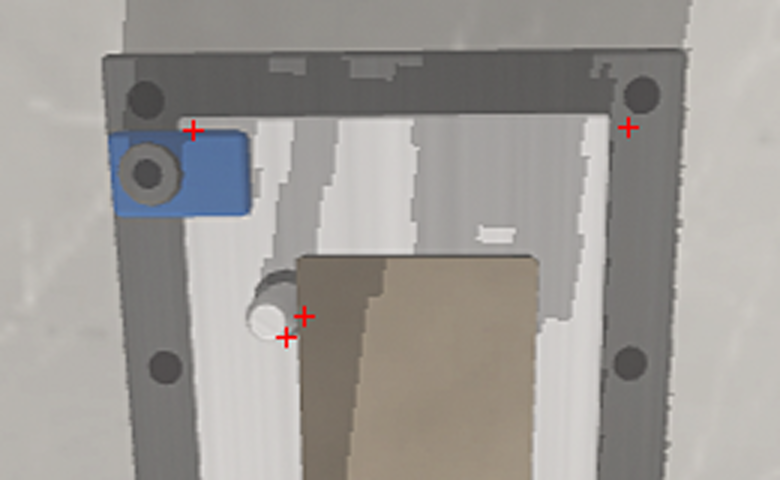

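```bash
python3 to.py 614 -31 30 -86; python3 -m inch '[{"ax":0,"ay":0,"dx":4,"dy":4,"dz":20,"az":-0.6,"fingers":30},{"ax":0,"ay":0,"dx":4.2,"dy":4.2,"dz":50,"az":-0.6,"fingers":30},{"ax":0,"ay":0,"dx":4.2,"dy":4.2,"dz":66,"az":-0.6,"fingers":30},{"ax":0,"ay":0,"dx":4.2,"dy":4.2,"dz":70,"az":-0.6,"fingers":30},{"ax":0,"ay":0,"dx":4.2,"dy":4.2,"dz":70,"az":-0.6,"fingers":30}]'; python3 to.py 625 -31 29 -86;python3 - <<'E'
from h import *
s=snap('wrist','w5.png');s=snap('scene');
c=s['image'][170:270,230:350,::-1]; cv2.imwrite('pics/sc5.png',cv2.resize(c,None,fx=6,fy=6,interpolation=cv2.INTER_CUBIC))
E
```

```text
d [ 4.1  5.2 69.9] a [-0.   0.  -0.5] | pose [618.9 -26.6  99.9] [-180.     0.   -86.5] j6 -12.1 F [ 0.7  0.3 -2.2] op 34.7 t 5.62
clock: 6.25
tool_pos: [0.6156, -0.0305, 0.03]
orientation: [-180.0, -0.0, -85.8]
force: [0.1, 0.4, -2.7]
opening: 0.0355
d [ 1.1 -9.4  1. ] a [-0.  -0.   0.2] | pose [615.6 -30.5  30. ] [-180.    -0.   -85.8] j6 -11.1 F [ 0.1  0.4 -2.7] op 35.5 t 6.25
```

View pics/w5.png

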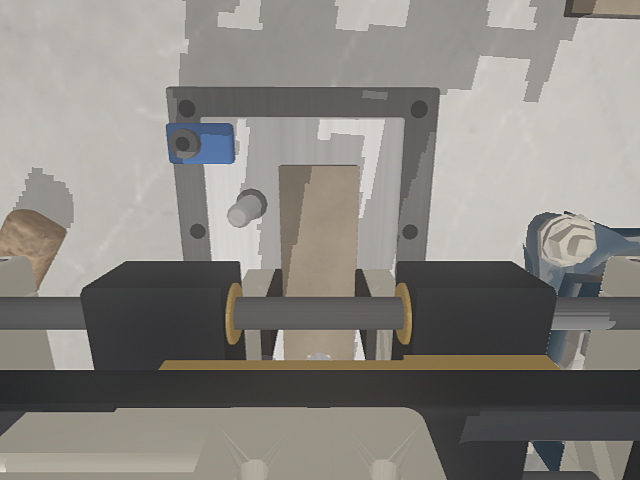

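View pics/sc5.png

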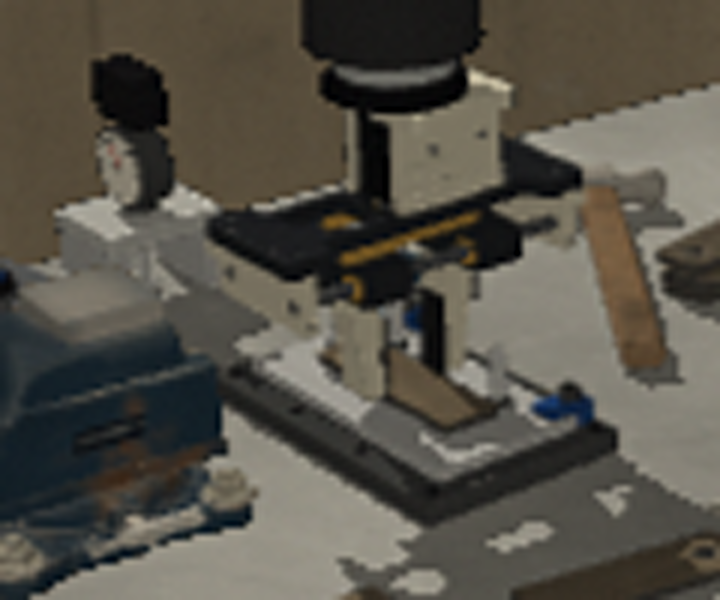

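```bash
python3 -m inch '[{"ax":0,"ay":0,"dx":0,"dy":-3,"dz":1,"az":0,"fingers":30},{"ax":0,"ay":0,"dx":0,"dy":-3,"dz":1,"az":0,"fingers":30}]';for i in 1 2 3 ; do python3 -m inch '[{"ax":0,"ay":0,"dx":0,"dy":-1,"dz":0,"az":0,"fingers":30},{"ax":0,"ay":0,"dx":0,"dy":-1,"dz":0,"az":0,"fingers":30}]'|egrep 'tool_pos|force|orien'; done
```

```text
clock: 6.6
tool_pos: [0.6187, -0.0303, 0.029]
orientation: [-180.0, 0.0, -85.8]
force: [0.7, -0.8, -2.2]
opening: 0.0347
tool_pos: [0.6192, -0.0303, 0.0286]
orientation: [-180.0, -0.0, -85.8]
force: [0.8, -0.2, -0.7]
tool_pos: [0.6202, -0.0302, 0.0286]
orientation: [-180.0, -0.0, -85.8]
force: [-0.3, 0.2, -2.8]
tool_pos: [0.6212, -0.0301, 0.0286]
orientation: [-180.0, 0.0, -85.8]
force: [0.4, -0.2, -2.0]
```

```bash
python3 -m inch '[{"ax":0,"ay":0,"dx":0,"dy":-1,"dz":0,"az":0,"fingers":30},{"ax":0,"ay":0,"dx":0,"dy":-1,"dz":0,"az":0,"fingers":30}]'|egrep 'tool_pos|force'; python3 -m inch '[{"ax":0,"ay":0,"dx":0,"dy":-1,"dz":0,"az":0,"fingers":30},{"ax":0,"ay":0,"dx":0,"dy":-1,"dz":0,"az":0,"fingers":30}]'|egrep 'tool_pos|force'
```

```text
tool_pos: [0.6222, -0.0301, 0.0286]
force: [-0.2, -0.0, -2.4]
tool_pos: [0.6232, -0.03, 0.0286]
force: [0.3, -0.2, -0.9]
```

Run:
```python
from h import *
s=snap('wrist','w6.png')
```

```text
(no output)
```

View pics/w6.png

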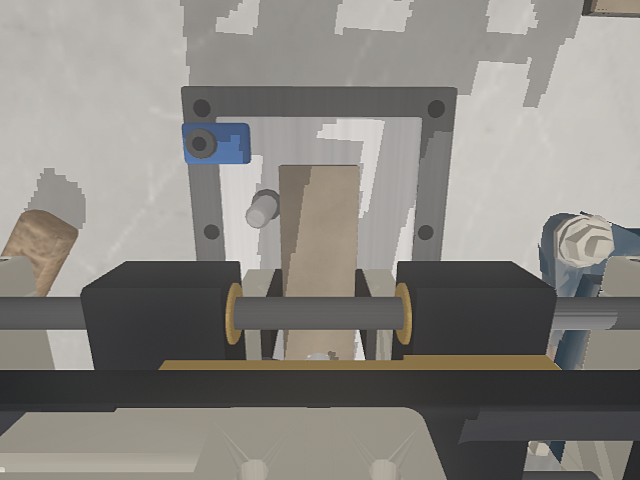

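```bash
python3 -m inch '[{"ax":0,"ay":0,"dx":0,"dy":-1,"dz":0,"az":0,"fingers":30},{"ax":0,"ay":0,"dx":0,"dy":-1,"dz":0,"az":0,"fingers":30}]'|egrep 'tool_pos|force'; python3 -m inch '[{"ax":0,"ay":0,"dx":0,"dy":-1,"dz":0,"az":0,"fingers":30},{"ax":0,"ay":0,"dx":0,"dy":-1,"dz":0,"az":0,"fingers":30}]'|egrep 'tool_pos|force'
```

```text
tool_pos: [0.6242, -0.0299, 0.0286]
force: [-0.1, -0.2, -1.8]
tool_pos: [0.625, -0.0299, 0.0285]
force: [-1.0, 0.2, -0.9]
```

```bash
python3 -m inch '[{"ax":0,"ay":0,"dx":0,"dy":-1,"dz":0,"az":0,"fingers":30},{"ax":0,"ay":0,"dx":0,"dy":-1,"dz":0,"az":0,"fingers":30}]'|egrep 'tool_pos|force|orien|open'
python3 - <<'E'
from h import *
print(get_obs()['moment'])
E
```

```text
tool_pos: [0.6253, -0.0299, 0.0283]
orientation: [179.9, -0.0, -85.8]
force: [-2.7, 1.0, -1.0]
opening: 0.0347
[ 0.20183137  1.26934388 -0.12891915]
```

```bash
python3 -m inch '[{"ax":0,"ay":0,"dx":0,"dy":2.2,"dz":0,"az":0,"fingers":30},{"ax":0,"ay":0,"dx":-4,"dy":2.2,"dz":0,"az":0,"fingers":30},{"ax":0,"ay":0,"dx":-4,"dy":2.2,"dz":0,"az":0,"fingers":30}]'|egrep 'tool_pos|force'; python3 -m inch '[{"ax":0,"ay":0,"dx":-1.5,"dy":0,"dz":0,"az":0,"fingers":30},{"ax":0,"ay":0,"dx":-1.5,"dy":0,"dz":0,"az":0,"fingers":30}]'|egrep 'tool_pos|force'
```

```text
tool_pos: [0.624, -0.0256, 0.0288]
force: [-0.2, -0.9, -2.4]
tool_pos: [0.6236, -0.0243, 0.0286]
force: [-0.5, 0.0, -1.4]
```

```bash
python3 -m inch '[{"ax":0,"ay":0,"dx":-1,"dy":0,"dz":0,"az":0,"fingers":30},{"ax":0,"ay":0,"dx":-1,"dy":0,"dz":0,"az":0,"fingers":30}]'|egrep 'tool_pos|force';python3 -m inch '[{"ax":0,"ay":0,"dx":-1,"dy":0,"dz":0,"az":0,"fingers":30},{"ax":0,"ay":0,"dx":-1,"dy":0,"dz":0,"az":0,"fingers":30}]'|egrep 'tool_pos|force'
```

```text
tool_pos: [0.6234, -0.0234, 0.0286]
force: [0.6, -0.3, -1.7]
tool_pos: [0.6234, -0.0224, 0.0286]
force: [0.5, 1.3, -1.5]
```

```bash
python3 -m inch '[{"ax":0,"ay":0,"dx":-1,"dy":0,"dz":0,"az":0,"fingers":30},{"ax":0,"ay":0,"dx":-1,"dy":0,"dz":0,"az":0,"fingers":30}]'|egrep 'tool_pos|force';python3 -m inch '[{"ax":0,"ay":0,"dx":-1,"dy":0,"dz":0,"az":0,"fingers":30},{"ax":0,"ay":0,"dx":-1,"dy":0,"dz":0,"az":0,"fingers":30}]'|egrep 'tool_pos|force'
```

```text
tool_pos: [0.6233, -0.0216, 0.0286]
force: [0.8, -0.9, -1.3]
tool_pos: [0.6232, -0.0213, 0.0286]
force: [0.9, -4.5, -1.7]
```

```bash
python3 -m inch '[{"ax":0,"ay":0,"dx":2,"dy":0.3,"dz":0,"az":0,"fingers":30},{"ax":0,"ay":0,"dx":2,"dy":0.3,"dz":2,"az":0,"fingers":30},{"ax":0,"ay":0,"dx":2,"dy":0.3,"dz":2.7,"az":0,"fingers":30},{"ax":0,"ay":0,"dx":2,"dy":0.3,"dz":2.7,"az":0,"fingers":30}]';  python3 -m inch '[{"ax":0,"ay":0,"dx":0,"dy":0,"dz":0,"az":0,"fingers":50},{"ax":0,"ay":0,"dx":0,"dy":0,"dz":0,"az":0,"fingers":50},{"ax":0,"ay":0,"dx":0,"dy":0,"dz":-60,"az":0,"fingers":50},{"ax":0,"ay":0,"dx":0,"dy":0,"dz":-100,"az":0,"fingers":50}]'
python3 - <<'E'
from h import *
s=snap('wrist','w7.png')
E
```

```text
clock: 10.78
tool_pos: [0.6232, -0.0223, 0.0262]
orientation: [-180.0, 0.0, -85.8]
force: [-0.8, 1.1, 3.8]
opening: 0.0349
clock: 11.28
tool_pos: [0.6238, -0.0225, 0.1278]
orientation: [-179.9, -0.0, -85.8]
force: [1.0, 0.5, -0.5]
opening: 0.05
```

View pics/w7.png

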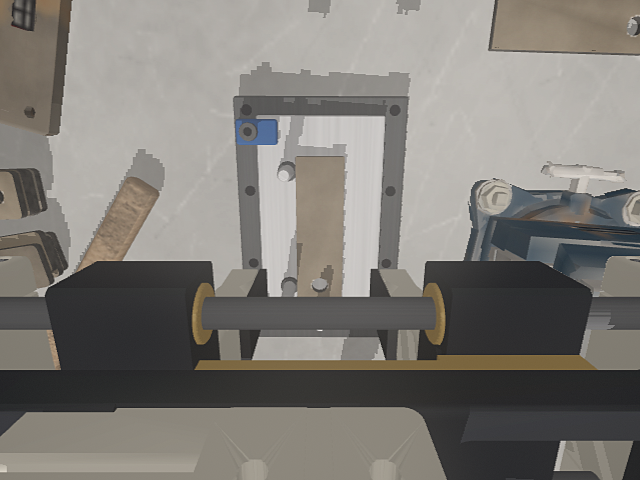

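```bash
python3 to.py 616 -234 60 174.4
```

```text
d [210.3  26.8  73.4] a [-0.4  0.4 99.9] | pose [626.5 -22.3 133.6] [-179.5   -0.   -85.7] j6 -11.7 F [3.  0.4 5.1] op 49.6 t 11.32
```

```bash
python3 -m inch '[{"ax":0,"ay":0,"dx":30,"dy":3,"dz":0,"az":10,"fingers":55},{"ax":0,"ay":0,"dx":60,"dy":6,"dz":0,"az":20,"fingers":55},{"ax":0,"ay":0,"dx":90,"dy":10,"dz":0,"az":30,"fingers":55},{"ax":0,"ay":0,"dx":120,"dy":15,"dz":0,"az":40,"fingers":55},{"ax":0,"ay":0,"dx":150,"dy":20,"dz":10,"az":50,"fingers":55},{"ax":0,"ay":0,"dx":180,"dy":23,"dz":20,"az":60,"fingers":55},{"ax":0,"ay":0,"dx":210,"dy":25,"dz":40,"az":70,"fingers":55},{"ax":0,"ay":0,"dx":210,"dy":25,"dz":60,"az":80,"fingers":55}]'|grep pos;python3 to.py 616 -234 60 174.4
```

```text
tool_pos: [0.6132, -0.2357, 0.0648]
d [-3.1  1.   4.8] a [-0.   0.  19.3] | pose [ 613.2 -235.7   64.8] [-180.     0.  -166.3] j6 -72.2 F [-0.4 -0.3 -0.8] op 55.3 t 12.32
```

```bash
python3 -m inch '[{"ax":0,"ay":0,"dx":-2,"dy":1,"dz":0,"az":10,"fingers":55},{"ax":0,"ay":0,"dx":-3,"dy":1,"dz":10,"az":19.3,"fingers":55},{"ax":0,"ay":0,"dx":-3,"dy":1,"dz":15,"az":19.3,"fingers":55}]'|grep pos;python3 to.py 616 -234 3 174.4;python3 - <<'E'
from h import *
s=snap('wrist','w8.png')
E
```

```text
tool_pos: [0.6158, -0.232, 0.0499]
d [-0.4 -2.  46.9] a [ 0.  -0.1  0.5] | pose [ 615.8 -232.    49.9] [ 1.800e+02 -1.000e-01  1.749e+02] j6 -91.3 F [-0.8  0.1  0.8] op 54.9 t 12.7
```

View pics/w8.png

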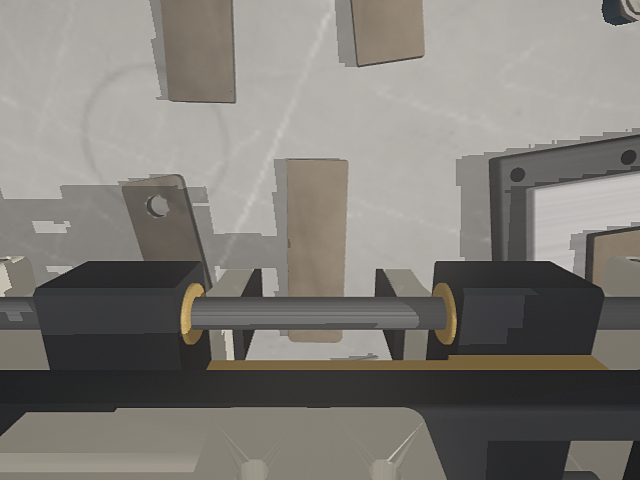

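```bash
python3 -m inch '[{"ax":0,"ay":0,"dx":0,"dy":-1,"dz":40,"az":0.4,"fingers":55},{"ax":0,"ay":0,"dx":0,"dy":-1,"dz":47,"az":0.4,"fingers":55},{"ax":0,"ay":0,"dx":0,"dy":-1,"dz":47,"az":0.4,"fingers":30},{"ax":0,"ay":0,"dx":0,"dy":-1,"dz":47,"az":0.4,"fingers":30},{"ax":0,"ay":0,"dx":0,"dy":-1,"dz":47,"az":0.4,"fingers":30},{"ax":0,"ay":0,"dx":0,"dy":-1,"dz":47,"az":0.4,"fingers":30}]';python3 to.py 623 -27 120 -85.8
```

```text
clock: 13.5
tool_pos: [0.6175, -0.2339, 0.0063]
orientation: [-179.9, 0.2, 174.5]
force: [-1.2, -1.6, 10.5]
opening: 0.0307
d [  13.8  206.4 -114. ] a [ -0.2   0.1 -99.7] | pose [ 617.5 -233.9    6.3] [-179.9    0.2  174.5] j6 -91.7 F [-1.2 -1.6 10.5] op 30.7 t 13.5
```

```bash
python3 -m inch '[{"ax":0,"ay":0,"dx":0,"dy":0,"dz":-4,"az":0,"fingers":55},{"ax":0,"ay":0,"dx":0,"dy":0,"dz":-4,"az":0,"fingers":55},{"ax":0,"ay":0,"dx":0,"dy":0,"dz":0,"az":0,"fingers":55},{"ax":0,"ay":0,"dx":0,"dy":0,"dz":0,"az":0,"fingers":55}]';python3 to.py 616 -234 3 174.4;python3 - <<'E'
from h import *
s=snap('wrist','w9.png')
E
```

```text
clock: 14.0
tool_pos: [0.6155, -0.2329, 0.0031]
orientation: [180.0, -0.1, 174.5]
force: [-0.2, -0.4, 0.5]
opening: 0.0545
d [-0.6 -1.1  0.1] a [ 0.  -0.1  0.1] | pose [ 615.5 -232.9    3.1] [ 1.800e+02 -1.000e-01  1.745e+02] j6 -91.7 F [-0.2 -0.4  0.5] op 54.5 t 14.0
```

View pics/w9.png

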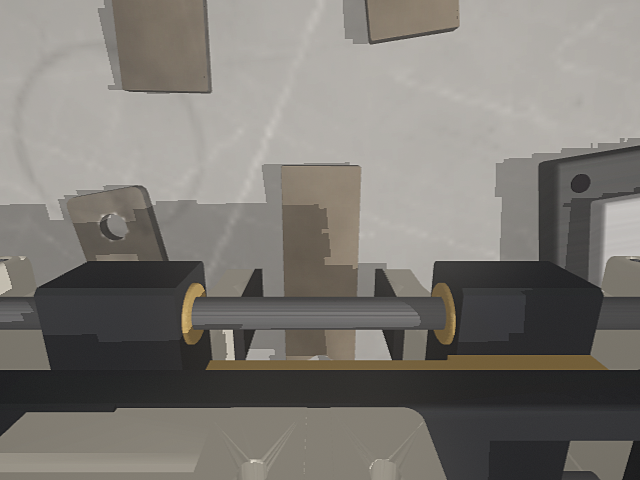

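```bash
python3 -m inch '[{"ax":0,"ay":0,"dx":0,"dy":-1,"dz":2,"az":0,"fingers":55},{"ax":0,"ay":0,"dx":0,"dy":-1,"dz":2,"az":0,"fingers":55},{"ax":0,"ay":0,"dx":0,"dy":-1,"dz":2,"az":0,"fingers":40}]';python3 -m inch '[{"ax":0,"ay":0,"dx":0,"dy":0,"dz":0,"az":0,"fingers":30},{"ax":0,"ay":0,"dx":0,"dy":0,"dz":0,"az":0,"fingers":30},{"ax":0,"ay":0,"dx":0,"dy":0,"dz":0,"az":0,"fingers":30},{"ax":0,"ay":0,"dx":0,"dy":0,"dz":0,"az":0,"fingers":30}]'
```

```text
clock: 14.42
tool_pos: [0.6159, -0.2341, 0.0018]
orientation: [180.0, -0.0, 174.5]
force: [-0.5, 0.2, 0.3]
opening: 0.0493
clock: 14.92
tool_pos: [0.616, -0.2339, 0.0019]
orientation: [180.0, 0.0, 174.5]
force: [0.5, 0.7, -0.1]
opening: 0.0347
```

```bash
python3 to.py 623 -26 100 -85.8; python3 -m inch '[{"ax":0,"ay":0,"dx":0,"dy":0,"dz":-30,"az":0,"fingers":30},{"ax":0,"ay":0,"dx":0,"dy":10,"dz":-80,"az":-10,"fingers":30},{"ax":0,"ay":0,"dx":2,"dy":40,"dz":-98,"az":-20,"fingers":30},{"ax":0,"ay":0,"dx":4,"dy":70,"dz":-98,"az":-30,"fingers":30},{"ax":0,"ay":0,"dx":6,"dy":100,"dz":-98,"az":-40,"fingers":30},{"ax":0,"ay":0,"dx":8,"dy":130,"dz":-98,"az":-50,"fingers":30},{"ax":0,"ay":0,"dx":10,"dy":160,"dz":-98,"az":-60,"fingers":30},{"ax":0,"ay":0,"dx":12,"dy":190,"dz":-98,"az":-70,"fingers":30}]'|grep pos; python3 to.py 622.5 -26 100 -85.8
```

```text
d [ 13.  207.7 -98.1] a [ -0.    0.  -99.7] | pose [ 616.  -233.9    1.9] [180.    0.  174.5] j6 -91.6 F [ 0.5  0.7 -0.1] op 34.7 t 14.93
tool_pos: [0.6218, -0.0429, 0.0995]
d [-15.6   6.6  -0.5] a [  0.   -0.  -29.4] | pose [621.8 -42.9  99.5] [ 180.    -0.  -115.2] j6 -39.2 F [-0.3  0.5 -1.4] op 34.6 t 15.93
```

```bash
python3 -m inch '[{"ax":0,"ay":0,"dx":-6,"dy":3,"dz":0,"az":-10,"fingers":30},{"ax":0,"ay":0,"dx":-12,"dy":5,"dz":0,"az":-20,"fingers":30},{"ax":0,"ay":0,"dx":-15.6,"dy":6.6,"dz":0,"az":-29.4,"fingers":30},{"ax":0,"ay":0,"dx":-15.6,"dy":6.6,"dz":20,"az":-29.4,"fingers":30},{"ax":0,"ay":0,"dx":-15.6,"dy":6.6,"dz":20,"az":-29.4,"fingers":30}]'|grep pos; python3 to.py 622.5 -22 32 -85.8
cat > end.py <<'E'
from h import *
import sys
# strip free-end row in the wrist view (held strip): mean over cols 285-353 of strongest vertical edge
s=snap('wrist',sys.argv[1]); g=cv2.cvtColor(s['image'],cv2.COLOR_RGB2GRAY).astype(float)
d=np.abs(np.diff(g[140:200,295:345].mean(1))); print('row',140+d.argmax(),d.max().round(1),'next',np.sort(d)[-2].round(1))
E
python3 end.py w10.png
python3 - <<'E'
from h import *
for f in ['w5.png','w6.png','w3.png']:
    g=cv2.imread('pics/'+f,0).astype(float); d=np.abs(np.diff(g[140:200,295:345].mean(1))); print(f,140+d.argmax())
E
```

```text
tool_pos: [0.6214, -0.0271, 0.0782]
d [-5.  -1.6 46.2] a [ 0.2 -0.  -0.3] | pose [621.4 -27.1  78.2] [179.8  -0.  -86.1] j6 -11.6 F [ 0.6 -0.7 -1.9] op 34.3 t 16.55
row 163 74.9 next 35.7
w5.png 164
w6.png 164
w3.png 164
```

View pics/w10.png

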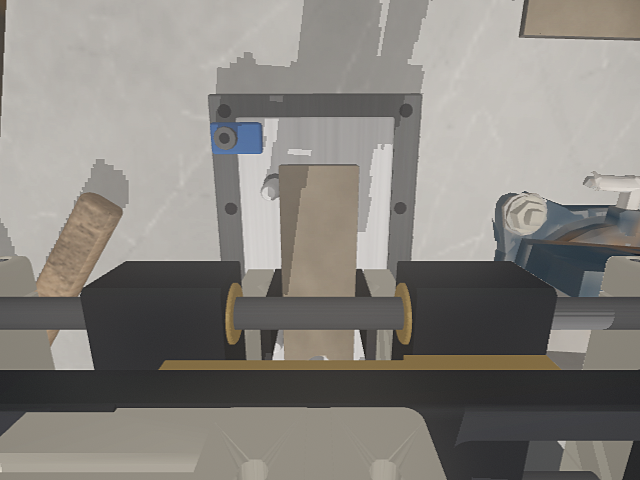

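```bash
python3 to.py 623 -22.5 30 -85.8; python3 -m inch '[{"ax":0,"ay":0,"dx":-4.7,"dy":-2,"dz":15,"az":-0.3,"fingers":30},{"ax":0,"ay":0,"dx":-4.7,"dy":-2,"dz":35,"az":-0.3,"fingers":30},{"ax":0,"ay":0,"dx":-4.7,"dy":-2,"dz":44,"az":-0.3,"fingers":30},{"ax":0,"ay":0,"dx":-4.7,"dy":-2,"dz":44,"az":-0.3,"fingers":30}]'; python3 to.py 623 -22.5 29.8 -85.8
```

```text
d [-4.5 -1.2 49.2] a [ 0.1 -0.  -0.3] | pose [622.3 -27.1  79.2] [179.9  -0.  -86.1] j6 -11.6 F [ 0.4 -0.1 -1.2] op 34.5 t 16.6
clock: 17.1
tool_pos: [0.6244, -0.022, 0.0351]
orientation: [179.9, -0.0, -85.8]
force: [-0.3, -0.6, -2.2]
opening: 0.035
d [0.4 1.4 5.3] a [ 0.1 -0.  -0. ] | pose [624.4 -22.   35.1] [179.9  -0.  -85.8] j6 -11.7 F [-0.3 -0.6 -2.2] op 35.0 t 17.1
```

```bash
python3 -m inch '[{"ax":0,"ay":0,"dx":0.5,"dy":0.6,"dz":3,"az":0,"fingers":30},{"ax":0,"ay":0,"dx":0.5,"dy":0.6,"dz":5,"az":0,"fingers":30},{"ax":0,"ay":0,"dx":0.5,"dy":0.6,"dz":5.3,"az":0,"fingers":30},{"ax":0,"ay":0,"dx":0.5,"dy":0.6,"dz":5.3,"az":0,"fingers":30}]'; python3 to.py 623 -22.5 29.8 -85.8
```

```text
clock: 17.6
tool_pos: [0.6243, -0.0225, 0.0308]
orientation: [-180.0, 0.0, -85.8]
force: [-0.5, -0.2, -1.8]
opening: 0.0346
d [-0.1  1.3  1. ] a [-0.  0. -0.] | pose [624.3 -22.5  30.8] [-180.     0.   -85.8] j6 -11.6 F [-0.5 -0.2 -1.8] op 34.6 t 17.6
```

```bash
python3 -m inch '[{"ax":0,"ay":0,"dx":0,"dy":1.2,"dz":0,"az":0,"fingers":30},{"ax":0,"ay":0,"dx":0,"dy":1.2,"dz":1.2,"az":0,"fingers":30},{"ax":0,"ay":0,"dx":0,"dy":1.2,"dz":1.2,"az":0,"fingers":30}]'; python3 -m inch '[{"ax":0,"ay":0,"dx":0,"dy":0,"dz":0,"az":0,"fingers":50},{"ax":0,"ay":0,"dx":0,"dy":0,"dz":0,"az":0,"fingers":50},{"ax":0,"ay":0,"dx":0,"dy":0,"dz":-40,"az":0,"fingers":50},{"ax":0,"ay":0,"dx":0,"dy":0,"dz":-95,"az":0,"fingers":50},{"ax":0,"ay":0,"dx":0,"dy":0,"dz":-95,"az":0,"fingers":50}]'
python3 - <<'E'
from h import *
s=snap('wrist','w11.png');s=snap('scene');
c=s['image'][170:270,230:350,::-1]; cv2.imwrite('pics/sc11.png',cv2.resize(c,None,fx=6,fy=6,interpolation=cv2.INTER_CUBIC))
E
python3 to.py 618 -320.5 50 3.7
```

```text
clock: 17.98
tool_pos: [0.6229, -0.0226, 0.0298]
orientation: [-180.0, -0.0, -85.8]
force: [-1.1, 0.5, 3.9]
opening: 0.0349
clock: 18.6
tool_pos: [0.6261, -0.0222, 0.1294]
orientation: [-179.5, 0.0, -85.8]
force: [0.8, -0.2, -0.6]
opening: 0.0501
d [296.9  27.   74.7] a [ -0.1  -0.  -89.5] | pose [623.2 -22.5 125. ] [-179.9    0.   -85.8] j6 -11.6 F [-1.  -0.   0.1] op 49.5 t 18.7
```

View pics/w11.png

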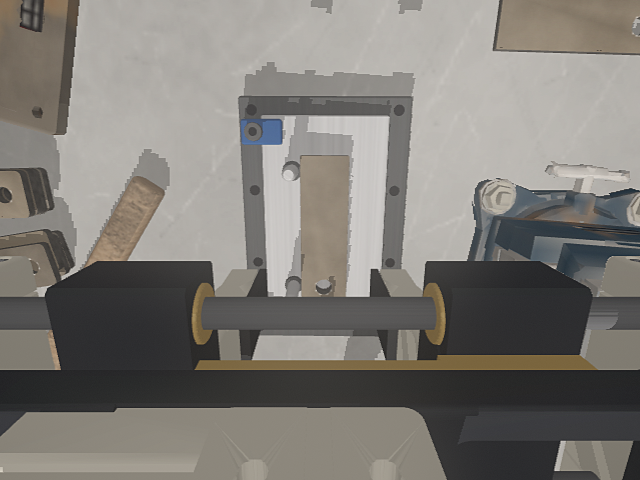

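View pics/sc11.png

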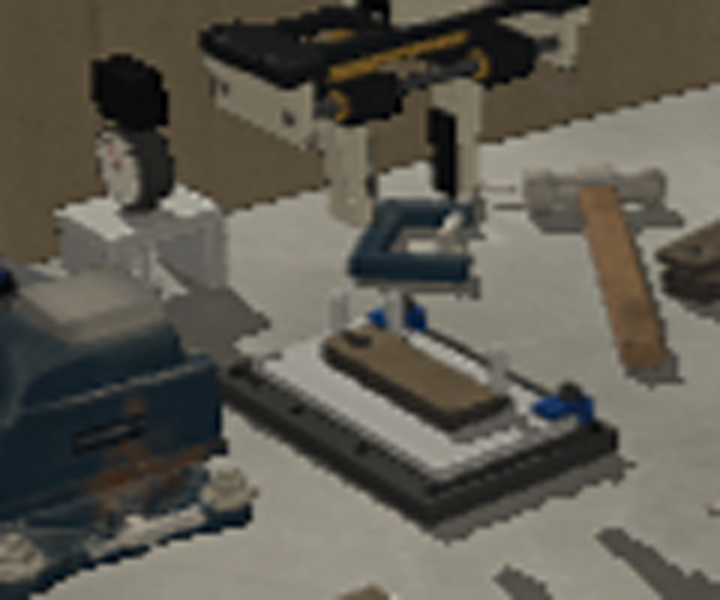

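```bash
python3 -m inch '[{"ax":0,"ay":0,"dx":30,"dy":3,"dz":0,"az":-10,"fingers":55},{"ax":0,"ay":0,"dx":70,"dy":6,"dz":0,"az":-20,"fingers":55},{"ax":0,"ay":0,"dx":110,"dy":10,"dz":0,"az":-30,"fingers":55},{"ax":0,"ay":0,"dx":150,"dy":15,"dz":0,"az":-40,"fingers":55},{"ax":0,"ay":0,"dx":190,"dy":20,"dz":0,"az":-50,"fingers":55},{"ax":0,"ay":0,"dx":230,"dy":23,"dz":10,"az":-60,"fingers":55},{"ax":0,"ay":0,"dx":270,"dy":27,"dz":30,"az":-70,"fingers":55},{"ax":0,"ay":0,"dx":297,"dy":27,"dz":60,"az":-80,"fingers":55}]'|grep pos;python3 to.py 618 -320.5 45 3.7
```

```text
tool_pos: [0.6171, -0.3226, 0.0627]
d [ 0.7 -2.1 17.7] a [-0.   0.  -9.2] | pose [ 617.1 -322.6   62.7] [-180.     0.    -5.5] j6 96.1 F [ 0.8 -0.5 -0.3] op 54.6 t 19.7
```

```bash
python3 -m inch '[{"ax":0,"ay":0,"dx":0.7,"dy":-2,"dz":10,"az":-9.2,"fingers":55},{"ax":0,"ay":0,"dx":0.7,"dy":-2,"dz":17,"az":-9.2,"fingers":55},{"ax":0,"ay":0,"dx":0.7,"dy":-2,"dz":17,"az":-9.2,"fingers":55}]'|grep pos;python3 to.py 618 -320.5 1.5 3.7;python3 - <<'E'
from h import *
s=snap('wrist','w12.png')
E
```

```text
tool_pos: [0.618, -0.3185, 0.0461]
d [-0.   2.1 44.6] a [-0.   0.1 -0.5] | pose [ 618.  -318.5   46.1] [-1.8e+02  1.0e-01  3.2e+00] j6 104.5 F [-0.3 -0.7  0.3] op 55.0 t 20.07
```

View pics/w12.png

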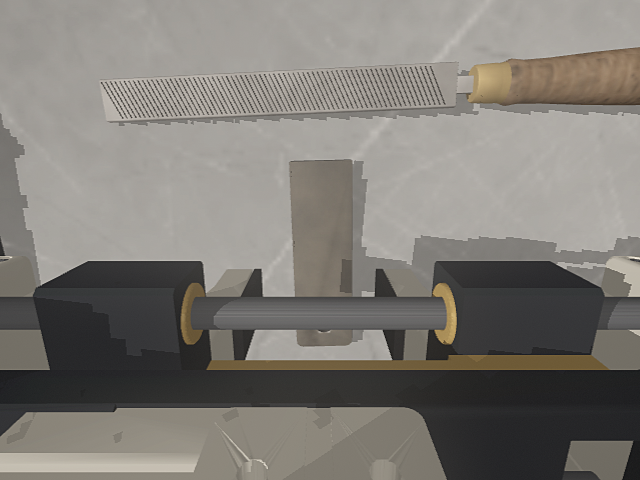

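```bash
python3 -m inch '[{"ax":0,"ay":0,"dx":0,"dy":2,"dz":30,"az":-1.6,"fingers":55},{"ax":0,"ay":0,"dx":0,"dy":2,"dz":42,"az":-1.6,"fingers":55},{"ax":0,"ay":0,"dx":0,"dy":2,"dz":44.5,"az":-1.6,"fingers":55},{"ax":0,"ay":0,"dx":0,"dy":2,"dz":44.5,"az":-1.6,"fingers":55}]';python3 -m inch '[{"ax":0,"ay":0,"dx":0,"dy":0,"dz":0,"az":0,"fingers":40},{"ax":0,"ay":0,"dx":0,"dy":0,"dz":0,"az":0,"fingers":30},{"ax":0,"ay":0,"dx":0,"dy":0,"dz":0,"az":0,"fingers":30},{"ax":0,"ay":0,"dx":0,"dy":0,"dz":0,"az":0,"fingers":30},{"ax":0,"ay":0,"dx":0,"dy":0,"dz":0,"az":0,"fingers":30}]';python3 to.py 622 -26 85 -85.8
```

```text
clock: 20.62
tool_pos: [0.6192, -0.3209, 0.0036]
orientation: [180.0, -0.0, 5.0]
force: [0.8, 0.0, 0.4]
opening: 0.055
clock: 21.25
tool_pos: [0.619, -0.321, 0.0034]
orientation: [180.0, -0.0, 5.0]
force: [-0.7, 0.6, 4.7]
opening: 0.0349
d [  28.7 -293.6  -81.7] a [-0.  -0.  90.8] | pose [ 619.  -321.     3.4] [180.  -0.   5.] j6 106.4 F [-0.7  0.6  4.7] op 34.9 t 21.25
```

```bash
python3 -m inch '[{"ax":0,"ay":0,"dx":0,"dy":0,"dz":-30,"az":0,"fingers":30},{"ax":0,"ay":0,"dx":2,"dy":-20,"dz":-80,"az":10,"fingers":30},{"ax":0,"ay":0,"dx":5,"dy":-65,"dz":-90,"az":20,"fingers":30},{"ax":0,"ay":0,"dx":10,"dy":-110,"dz":-90,"az":30,"fingers":30},{"ax":0,"ay":0,"dx":15,"dy":-155,"dz":-90,"az":40,"fingers":30},{"ax":0,"ay":0,"dx":20,"dy":-200,"dz":-90,"az":50,"fingers":30},{"ax":0,"ay":0,"dx":25,"dy":-240,"dz":-90,"az":60,"fingers":30},{"ax":0,"ay":0,"dx":28,"dy":-280,"dz":-90,"az":70,"fingers":30}]'|grep pos; python3 to.py 622 -26 85 -85.8
```

```text
tool_pos: [0.6218, -0.0381, 0.0922]
d [-10.9  -5.3   7.2] a [ 0.1  0.  20.5] | pose [621.8 -38.1  92.2] [179.9   0.  -65.3] j6 10.3 F [ 0.2 -0.6 -2.8] op 34.7 t 22.25
```

```bash
python3 -m inch '[{"ax":0,"ay":0,"dx":-6,"dy":-3,"dz":7,"az":10,"fingers":30},{"ax":0,"ay":0,"dx":-11,"dy":-5.3,"dz":7,"az":20.5,"fingers":30},{"ax":0,"ay":0,"dx":-11,"dy":-5.3,"dz":7,"az":20.5,"fingers":30},{"ax":0,"ay":0,"dx":-11,"dy":-5.3,"dz":7,"az":20.5,"fingers":30}]'|grep pos; python3 end.py w13.png; python3 to.py 622.7 -22.5 39 -85.8
```

```text
tool_pos: [0.6222, -0.0276, 0.0856]
row 166 49.0 next 43.7
d [-5.1 -0.9 46.7] a [ 0.  -0.   0.5] | pose [622.3 -27.7  85.7] [180.   -0.  -85.3] j6 -10.7 F [ 0.   0.2 -1.7] op 34.7 t 22.8
```

View pics/w13.png

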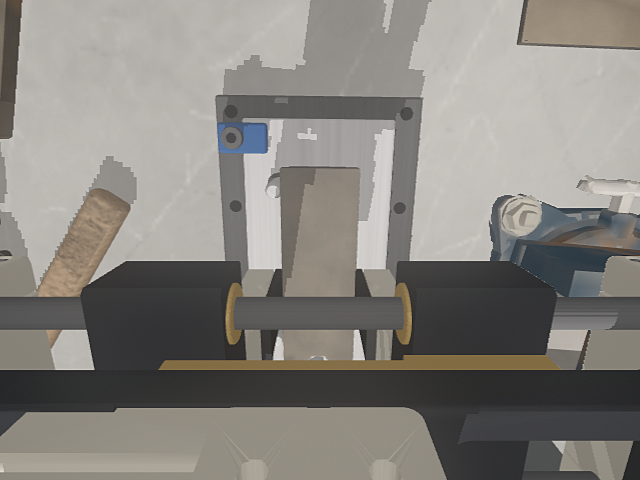

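```bash
python3 -m inch '[{"ax":0,"ay":0,"dx":-4,"dy":-0.5,"dz":20,"az":0.5,"fingers":30},{"ax":0,"ay":0,"dx":-4,"dy":-0.5,"dz":40,"az":0.5,"fingers":30},{"ax":0,"ay":0,"dx":-4,"dy":-0.5,"dz":46,"az":0.5,"fingers":30},{"ax":0,"ay":0,"dx":-4,"dy":-0.5,"dz":46,"az":0.5,"fingers":30}]'; python3 to.py 623 -23.6 37 -85.8
```

```text
clock: 23.3
tool_pos: [0.6226, -0.0236, 0.0398]
orientation: [180.0, -0.0, -86.0]
force: [-0.4, 0.5, -1.5]
opening: 0.0351
d [ 0.  -0.4  2.8] a [ 0.  -0.  -0.2] | pose [622.6 -23.6  39.8] [180.  -0. -86.] j6 -11.7 F [-0.4  0.5 -1.5] op 35.1 t 23.3
```

Then release, rise, and head to S2 (460.7,-280.5, hole near).

```bash
python3 -m inch '[{"ax":0,"ay":0,"dx":0,"dy":-0.2,"dz":2,"az":-0.2,"fingers":30},{"ax":0,"ay":0,"dx":0,"dy":-0.2,"dz":2.8,"az":-0.2,"fingers":30},{"ax":0,"ay":0,"dx":0,"dy":-0.2,"dz":2.8,"az":-0.2,"fingers":30}]'; python3 -m inch '[{"ax":0,"ay":0,"dx":0,"dy":0,"dz":0,"az":0,"fingers":50},{"ax":0,"ay":0,"dx":0,"dy":0,"dz":0,"az":0,"fingers":50},{"ax":0,"ay":0,"dx":0,"dy":0,"dz":-40,"az":0,"fingers":50},{"ax":0,"ay":0,"dx":0,"dy":0,"dz":-85,"az":0,"fingers":50},{"ax":0,"ay":0,"dx":0,"dy":0,"dz":-85,"az":0,"fingers":50}]'
python3 - <<'E'
from h import *
s=snap('wrist','w14.png');
E
python3 to.py 463 -282 45 -5.9
```

```text
clock: 23.68
tool_pos: [0.6231, -0.0233, 0.0375]
orientation: [-180.0, 0.0, -85.8]
force: [0.6, -1.0, -1.3]
opening: 0.0349
clock: 24.3
tool_pos: [0.6255, -0.0228, 0.1265]
orientation: [-179.6, 0.0, -85.8]
force: [0.1, 0.0, 0.6]
opening: 0.0499
d [246.7 179.8  78.2] a [ -0.2  -0.1 -79.9] | pose [623.9 -22.9 124.2] [-179.8    0.   -85.8] j6 -11.6 F [-0.5  0.3 -0.2] op 50.0 t 24.35
```

View pics/w14.png

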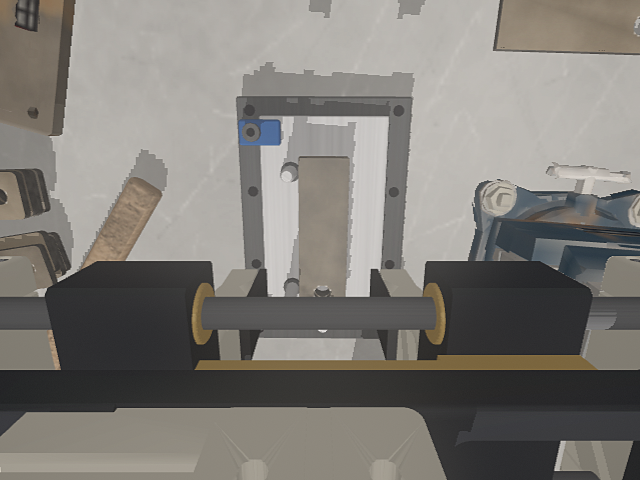

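```bash
python3 -m inch '[{"ax":0,"ay":0,"dx":40,"dy":10,"dz":0,"az":-10,"fingers":55},{"ax":0,"ay":0,"dx":80,"dy":30,"dz":0,"az":-20,"fingers":55},{"ax":0,"ay":0,"dx":120,"dy":60,"dz":0,"az":-30,"fingers":55},{"ax":0,"ay":0,"dx":160,"dy":95,"dz":0,"az":-40,"fingers":55},{"ax":0,"ay":0,"dx":195,"dy":130,"dz":0,"az":-50,"fingers":55},{"ax":0,"ay":0,"dx":225,"dy":160,"dz":20,"az":-60,"fingers":55},{"ax":0,"ay":0,"dx":246,"dy":179,"dz":50,"az":-70,"fingers":55},{"ax":0,"ay":0,"dx":246,"dy":179,"dz":76,"az":-79.9,"fingers":55}]'|grep pos;python3 -m inch '[{"ax":0,"ay":0,"dx":0,"dy":0,"dz":0,"az":0,"fingers":55},{"ax":0,"ay":0,"dx":0,"dy":0,"dz":0,"az":0,"fingers":55}]'|grep pos;python3 to.py 463 -282 1 -5.9;python3 - <<'E'
from h import *
s=snap('wrist','w15.png');
E
```

```text
tool_pos: [0.4599, -0.2827, 0.0443]
tool_pos: [0.4627, -0.2816, 0.0464]
d [ 0.4  0.3 45.4] a [ 0.   0.  -0.2] | pose [ 462.7 -281.6   46.4] [180.    0.   -6.1] j6 94.5 F [ 1.2 -0.8  0.3] op 54.6 t 25.6
```

View pics/w15.png

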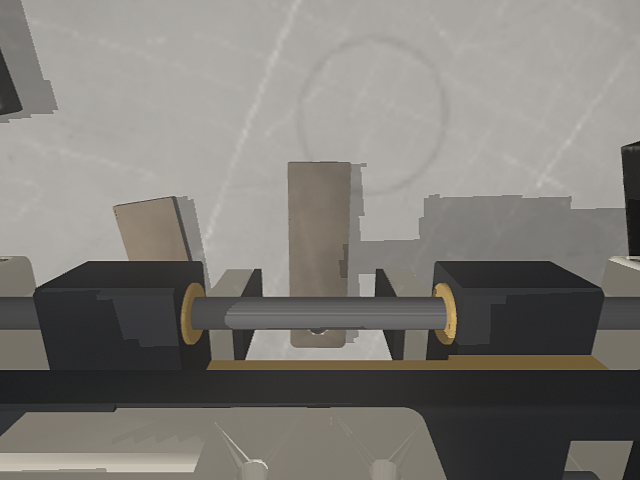

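```bash
python3 -m inch '[{"ax":0,"ay":0,"dx":-1,"dy":0,"dz":30,"az":0,"fingers":55},{"ax":0,"ay":0,"dx":-1,"dy":0,"dz":43,"az":0,"fingers":55},{"ax":0,"ay":0,"dx":-1,"dy":0,"dz":46,"az":0,"fingers":55},{"ax":0,"ay":0,"dx":-1,"dy":0,"dz":46,"az":0,"fingers":55}]';python3 -m inch '[{"ax":0,"ay":0,"dx":0,"dy":0,"dz":0,"az":0,"fingers":40},{"ax":0,"ay":0,"dx":0,"dy":0,"dz":0,"az":0,"fingers":30},{"ax":0,"ay":0,"dx":0,"dy":0,"dz":0,"az":0,"fingers":30},{"ax":0,"ay":0,"dx":0,"dy":0,"dz":0,"az":0,"fingers":30},{"ax":0,"ay":0,"dx":0,"dy":0,"dz":0,"az":0,"fingers":30}]';python3 to.py 622 -26 85 -85.8
```

```text
clock: 26.15
tool_pos: [0.4618, -0.2816, 0.0008]
orientation: [180.0, -0.0, -5.9]
force: [-0.1, 0.3, 1.0]
opening: 0.0552
clock: 26.78
tool_pos: [0.4615, -0.2817, 0.0004]
orientation: [180.0, -0.0, -5.9]
force: [-0.0, 1.8, 5.3]
opening: 0.0352
d [ 133.4 -270.8  -84.6] a [-0.  -0.  79.9] | pose [ 4.615e+02 -2.817e+02  4.000e-01] [180.   -0.   -5.9] j6 94.7 F [-0.   1.8  5.3] op 35.2 t 26.77
```

```bash
python3 -m inch '[{"ax":0,"ay":0,"dx":0,"dy":0,"dz":-30,"az":0,"fingers":30},{"ax":0,"ay":0,"dx":10,"dy":-20,"dz":-80,"az":10,"fingers":30},{"ax":0,"ay":0,"dx":30,"dy":-65,"dz":-90,"az":20,"fingers":30},{"ax":0,"ay":0,"dx":55,"dy":-110,"dz":-90,"az":30,"fingers":30},{"ax":0,"ay":0,"dx":80,"dy":-155,"dz":-90,"az":40,"fingers":30},{"ax":0,"ay":0,"dx":100,"dy":-200,"dz":-90,"az":50,"fingers":30},{"ax":0,"ay":0,"dx":120,"dy":-240,"dz":-90,"az":60,"fingers":30},{"ax":0,"ay":0,"dx":133,"dy":-270,"dz":-90,"az":70,"fingers":30}]'|grep pos; python3 to.py 622 -26 85 -85.8
```

```text
tool_pos: [0.6217, -0.025, 0.0892]
d [ 1.  -0.1  4.2] a [0.1 0.  9.6] | pose [621.7 -25.   89.2] [179.9   0.  -76.2] j6 -1.8 F [-0.3 -1.2 -2.9] op 35.0 t 27.77
```

```bash
python3 -m inch '[{"ax":0,"ay":0,"dx":1,"dy":0,"dz":4,"az":9.6,"fingers":30},{"ax":0,"ay":0,"dx":1,"dy":0,"dz":4,"az":9.6,"fingers":30},{"ax":0,"ay":0,"dx":1,"dy":0,"dz":4,"az":9.6,"fingers":30}]'|grep pos; python3 end.py w16.png; python3 to.py 622.8 -22.5 42 -85.8
```

```text
tool_pos: [0.6212, -0.028, 0.0858]
row 164 76.9 next 18.0
d [-5.5 -2.  44. ] a [ 0.  -0.   0.4] | pose [621.3 -28.1  86. ] [180.   -0.  -85.4] j6 -10.7 F [-0.3  1.  -2.2] op 35.2 t 28.2
```

View pics/w16.png

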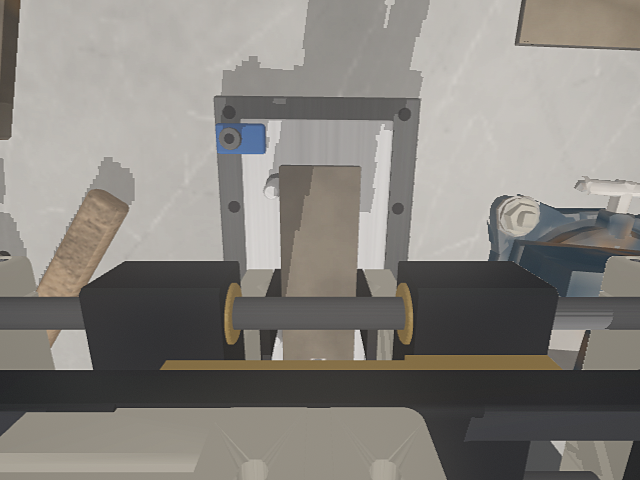

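```bash
python3 -m inch '[{"ax":0,"ay":0,"dx":-5,"dy":-1.3,"dz":20,"az":0.4,"fingers":30},{"ax":0,"ay":0,"dx":-5,"dy":-1.3,"dz":36,"az":0.4,"fingers":30},{"ax":0,"ay":0,"dx":-5,"dy":-1.3,"dz":42,"az":0.4,"fingers":30},{"ax":0,"ay":0,"dx":-5,"dy":-1.3,"dz":42,"az":0.4,"fingers":30}]'; python3 to.py 623 -22.8 40.2 -85.8
```

```text
clock: 28.7
tool_pos: [0.6222, -0.0229, 0.0437]
orientation: [179.9, -0.0, -85.9]
force: [-0.2, 0.5, -1.3]
opening: 0.0351
d [-0.1 -0.8  3.5] a [ 0.1 -0.  -0.1] | pose [622.2 -22.9  43.7] [179.9  -0.  -85.9] j6 -11.7 F [-0.2  0.5 -1.3] op 35.1 t 28.7
```

```bash
python3 -m inch '[{"ax":0,"ay":0,"dx":0,"dy":-0.4,"dz":2,"az":-0.1,"fingers":30},{"ax":0,"ay":0,"dx":0,"dy":-0.4,"dz":3.4,"az":-0.1,"fingers":30},{"ax":0,"ay":0,"dx":0,"dy":-0.4,"dz":3.4,"az":-0.1,"fingers":30}]'; python3 -m inch '[{"ax":0,"ay":0,"dx":0,"dy":0,"dz":0,"az":0,"fingers":50},{"ax":0,"ay":0,"dx":0,"dy":0,"dz":0,"az":0,"fingers":50},{"ax":0,"ay":0,"dx":0,"dy":0,"dz":-40,"az":0,"fingers":50},{"ax":0,"ay":0,"dx":0,"dy":0,"dz":-85,"az":0,"fingers":50},{"ax":0,"ay":0,"dx":0,"dy":0,"dz":-85,"az":0,"fingers":50}]'
python3 - <<'E'
from h import *
s=snap('wrist','w17.png');s=snap('scene','x.png');
c=s['image'][160:310,160:360,::-1]; cv2.imwrite('pics/sc17.png',cv2.resize(c,None,fx=4,fy=4,interpolation=cv2.INTER_CUBIC))
E
python3 to.py 451 -187.5 45 2.8
```

```text
clock: 29.08
tool_pos: [0.6232, -0.0227, 0.0409]
orientation: [-180.0, -0.0, -85.8]
force: [-0.0, -1.5, -1.8]
opening: 0.035
clock: 29.7
tool_pos: [0.6256, -0.0221, 0.1301]
orientation: [-179.6, 0.0, -85.8]
force: [0.0, -0.6, -0.3]
opening: 0.05
d [152.2 183.7  80.9] a [ -0.1  -0.  -88.6] | pose [623.  -22.3 126.2] [-179.9    0.   -85.8] j6 -11.7 F [-0.9 -0.4 -1.1] op 50.1 t 29.8
```

View pics/w17.png

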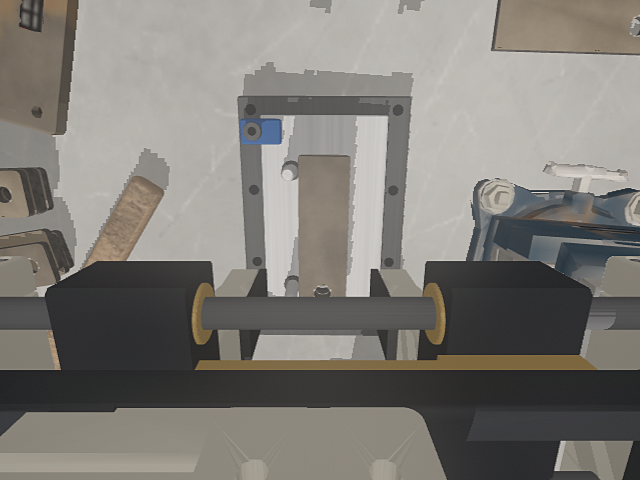

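View pics/sc17.png

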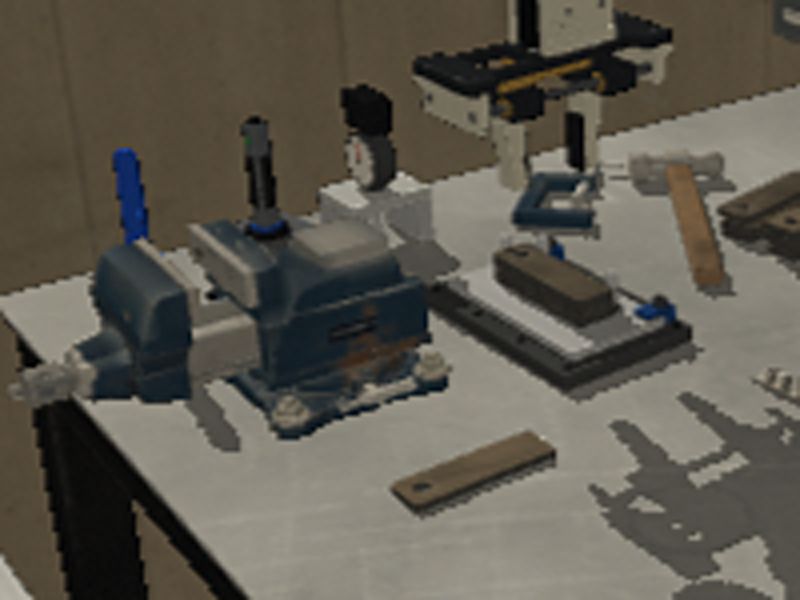

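Run:
```python
from h import *
s=snap('scene')
f=lambda c:((c[0]+.5)/4-.5+160,(c[1]+.5)/4-.5+160)
for n,c,z in [('flange front',(285,435),0),('flange back',(448,385),0),('body right bottom',(428,345),.02),('body right top',(428,285),.08),('body left top',(280,310),.08),('bl',(265,385),.02)]:
    print(n,ray(s,f(c),z).round(3))
```

```text
flange front [ 0.368 -0.057  0.   ]
flange back [ 0.502 -0.062  0.   ]
body right bottom [ 0.504 -0.029  0.02 ]
body right top [ 0.499 -0.046  0.08 ]
body left top [ 0.391 -0.018  0.08 ]
bl [ 0.374 -0.013  0.02 ]
```

```bash
python3 -m inch '[{"ax":0,"ay":0,"dx":40,"dy":0,"dz":0,"az":-10,"fingers":55},{"ax":0,"ay":0,"dx":80,"dy":30,"dz":0,"az":-20,"fingers":55},{"ax":0,"ay":0,"dx":110,"dy":60,"dz":0,"az":-30,"fingers":55},{"ax":0,"ay":0,"dx":130,"dy":95,"dz":0,"az":-40,"fingers":55},{"ax":0,"ay":0,"dx":150,"dy":130,"dz":0,"az":-50,"fingers":55},{"ax":0,"ay":0,"dx":152,"dy":160,"dz":20,"az":-60,"fingers":55},{"ax":0,"ay":0,"dx":152,"dy":183,"dz":30,"az":-70,"fingers":55},{"ax":0,"ay":0,"dx":152,"dy":183,"dz":50,"az":-80,"fingers":55}]'|grep pos;python3 -m inch '[{"ax":0,"ay":0,"dx":0,"dy":0,"dz":20,"az":-8.6,"fingers":55},{"ax":0,"ay":0,"dx":0,"dy":0,"dz":30,"az":-8.6,"fingers":55},{"ax":0,"ay":0,"dx":0,"dy":0,"dz":30,"az":-8.6,"fingers":55}]'|grep pos;python3 to.py 451 -187.5 1 2.8;python3 - <<'E'
from h import *
s=snap('wrist','w18.png');
E
```

```text
tool_pos: [0.4494, -0.1878, 0.0748]
tool_pos: [0.4507, -0.1875, 0.0446]
d [ 0.5 -0.  43.6] a [-0.   0.2 -0.2] | pose [ 450.7 -187.5   44.6] [-180.     0.2    2.6] j6 92.1 F [0.2 0.1 0.8] op 54.8 t 31.23
```

View pics/w18.png

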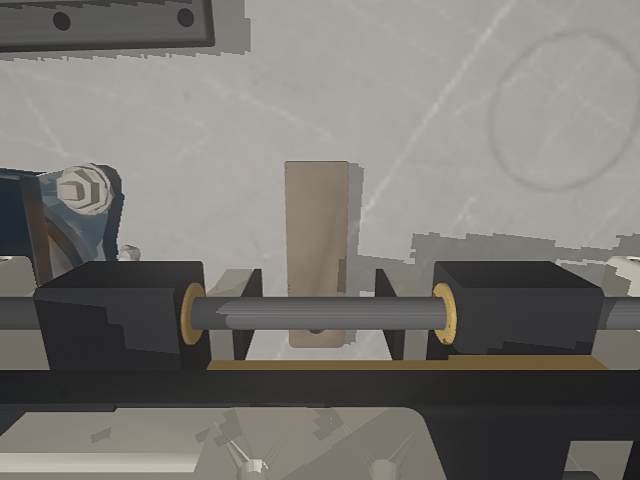

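```bash
python3 -m inch '[{"ax":0,"ay":0,"dx":-0.5,"dy":0,"dz":28,"az":0,"fingers":55},{"ax":0,"ay":0,"dx":-0.5,"dy":0,"dz":41,"az":0,"fingers":55},{"ax":0,"ay":0,"dx":-0.5,"dy":0,"dz":43,"az":0,"fingers":55},{"ax":0,"ay":0,"dx":-0.5,"dy":0,"dz":43,"az":0,"fingers":55}]';python3 -m inch '[{"ax":0,"ay":0,"dx":0,"dy":0,"dz":0,"az":0,"fingers":40},{"ax":0,"ay":0,"dx":0,"dy":0,"dz":0,"az":0,"fingers":30},{"ax":0,"ay":0,"dx":0,"dy":0,"dz":0,"az":0,"fingers":30},{"ax":0,"ay":0,"dx":0,"dy":0,"dz":0,"az":0,"fingers":30},{"ax":0,"ay":0,"dx":0,"dy":0,"dz":0,"az":0,"fingers":30}]';python3 to.py 622 -26 95 -85.8
```

```text
clock: 31.78
tool_pos: [0.4514, -0.1876, 0.0031]
orientation: [180.0, -0.0, 2.8]
force: [0.2, 0.5, -0.4]
opening: 0.0547
clock: 32.4
tool_pos: [0.4513, -0.1876, 0.003]
orientation: [180.0, -0.0, 2.8]
force: [-0.2, 2.0, 6.5]
opening: 0.0351
d [ 178.4 -153.   -91.9] a [-0.  -0.  88.6] | pose [ 451.3 -187.6    3. ] [180.   -0.    2.8] j6 92.2 F [-0.2  2.   6.5] op 35.1 t 32.4
```

```bash
python3 -m inch '[{"ax":0,"ay":0,"dx":0,"dy":0,"dz":-50,"az":0,"fingers":30},{"ax":0,"ay":0,"dx":15,"dy":-5,"dz":-100,"az":10,"fingers":30},{"ax":0,"ay":0,"dx":45,"dy":-20,"dz":-110,"az":20,"fingers":30},{"ax":0,"ay":0,"dx":75,"dy":-50,"dz":-110,"az":30,"fingers":30},{"ax":0,"ay":0,"dx":105,"dy":-75,"dz":-110,"az":40,"fingers":30},{"ax":0,"ay":0,"dx":130,"dy":-100,"dz":-110,"az":50,"fingers":30},{"ax":0,"ay":0,"dx":155,"dy":-130,"dz":-110,"az":60,"fingers":30},{"ax":0,"ay":0,"dx":177,"dy":-152,"dz":-105,"az":70,"fingers":30}]'|grep pos; python3 to.py 622 -26 95 -85.8
```

```text
tool_pos: [0.6209, -0.0258, 0.1072]
d [ 0.6 -0.9 12.2] a [ 0.   0.  18.3] | pose [620.9 -25.8 107.2] [180.    0.  -67.5] j6 6.9 F [ 0.1  0.1 -2.8] op 34.7 t 33.4
```

```bash
python3 -m inch '[{"ax":0,"ay":0,"dx":0.5,"dy":-1,"dz":5,"az":10,"fingers":30},{"ax":0,"ay":0,"dx":0.5,"dy":-1,"dz":12,"az":18.3,"fingers":30},{"ax":0,"ay":0,"dx":0.5,"dy":-1,"dz":12,"az":18.3,"fingers":30},{"ax":0,"ay":0,"dx":0.5,"dy":-1,"dz":12,"az":18.3,"fingers":30}]'|grep pos; python3 end.py w19.png; python3 to.py 622.8 -22.5 51 -85.8
```

```text
tool_pos: [0.6214, -0.0273, 0.0956]
row 164 66.8 next 56.1
d [-4.7 -1.7 44.8] a [-0.  -0.   0.4] | pose [621.5 -27.3  95.8] [-180.    -0.   -85.4] j6 -10.8 F [ 0.4  0.6 -0.8] op 34.7 t 33.95
```

View pics/w19.png

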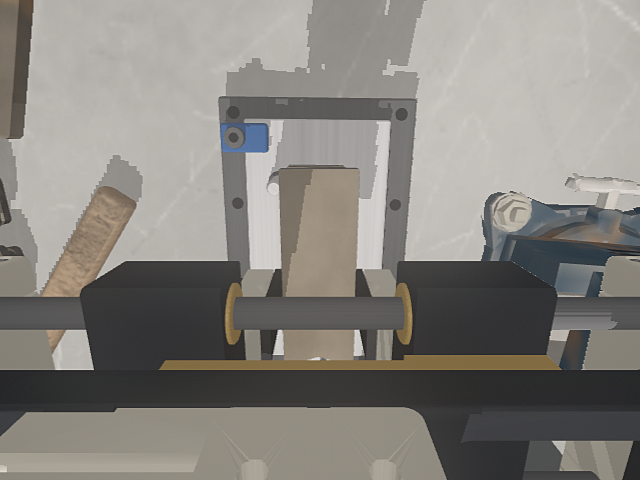

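```bash
python3 -m inch '[{"ax":0,"ay":0,"dx":-2.8,"dy":-1.2,"dz":20,"az":0.4,"fingers":30},{"ax":0,"ay":0,"dx":-2.8,"dy":-1.2,"dz":36,"az":0.4,"fingers":30},{"ax":0,"ay":0,"dx":-2.8,"dy":-1.2,"dz":43,"az":0.4,"fingers":30},{"ax":0,"ay":0,"dx":-2.8,"dy":-1.2,"dz":43,"az":0.4,"fingers":30}]'; python3 to.py 623 -24.2 48.8 -85.8
```

```text
clock: 34.45
tool_pos: [0.6222, -0.0245, 0.0522]
orientation: [179.9, -0.0, -85.9]
force: [-0.6, 0.1, -1.6]
opening: 0.0349
d [-0.3 -0.8  3.4] a [ 0.1 -0.  -0.1] | pose [622.2 -24.5  52.2] [179.9  -0.  -85.9] j6 -11.6 F [-0.6  0.1 -1.6] op 34.9 t 34.45
```

```bash
python3 -m inch '[{"ax":0,"ay":0,"dx":-0.2,"dy":-0.4,"dz":2,"az":-0.1,"fingers":30},{"ax":0,"ay":0,"dx":-0.2,"dy":-0.4,"dz":3.3,"az":-0.1,"fingers":30},{"ax":0,"ay":0,"dx":-0.2,"dy":-0.4,"dz":3.3,"az":-0.1,"fingers":30}]'; python3 -m inch '[{"ax":0,"ay":0,"dx":0,"dy":0,"dz":0,"az":0,"fingers":50},{"ax":0,"ay":0,"dx":0,"dy":0,"dz":0,"az":0,"fingers":50},{"ax":0,"ay":0,"dx":0,"dy":0,"dz":-40,"az":0,"fingers":50},{"ax":0,"ay":0,"dx":0,"dy":0,"dz":-80,"az":0,"fingers":50},{"ax":0,"ay":0,"dx":0,"dy":0,"dz":-80,"az":0,"fingers":50}]'
python3 - <<'E'
from h import *
s=snap('wrist','w20.png');s=snap('scene','x.png');
c=s['image'][195:265,260:350,::-1]; cv2.imwrite('pics/sc20.png',cv2.resize(c,None,fx=8,fy=8,interpolation=cv2.INTER_CUBIC))
E
```

```text
clock: 34.83
tool_pos: [0.623, -0.0241, 0.0496]
orientation: [-180.0, 0.0, -85.8]
force: [-0.0, -0.4, -1.8]
opening: 0.0349
clock: 35.45
tool_pos: [0.6254, -0.0238, 0.1335]
orientation: [-179.6, 0.0, -85.8]
force: [0.4, 0.2, -0.4]
opening: 0.0503
```

View pics/w20.png

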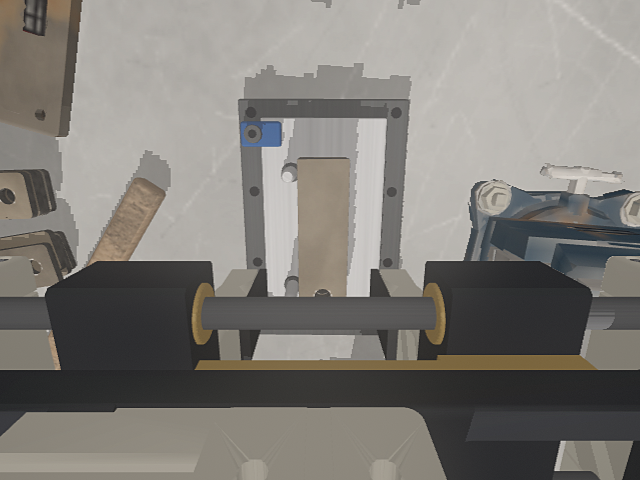

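View pics/sc20.png

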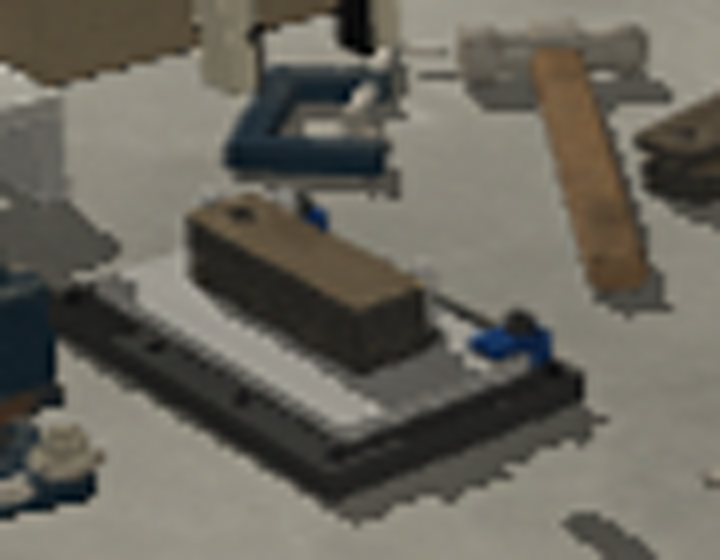

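```bash
python3 to.py 590 215 260 -85.8; python3 -m inch '[{"ax":0,"ay":0,"dx":0,"dy":0,"dz":-60,"az":0,"fingers":70},{"ax":0,"ay":0,"dx":-40,"dy":5,"dz":-110,"az":0,"fingers":70},{"ax":0,"ay":0,"dx":-95,"dy":10,"dz":-130,"az":0,"fingers":70},{"ax":0,"ay":0,"dx":-150,"dy":16,"dz":-130,"az":0,"fingers":70},{"ax":0,"ay":0,"dx":-200,"dy":16,"dz":-130,"az":0,"fingers":70},{"ax":0,"ay":0,"dx":-236,"dy":16,"dz":-130,"az":0,"fingers":70},{"ax":0,"ay":0,"dx":-236,"dy":16,"dz":-130,"az":0,"fingers":70},{"ax":0,"ay":0,"dx":-236,"dy":16,"dz":-130,"az":0,"fingers":70}]'
python3 - <<'E'
from h import *
s={n:snap(n,n+'g.png') for n in ['wrist','scene','side']}
for n in s:
  for k,z in [('gauge_grip',.124),('bridge_gauge',0)]:
    for r in landmark_of(k,n): print(n,k,round(r['score'],2),np.round(r['position']),ray(s[n],r['position'],z).round(4))
E
```

```text
d [-240.8   15.3 -130. ] a [-0.1  0.  -0. ] | pose [623.  -24.  129.9] [-179.9    0.   -85.8] j6 -11.5 F [-0.6  0.9 -1.1] op 49.8 t 35.55
clock: 36.55
tool_pos: [0.5893, 0.2098, 0.2583]
orientation: [179.9, -0.1, -85.8]
force: [-0.9, -1.2, 1.3]
opening: 0.0699
wrist gauge_grip 0.9 [328. 225.] [0.581 0.209 0.124]
wrist bridge_gauge 0.59 [326. 197.] [0.5806 0.2044 0.    ]
wrist bridge_gauge 0.34 [329. 222.] [0.574  0.2338 0.    ]
scene gauge_grip 0.91 [251. 189.] [0.5741 0.1927 0.124 ]
scene gauge_grip 0.43 [225. 203.] [0.4493 0.1283 0.124 ]
scene bridge_gauge 0.92 [255. 221.] [0.5825 0.1948 0.    ]
side gauge_grip 0.34 [274. 311.] [0.6109 0.0158 0.124 ]
side bridge_gauge 0.58 [400. 194.] [ 0.4592 -0.5468 -0.    ]
```

View pics/wristg.png

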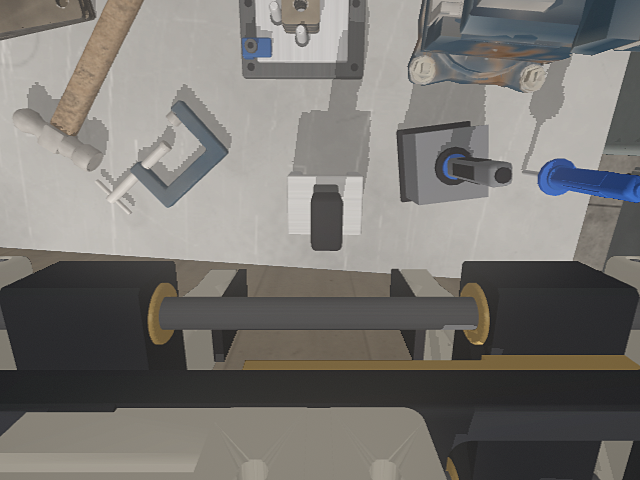

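Run:
```python
from h import *
im=cv2.imread('pics/wristg.png'); cv2.imwrite('pics/gz.png',cv2.resize(im[160:260,270:385],None,fx=6,fy=6,interpolation=cv2.INTER_CUBIC))
s=snap('wrist')
g=s['image'].max(2)<45
m=np.zeros((480,640),np.uint8); m[175:256,300:355]=g[175:256,300:355]*255
n,l,st,c=cv2.connectedComponentsWithStats(m); i=1+st[1:,4].argmax(); ys,xs=np.nonzero(l==i); print(st[i],c[i], cv2.minAreaRect(np.stack([xs,ys],1).astype(np.float32)))
for z in (.124,.141): print(z,ray(s,c[i],z))
print(proj(s,get_obs()['tool_pos']))
```

```text
Traceback (most recent call last):
ValueError: attempt to get argmax of an empty sequence
```

View pics/gz.png

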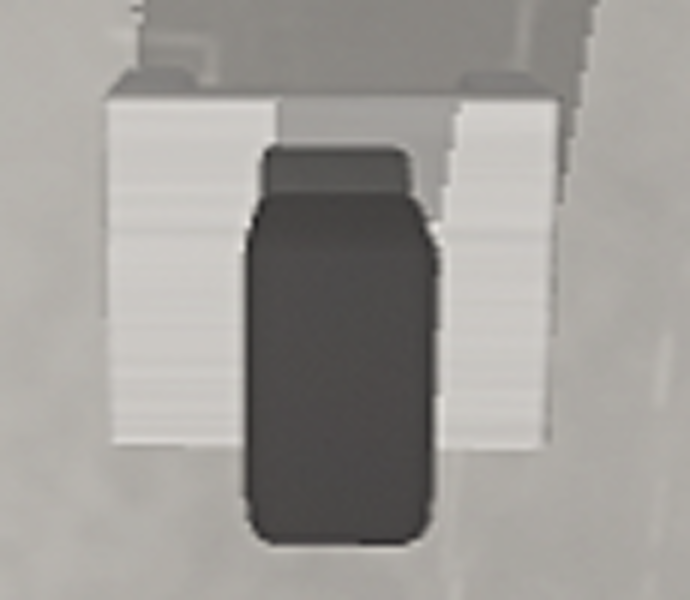

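```bash
python3 - <<'E'
from h import *
s=snap('wrist'); print(ray(s,(326.7,226.2),.141), ray(s,(318.5,226.2),.141))
w={n:snap(n) for n in ['scene']}
print(get_obs()['tool_pos'])
E
python3 to.py 583 208 115 -85.8
```

```text
[0.58307321 0.20646264 0.141     ] [0.58976635 0.20694917 0.141     ]
[0.58968809 0.20998242 0.25941558]
d [  1.5   6.8 144.4] a [-0.  0. -0.] | pose [589.7 210.  259.4] [-180.     0.   -85.8] j6 -33.3 F [ 0.3  0.  -0.3] op 70.1 t 37.15
```

```bash
python3 -m inch '[{"ax":0,"ay":0,"dx":2.5,"dy":6.8,"dz":30,"az":0,"fingers":70},{"ax":0,"ay":0,"dx":2.5,"dy":6.8,"dz":80,"az":0,"fingers":70},{"ax":0,"ay":0,"dx":2.5,"dy":6.8,"dz":125,"az":0,"fingers":70},{"ax":0,"ay":0,"dx":2.5,"dy":6.8,"dz":147,"az":0,"fingers":70},{"ax":0,"ay":0,"dx":2.5,"dy":6.8,"dz":147,"az":0,"fingers":70}]'
python3 - <<'E'
from h import *
s=snap('wrist','w21.png')
E
```

```text
clock: 37.78
tool_pos: [0.582, 0.2064, 0.1106]
orientation: [179.8, -0.1, -85.8]
force: [-0.5, -0.5, 1.8]
opening: 0.0702
```

View pics/w21.png

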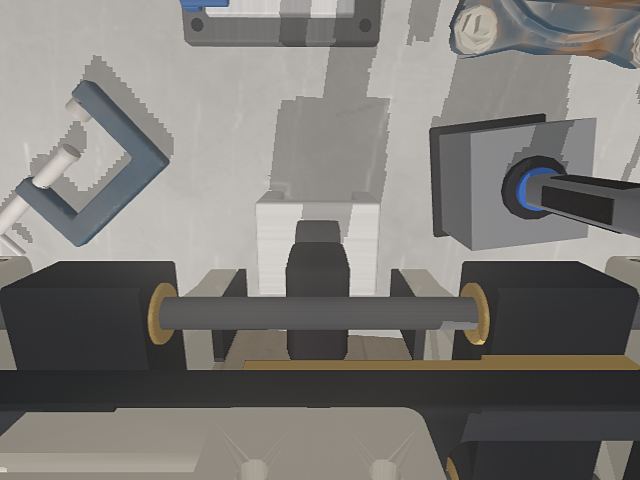

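```bash
python3 -m inch '[{"ax":0,"ay":0,"dx":0,"dy":0,"dz":0,"az":0,"fingers":35},{"ax":0,"ay":0,"dx":0,"dy":0,"dz":0,"az":0,"fingers":18},{"ax":0,"ay":0,"dx":0,"dy":0,"dz":0,"az":0,"fingers":18},{"ax":0,"ay":0,"dx":0,"dy":0,"dz":0,"az":0,"fingers":18},{"ax":0,"ay":0,"dx":0,"dy":0,"dz":0,"az":0,"fingers":18},{"ax":0,"ay":0,"dx":0,"dy":0,"dz":0,"az":0,"fingers":18}]';python3 -m inch '[{"ax":0,"ay":0,"dx":0,"dy":0,"dz":-20,"az":0,"fingers":18},{"ax":0,"ay":0,"dx":0,"dy":0,"dz":-50,"az":0,"fingers":18},{"ax":0,"ay":0,"dx":0,"dy":0,"dz":-80,"az":0,"fingers":18},{"ax":0,"ay":0,"dx":0,"dy":0,"dz":-80,"az":0,"fingers":18}]'; python3 to.py 623 -24 195 -85.8;python3 - <<'E'
from h import *
s=snap('wrist','w22.png');s=snap('scene','x.png');
c=s['image'][130:280,200:360,::-1]; cv2.imwrite('pics/sc22.png',cv2.resize(c,None,fx=4,fy=4,interpolation=cv2.INTER_CUBIC))
E
```

```text
clock: 38.58
tool_pos: [0.5829, 0.207, 0.1124]
orientation: [180.0, -0.0, -85.8]
force: [-0.7, 0.0, 2.1]
opening: 0.026
clock: 39.08
tool_pos: [0.5838, 0.2077, 0.1934]
orientation: [-179.9, 0.1, -85.8]
force: [0.2, 0.7, -7.8]
opening: 0.0257
d [233.9 -22.2  -1.9] a [-0.1  0.1 -0. ] | pose [583.8 207.7 193.4] [-1.799e+02  1.000e-01 -8.580e+01] j6 -33.4 F [ 0.2  0.7 -7.8] op 25.7 t 39.08
```

View pics/w22.png

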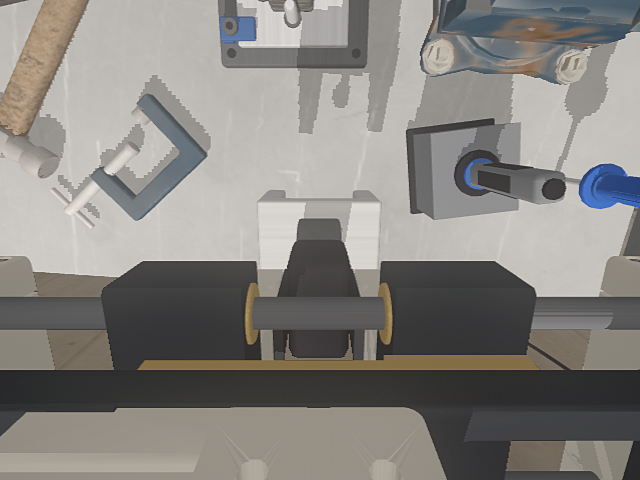

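View pics/sc22.png

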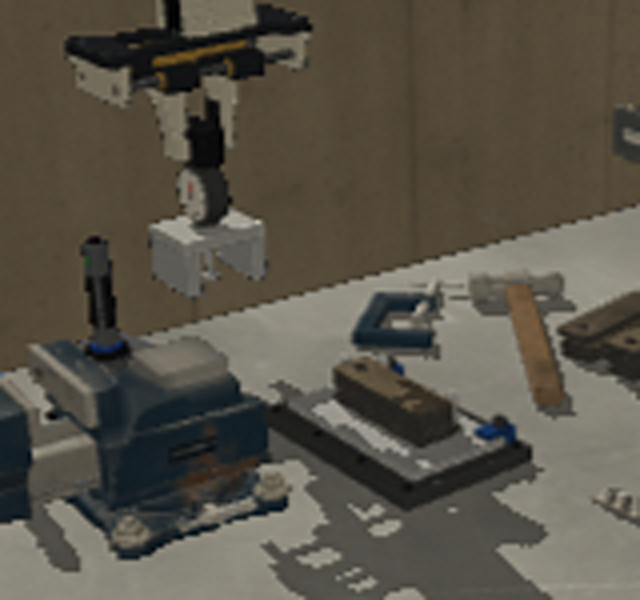

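```bash
python3 -m inch '[{"ax":0,"ay":0,"dx":30,"dy":-3,"dz":0,"az":0,"fingers":18},{"ax":0,"ay":0,"dx":70,"dy":-7,"dz":0,"az":0,"fingers":18},{"ax":0,"ay":0,"dx":120,"dy":-12,"dz":0,"az":0,"fingers":18},{"ax":0,"ay":0,"dx":170,"dy":-17,"dz":0,"az":0,"fingers":18},{"ax":0,"ay":0,"dx":210,"dy":-20,"dz":0,"az":0,"fingers":18},{"ax":0,"ay":0,"dx":230,"dy":-22,"dz":0,"az":0,"fingers":18},{"ax":0,"ay":0,"dx":234,"dy":-22,"dz":0,"az":0,"fingers":18},{"ax":0,"ay":0,"dx":234,"dy":-22,"dz":0,"az":0,"fingers":18}]'|grep pos;  python3 to.py 623 -24 137 -85.8;python3 - <<'E'
from h import *
s=snap('wrist','w23.png');s=snap('scene','x.png');
c=s['image'][130:280,230:370,::-1]; cv2.imwrite('pics/sc23.png',cv2.resize(c,None,fx=4,fy=4,interpolation=cv2.INTER_CUBIC))
E
```

```text
tool_pos: [0.6215, -0.0245, 0.1911]
d [-0.3 -1.6 54.1] a [ 0.1  0.  -0. ] | pose [621.5 -24.5 191.1] [179.9   0.  -85.8] j6 -11.5 F [ 0.4  0.6 -8. ] op 25.6 t 40.17
```

View pics/w23.png

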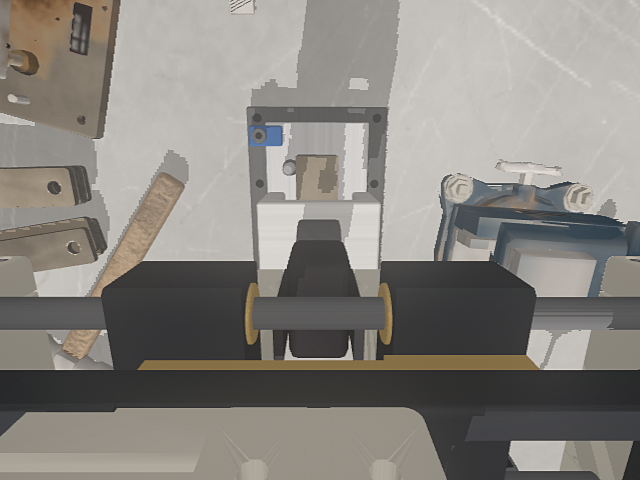

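View pics/sc23.png

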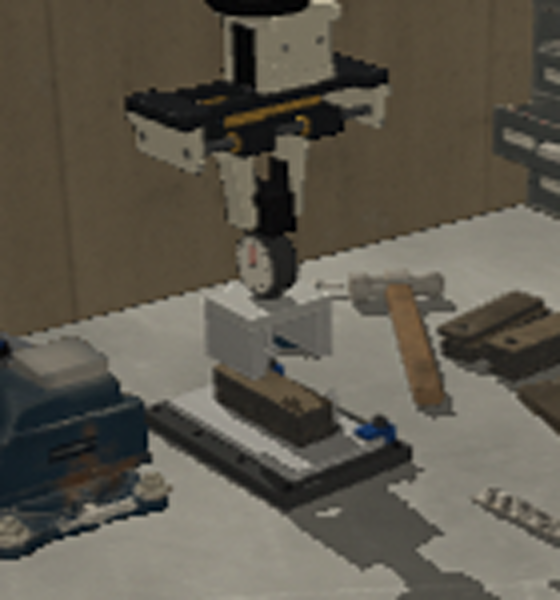

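```bash
python3 -m inch '[{"ax":0,"ay":0,"dx":-0.3,"dy":-1.4,"dz":10,"az":0,"fingers":18},{"ax":0,"ay":0,"dx":-0.3,"dy":-1.4,"dz":22,"az":0,"fingers":18},{"ax":0,"ay":0,"dx":-0.3,"dy":-1.4,"dz":34,"az":0,"fingers":18},{"ax":0,"ay":0,"dx":-0.3,"dy":-1.4,"dz":44,"az":0,"fingers":18},{"ax":0,"ay":0,"dx":-0.3,"dy":-1.4,"dz":50,"az":0,"fingers":18},{"ax":0,"ay":0,"dx":-0.3,"dy":-1.4,"dz":52,"az":0,"fingers":18},{"ax":0,"ay":0,"dx":-0.3,"dy":-1.4,"dz":52,"az":0,"fingers":18}]';  python3 to.py 623 -24 134.4 -85.8
```

```text
clock: 41.15
tool_pos: [0.6234, -0.0244, 0.1404]
orientation: [180.0, -0.0, -85.8]
force: [-0.3, -0.6, -4.9]
opening: 0.0255
d [-0.4  0.4  6. ] a [ 0. -0. -0.] | pose [623.4 -24.4 140.4] [180.   -0.  -85.8] j6 -11.5 F [-0.3 -0.6 -4.9] op 25.5 t 41.15
```

```bash
python3 -m inch '[{"ax":0,"ay":0,"dx":0,"dy":0.3,"dz":3,"az":0,"fingers":18},{"ax":0,"ay":0,"dx":0,"dy":0.3,"dz":5,"az":0,"fingers":18},{"ax":0,"ay":0,"dx":0,"dy":0.3,"dz":6,"az":0,"fingers":18},{"ax":0,"ay":0,"dx":0,"dy":0.3,"dz":6,"az":0,"fingers":18}]'
```

```text
clock: 41.65
tool_pos: [0.6236, -0.0243, 0.1349]
orientation: [-179.9, -0.0, -85.8]
force: [-0.2, 0.3, -2.4]
opening: 0.0258
```

```bash
python3 -m inch '[{"ax":0,"ay":0,"dx":0,"dy":0,"dz":0.8,"az":0,"fingers":18},{"ax":0,"ay":0,"dx":0,"dy":0,"dz":0.8,"az":0,"fingers":18},{"ax":0,"ay":0,"dx":0,"dy":0,"dz":0.8,"az":0,"fingers":18},{"ax":0,"ay":0,"dx":0,"dy":0,"dz":0.8,"az":0,"fingers":18},{"ax":0,"ay":0,"dx":0,"dy":0,"dz":0.8,"az":0,"fingers":18},{"ax":0,"ay":0,"dx":0,"dy":0,"dz":0.8,"az":0,"fingers":18},{"ax":0,"ay":0,"dx":0,"dy":0,"dz":0.8,"az":0,"fingers":18},{"ax":0,"ay":0,"dx":0,"dy":0,"dz":0.8,"az":0,"fingers":18}]'
python3 - <<'E'
from h import *
s=snap('wrist','w24.png');s=snap('scene','x.png');
c=s['image'][150:270,240:340,::-1]; cv2.imwrite('pics/sc24.png',cv2.resize(c,None,fx=5,fy=5,interpolation=cv2.INTER_CUBIC))
E
```

```text
clock: 42.65
tool_pos: [0.6237, -0.0242, 0.1348]
orientation: [-179.9, -0.0, -85.8]
force: [-2.0, 1.2, 5.5]
opening: 0.0256
```

View pics/w24.png

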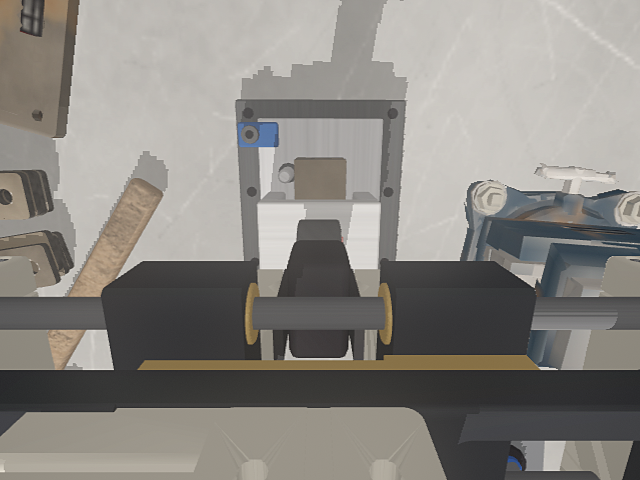

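View pics/sc24.png

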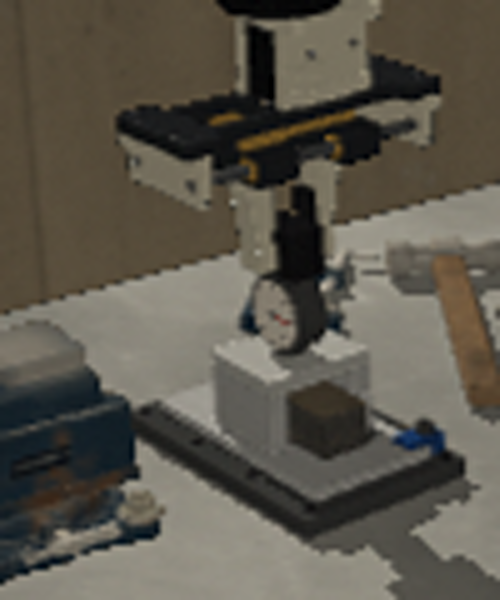

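```bash
python3 -m inch '[{"ax":0,"ay":0,"dx":0,"dy":0,"dz":0,"az":0,"fingers":18},{"ax":0,"ay":0,"dx":0,"dy":0,"dz":0,"az":0,"fingers":18},{"ax":0,"ay":0,"dx":0,"dy":0,"dz":0,"az":0,"fingers":18},{"ax":0,"ay":0,"dx":0,"dy":0,"dz":0,"az":0,"fingers":18},{"ax":0,"ay":0,"dx":0,"dy":0,"dz":-3,"az":0,"fingers":18},{"ax":0,"ay":0,"dx":0,"dy":0,"dz":-12,"az":0,"fingers":18},{"ax":0,"ay":0,"dx":0,"dy":0,"dz":-30,"az":0,"fingers":18},{"ax":0,"ay":0,"dx":0,"dy":0,"dz":-60,"az":0,"fingers":18}]';  python3 to.py 584 207 195 -85.8
```

```text
clock: 43.75
tool_pos: [0.6218, -0.0244, 0.1925]
orientation: [179.8, -0.0, -85.8]
force: [0.6, -0.2, -6.5]
opening: 0.0259
d [-233.5   20.8   -2.4] a [ 0.2 -0.  -0. ] | pose [621.8 -24.4 192.5] [179.8  -0.  -85.8] j6 -11.5 F [ 0.6 -0.2 -6.5] op 25.9 t 43.75
```

```bash
python3 -m inch '[{"ax":0,"ay":0,"dx":-30,"dy":3,"dz":0,"az":0,"fingers":18},{"ax":0,"ay":0,"dx":-70,"dy":7,"dz":0,"az":0,"fingers":18},{"ax":0,"ay":0,"dx":-120,"dy":12,"dz":0,"az":0,"fingers":18},{"ax":0,"ay":0,"dx":-170,"dy":17,"dz":0,"az":0,"fingers":18},{"ax":0,"ay":0,"dx":-210,"dy":20,"dz":10,"az":0,"fingers":18},{"ax":0,"ay":0,"dx":-230,"dy":22,"dz":30,"az":0,"fingers":18},{"ax":0,"ay":0,"dx":-234,"dy":22,"dz":55,"az":0,"fingers":18},{"ax":0,"ay":0,"dx":-234,"dy":22,"dz":70,"az":0,"fingers":18}]';  python3 to.py 584 207 112.6 -85.8
```

```text
clock: 44.75
tool_pos: [0.583, 0.2074, 0.1219]
orientation: [179.9, -0.1, -85.8]
force: [0.8, -0.8, -6.8]
opening: 0.0256
d [ 0.5 -0.9  9.3] a [ 0.1 -0.1  0. ] | pose [583.  207.4 121.9] [ 1.799e+02 -1.000e-01 -8.580e+01] j6 -33.4 F [ 0.8 -0.8 -6.8] op 25.6 t 44.75
```

```bash
python3 -m inch '[{"ax":0,"ay":0,"dx":0,"dy":0,"dz":5,"az":0,"fingers":18},{"ax":0,"ay":0,"dx":0,"dy":0,"dz":8,"az":0,"fingers":18},{"ax":0,"ay":0,"dx":0,"dy":0,"dz":9.5,"az":0,"fingers":18},{"ax":0,"ay":0,"dx":0,"dy":0,"dz":10,"az":0,"fingers":18},{"ax":0,"ay":0,"dx":0,"dy":0,"dz":10,"az":0,"fingers":18}]'
```

```text
clock: 45.38
tool_pos: [0.5843, 0.2075, 0.114]
orientation: [-180.0, 0.0, -85.8]
force: [-0.4, 0.7, -8.0]
opening: 0.0254
```

```bash
python3 -m inch '[{"ax":0,"ay":0,"dx":0,"dy":0,"dz":1.6,"az":0,"fingers":18},{"ax":0,"ay":0,"dx":0,"dy":0,"dz":1.6,"az":0,"fingers":18}]';python3 -m inch '[{"ax":0,"ay":0,"dx":0,"dy":0,"dz":0,"az":0,"fingers":50},{"ax":0,"ay":0,"dx":0,"dy":0,"dz":0,"az":0,"fingers":65},{"ax":0,"ay":0,"dx":0,"dy":0,"dz":0,"az":0,"fingers":65},{"ax":0,"ay":0,"dx":0,"dy":0,"dz":-40,"az":0,"fingers":65},{"ax":0,"ay":0,"dx":0,"dy":0,"dz":-100,"az":0,"fingers":65},{"ax":0,"ay":0,"dx":0,"dy":0,"dz":-140,"az":0,"fingers":65},{"ax":0,"ay":0,"dx":0,"dy":0,"dz":-140,"az":0,"fingers":65}]'; python3 to.py 452 158 260 -85.8
```

```text
clock: 45.62
tool_pos: [0.5845, 0.2076, 0.1128]
orientation: [-179.9, 0.0, -85.8]
force: [-1.6, -1.5, -0.1]
opening: 0.0258
clock: 46.5
tool_pos: [0.5859, 0.2084, 0.2563]
orientation: [-179.6, 0.2, -85.8]
force: [0.7, -0.2, -1.3]
opening: 0.0646
d [ 40.4 137.2  -4.7] a [-0.4  0.2  0. ] | pose [585.9 208.4 256.3] [-179.6    0.2  -85.8] j6 -33.4 F [ 0.7 -0.2 -1.3] op 64.6 t 46.5
```

```bash
python3 -m inch '[{"ax":0,"ay":0,"dx":20,"dy":45,"dz":-4,"az":0,"fingers":65},{"ax":0,"ay":0,"dx":40,"dy":95,"dz":-4,"az":0,"fingers":65},{"ax":0,"ay":0,"dx":40,"dy":137,"dz":-4,"az":0,"fingers":65},{"ax":0,"ay":0,"dx":40,"dy":137,"dz":-4,"az":0,"fingers":65},{"ax":0,"ay":0,"dx":40,"dy":137,"dz":-4,"az":0,"fingers":65}]'|grep pos
python3 - <<'E'
from h import *
s={n:snap(n,n+'p.png') for n in ['wrist','scene','side']}
for n in s:
  for k,z in [('pen_grip',.108),('pen_dock',0),('pen_tip',.002)]:
    for r in landmark_of(k,n): print(n,k,round(r['score'],2),np.round(r['position']),ray(s[n],r['position'],z).round(4))
im=s['wrist']['image'][:,:,::-1]; cv2.imwrite('pics/wpz.png',im)
im=s['scene']['image'][170:260,160:290,::-1]; cv2.imwrite('pics/spz.png',cv2.resize(im,None,fx=6,fy=6,interpolation=cv2.INTER_CUBIC))
E
```

```text
tool_pos: [0.4506, 0.1578, 0.256]
wrist pen_grip 0.67 [313. 217.] [0.4558 0.154  0.108 ]
wrist pen_dock 0.93 [314. 195.] [0.4567 0.1511 0.    ]
wrist pen_tip 0.55 [403. 209.] [0.3479 0.1589 0.002 ]
scene pen_grip 0.69 [194. 216.] [0.3414 0.1262 0.108 ]
scene pen_grip 0.57 [224. 203.] [0.4644 0.1728 0.108 ]
scene pen_grip 0.3 [300. 233.] [ 0.5418 -0.1652  0.108 ]
scene pen_tip 0.62 [258. 220.] [0.5911 0.1916 0.002 ]
scene pen_tip 0.44 [388. 271.] [ 0.7263 -0.3435  0.002 ]
side pen_dock 0.76 [304. 402.] [0.4574 0.1669 0.    ]
```

View pics/wpz.png

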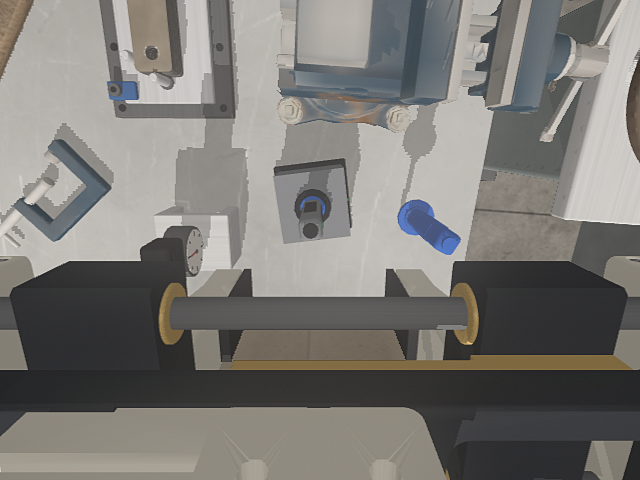

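View pics/spz.png

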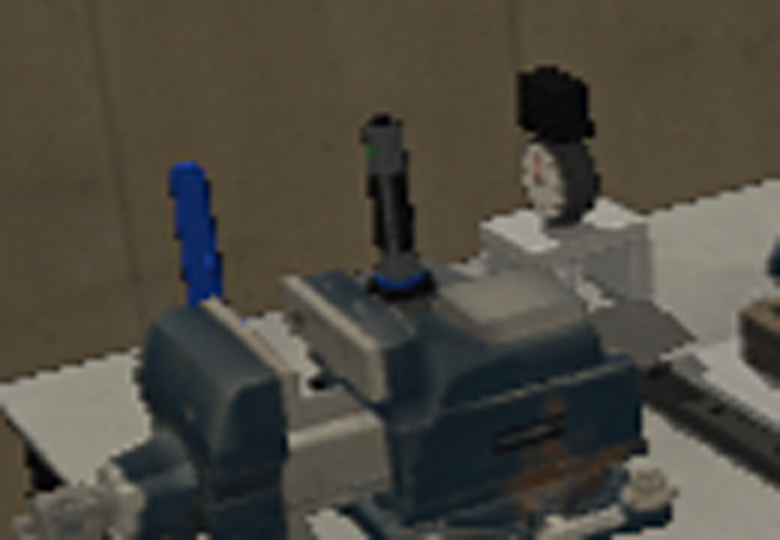

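Run:
```python
from h import *
im=cv2.imread('pics/wpz.png'); cv2.imwrite('pics/pz2.png',cv2.resize(im[150:255,262:362],None,fx=7,fy=7,interpolation=cv2.INTER_CUBIC)[:600])
```

```text
(no output)
```

View pics/pz2.png

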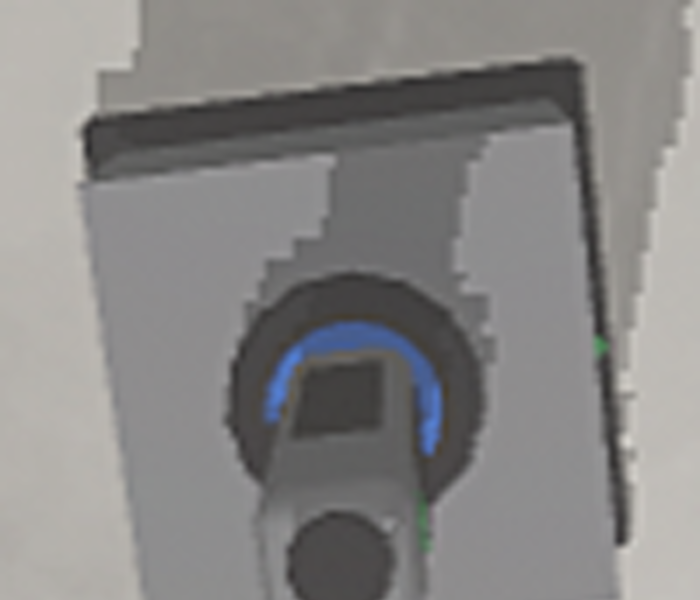

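```bash
python3 - <<'E'
from h import *
s=snap('wrist'); print(ray(s,(312.7,207.1),.064), ray(s,(310.6,230.3),.162))
E
python3 to.py 456 154 250 9.5
```

```text
[0.45652036 0.15298116 0.064     ] [0.45660782 0.15228195 0.162     ]
d [ 4.  -5.3  5.9] a [  0.    0.  -95.3] | pose [450.5 157.6 255.9] [180.   -0.  -85.8] j6 -38.8 F [-0.1 -0.9  1.2] op 65.0 t 47.77
```

```bash
python3 -m inch '[{"ax":0,"ay":0,"dx":4,"dy":-5.5,"dz":0,"az":-12,"fingers":60},{"ax":0,"ay":0,"dx":4,"dy":-5.5,"dz":0,"az":-24,"fingers":60},{"ax":0,"ay":0,"dx":4,"dy":-5.5,"dz":0,"az":-36,"fingers":60},{"ax":0,"ay":0,"dx":4,"dy":-5.5,"dz":0,"az":-48,"fingers":60},{"ax":0,"ay":0,"dx":4,"dy":-5.5,"dz":0,"az":-60,"fingers":60},{"ax":0,"ay":0,"dx":4,"dy":-5.5,"dz":0,"az":-72,"fingers":60},{"ax":0,"ay":0,"dx":4,"dy":-5.5,"dz":0,"az":-84,"fingers":60},{"ax":0,"ay":0,"dx":4,"dy":-5.5,"dz":0,"az":-95.3,"fingers":60}]'|grep pos;python3 -m inch '[{"ax":0,"ay":0,"dx":0,"dy":0,"dz":0,"az":-10,"fingers":60},{"ax":0,"ay":0,"dx":0,"dy":0,"dz":0,"az":0,"fingers":60}]';  python3 to.py 456.5 153.5 95 9.5;python3 - <<'E'
from h import *
s=snap('wrist','w25.png')
im=cv2.imread('pics/w25.png'); cv2.imwrite('pics/pz3.png',cv2.resize(im[150:265,260:380],None,fx=5,fy=5,interpolation=cv2.INTER_CUBIC))
E
```

```text
tool_pos: [0.4562, 0.154, 0.256]
clock: 49.02
tool_pos: [0.4562, 0.154, 0.256]
orientation: [-180.0, -0.0, 0.3]
force: [-0.5, -0.8, 0.9]
opening: 0.0603
d [  0.3   0.6 161. ] a [-0.  -0.  -9.2] | pose [456.2 154.  256. ] [-180.    -0.     0.3] j6 48.2 F [-0.5 -0.8  0.9] op 60.3 t 49.02
```

View pics/w25.png

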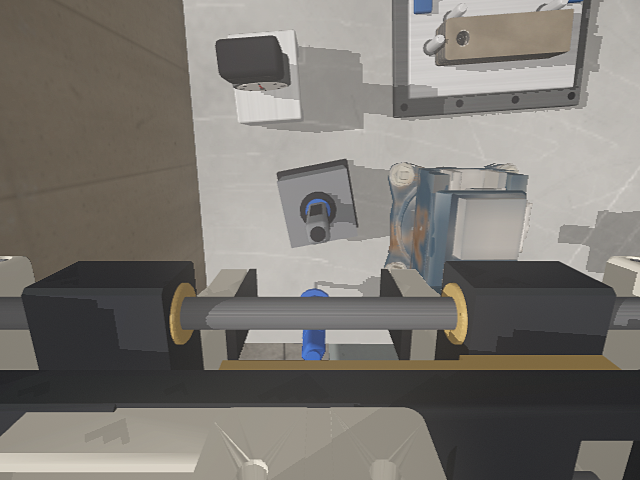

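View pics/pz3.png

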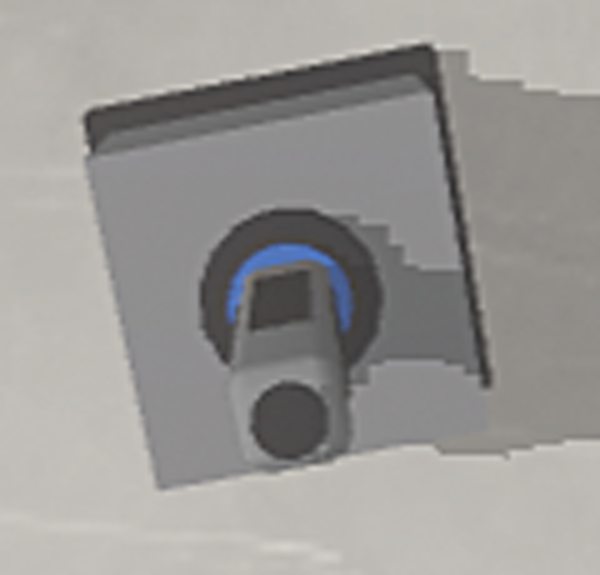

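```bash
python3 -m inch '[{"ax":0,"ay":0,"dx":0,"dy":0,"dz":0,"az":-9.4,"fingers":60},{"ax":0,"ay":0,"dx":0,"dy":0,"dz":20,"az":-9.4,"fingers":60},{"ax":0,"ay":0,"dx":0,"dy":0,"dz":45,"az":-9.4,"fingers":60},{"ax":0,"ay":0,"dx":0,"dy":0,"dz":60,"az":-9.4,"fingers":60},{"ax":0,"ay":0,"dx":0,"dy":0,"dz":60,"az":-9.4,"fingers":60}]'|grep pos; python3 to.py 456.5 153.5 93 9.7;python3 - <<'E'
from h import *
s=snap('wrist','w26.png')
E
```

```text
tool_pos: [0.4558, 0.1536, 0.1952]
d [9.000e-01 1.000e-01 1.022e+02] a [ 0.1  0.1 -0.1] | pose [455.8 153.6 195.2] [1.799e+02 1.000e-01 9.600e+00] j6 57.4 F [0.1 0.7 0.3] op 59.8 t 49.7
```

View pics/w26.png

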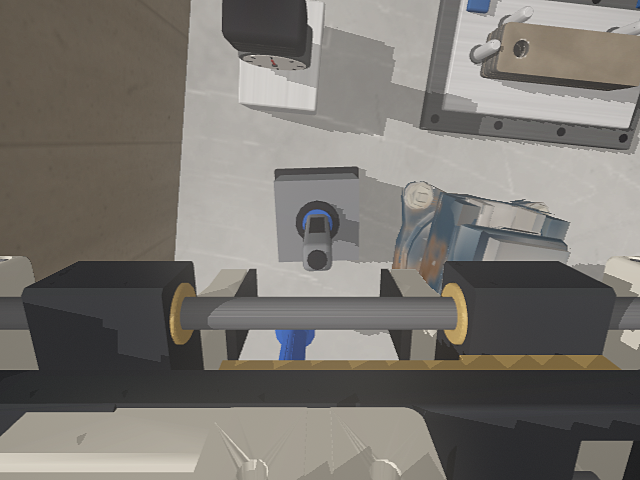

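```bash
python3 -m inch '[{"ax":0,"ay":0,"dx":0.7,"dy":0,"dz":30,"az":0,"fingers":60},{"ax":0,"ay":0,"dx":0.7,"dy":0,"dz":65,"az":0,"fingers":60},{"ax":0,"ay":0,"dx":0.7,"dy":0,"dz":85,"az":0,"fingers":60},{"ax":0,"ay":0,"dx":0.7,"dy":0,"dz":92,"az":0,"fingers":60},{"ax":0,"ay":0,"dx":0.7,"dy":0,"dz":92,"az":0,"fingers":60}]'|egrep 'pos|force'; python3 -m inch '[{"ax":0,"ay":0,"dx":0,"dy":0,"dz":0,"az":0,"fingers":30},{"ax":0,"ay":0,"dx":0,"dy":0,"dz":0,"az":0,"fingers":12},{"ax":0,"ay":0,"dx":0,"dy":0,"dz":0,"az":0,"fingers":12},{"ax":0,"ay":0,"dx":0,"dy":0,"dz":0,"az":0,"fingers":12},{"ax":0,"ay":0,"dx":0,"dy":0,"dz":0,"az":0,"fingers":12},{"ax":0,"ay":0,"dx":0,"dy":0,"dz":0,"az":0,"fingers":12}]';python3 - <<'E'
from h import *
s=snap('wrist','w27.png')
E
```

```text
tool_pos: [0.4574, 0.1544, 0.1046]
force: [0.2, 0.2, 0.5]
clock: 51.12
tool_pos: [0.4569, 0.1541, 0.104]
orientation: [180.0, -0.0, 9.5]
force: [-0.3, 0.6, 1.2]
opening: 0.0179
```

View pics/w27.png

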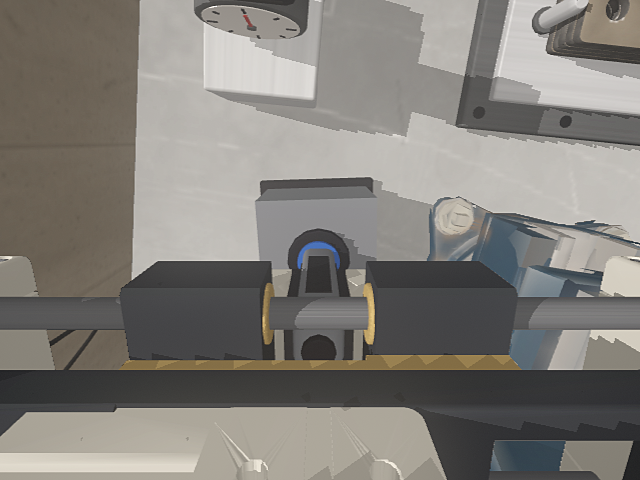

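```bash
python3 - <<'E'
from h import *
s=snap('wrist'); p=get_obs()['tool_pos']
print(ray(s,(319,347),.161), proj(s,p+[0,0,.058]))
E
python3 -m inch '[{"ax":0,"ay":0,"dx":0,"dy":0,"dz":-30,"az":0,"fingers":12},{"ax":0,"ay":0,"dx":0,"dy":0,"dz":-70,"az":0,"fingers":12},{"ax":0,"ay":0,"dx":0,"dy":0,"dz":-110,"az":0,"fingers":12},{"ax":0,"ay":0,"dx":0,"dy":0,"dz":-110,"az":0,"fingers":12},{"ax":0,"ay":0,"dx":0,"dy":0,"dz":-110,"az":0,"fingers":12}]';python3 - <<'E'
from h import *
s=snap('wrist','w28.png'); a=snap('scene'); b=snap('side','sd28.png')
cv2.imwrite('pics/sc28.png',cv2.resize(a['image'][130:260,160:300,::-1],None,fx=5,fy=4.6,interpolation=cv2.INTER_CUBIC))
for n,q in [('wrist',s),('scene',a),('side',b)]:
  for r in landmark_of('pen_tip',n): print(n,np.round(r['position'],1),round(r['score'],2),ray(q,r['position'],.111).round(4))
p=get_obs()['tool_pos'];print(p,proj(s,p-[0,0,.102]),proj(a,p-[0,0,.102]),proj(b,p-[0,0,.102]))
E
```

```text
[0.46088238 0.15362689 0.161     ] [315.44206408 359.03423954]
clock: 51.85
tool_pos: [0.4563, 0.1539, 0.2133]
orientation: [-180.0, 0.0, 9.5]
force: [-0.3, 0.3, -1.8]
opening: 0.0182
scene [226.9 202.4] 0.7 [0.4699 0.1629 0.111 ]
side [197.1 359.8] 0.75 [0.7274 0.2062 0.111 ]
[0.4566179  0.15391153 0.21320848] [316.93070374 232.92876854] [224.34213801 204.10829502] [305.25422435 384.72743474]
```

View pics/w28.png

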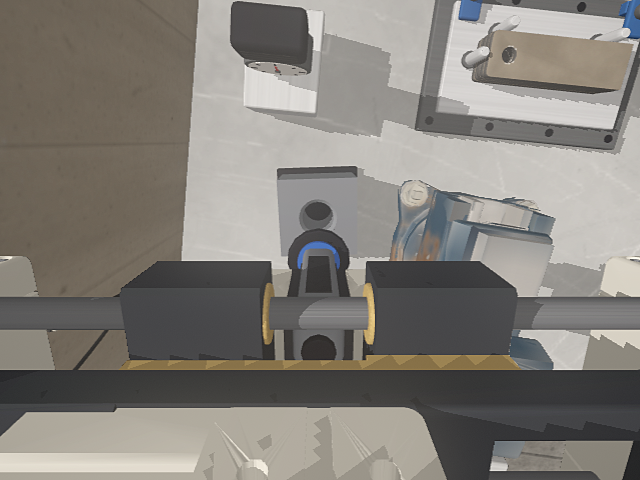

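View pics/sc28.png

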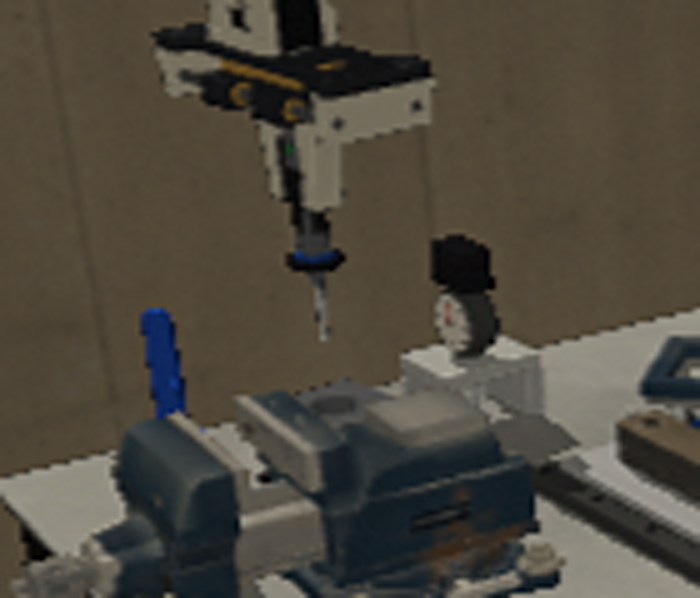

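```bash
cat > seam.py <<'E'
from h import *
a=np.radians(4.15); c,s=np.cos(a),np.sin(a); pm=np.array([623.,-24.])
L=[(-22,50),(-22,20),(-22,-12),(-22,-42),(-22,-63),(10,-63)]
S=np.array([[pm[0]+x*c-y*s,pm[1]+x*s+y*c] for x,y in L])
o=get_obs(); p=o['tool_pos']*1000; Rm=R.from_euler('xyz',o['orientation'],degrees=True).as_matrix()
print('pose',p.round(1),o['orientation'].round(1),'F',o['force'].round(1),'t',o['clock'])
for i,q in enumerate(S): print('seam',i+1,q.round(1),'d',(Rm.T@np.array([q[0]-p[0],q[1]-p[1],126-p[2]])).round(1))
E
python3 seam.py
python3 - <<'E'
from h import *
s=snap('wrist');
print('dock',ray(s,(317,212),.06),'collar',ray(s,(318,252),.17))
E
```

```text
pose [456.6 153.9 213.2] [1.8e+02 1.0e-01 9.5e+00] F [-0.6  0.7 -1.4] t 52.15
seam 1 [597.4  24.3] d [117.5 151.1  87.2]
seam 2 [599.6  -5.6] d [114.7 181.   87.2]
seam 3 [601.9 -37.6] d [111.7 212.8  87.2]
seam 4 [604.1 -67.5] d [108.9 242.7  87.2]
seam 5 [605.6 -88.4] d [106.9 263.6  87.3]
seam 6 [637.5 -86.1] d [138.8 266.6  87.2]
dock [0.4628968  0.15487158 0.06      ] collar [0.46068247 0.15368582 0.17      ]
```

```bash
python3 -m inch '[{"ax":0,"ay":0,"dx":20,"dy":30,"dz":0,"az":0,"fingers":12},{"ax":0,"ay":0,"dx":55,"dy":70,"dz":0,"az":0,"fingers":12},{"ax":0,"ay":0,"dx":90,"dy":115,"dz":0,"az":0,"fingers":12},{"ax":0,"ay":0,"dx":100,"dy":155,"dz":0,"az":0,"fingers":12},{"ax":0,"ay":0,"dx":100,"dy":180,"dz":0,"az":2,"fingers":12},{"ax":0,"ay":0,"dx":100,"dy":194,"dz":0,"az":5.4,"fingers":12},{"ax":0,"ay":0,"dx":100,"dy":194,"dz":0,"az":5.4,"fingers":12},{"ax":0,"ay":0,"dx":100,"dy":194,"dz":0,"az":5.4,"fingers":12}]';python3 seam.py
python3 - <<'E'
from h import *
s=snap('wrist','w29.png'); p=get_obs()['tool_pos']
for y in (-.083,-.024,.035,.019): print(y,proj(s,[.623,y,.052]))
E
```

```text
clock: 53.2
tool_pos: [0.5875, -0.02, 0.2141]
orientation: [-180.0, -0.0, 4.2]
force: [0.3, 0.3, -1.2]
opening: 0.0178
pose [587.5 -20.  214.1] [-180.    -0.     4.2] F [ 0.3  0.3 -1.2] t 53.2
seam 1 [597.4  24.3] d [ 13.1 -43.4  88.1]
seam 2 [599.6  -5.6] d [ 13.1 -13.4  88.1]
seam 3 [601.9 -37.6] d [13.  18.6 88.1]
seam 4 [604.1 -67.5] d [13.  48.6 88.1]
seam 5 [605.6 -88.4] d [13.  69.6 88.1]
seam 6 [637.5 -86.1] d [45.  69.6 88.1]
-0.083 [388.30188097 184.26481837]
-0.024 [324.24609514 179.5750971 ]
0.035 [259.72933096 174.85162619]
0.019 [277.27124059 176.1359234 ]
```

View pics/w29.png

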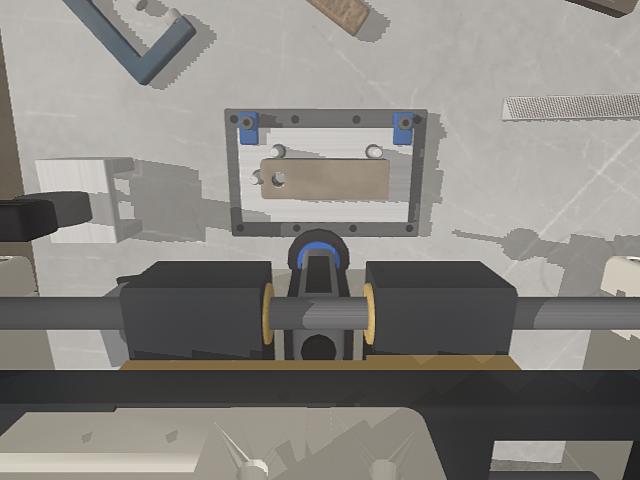

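```bash
python3 -m inch '[{"ax":0,"ay":0,"dx":8,"dy":-20,"dz":0,"az":0,"fingers":12},{"ax":0,"ay":0,"dx":12,"dy":-43,"dz":20,"az":0,"fingers":12},{"ax":0,"ay":0,"dx":12,"dy":-43,"dz":45,"az":0,"fingers":12},{"ax":0,"ay":0,"dx":12,"dy":-43,"dz":64,"az":0,"fingers":12},{"ax":0,"ay":0,"dx":12,"dy":-43,"dz":70,"az":0,"fingers":12},{"ax":0,"ay":0,"dx":12,"dy":-43,"dz":72,"az":0,"fingers":12},{"ax":0,"ay":0,"dx":12,"dy":-43,"dz":72,"az":0,"fingers":12}]';python3 seam.py
python3 - <<'E'
from h import *
a=snap('scene')
cv2.imwrite('pics/sc30.png',cv2.resize(a['image'][170:260,245:345,::-1],None,fx=7,fy=6.6,interpolation=cv2.INTER_CUBIC))
p=get_obs()['tool_pos'];print(proj(a,p-[0,0,.102]))
E
```

```text
clock: 54.12
tool_pos: [0.597, 0.0235, 0.1427]
orientation: [-180.0, -0.1, 4.2]
force: [-0.4, -0.0, -0.3]
opening: 0.0179
pose [597.   23.5 142.7] [-1.8e+02 -1.0e-01  4.2e+00] F [-0.4 -0.  -0.3] t 54.125
seam 1 [597.4  24.3] d [ 0.5 -0.8 16.7]
seam 2 [599.6  -5.6] d [ 0.5 29.2 16.7]
seam 3 [601.9 -37.6] d [ 0.5 61.2 16.7]
seam 4 [604.1 -67.5] d [ 0.5 91.2 16.7]
seam 5 [605.6 -88.4] d [  0.5 112.2  16.7]
seam 6 [637.5 -86.1] d [ 32.5 112.2  16.7]
[282.94904938 226.37923347]
```

View pics/sc30.png

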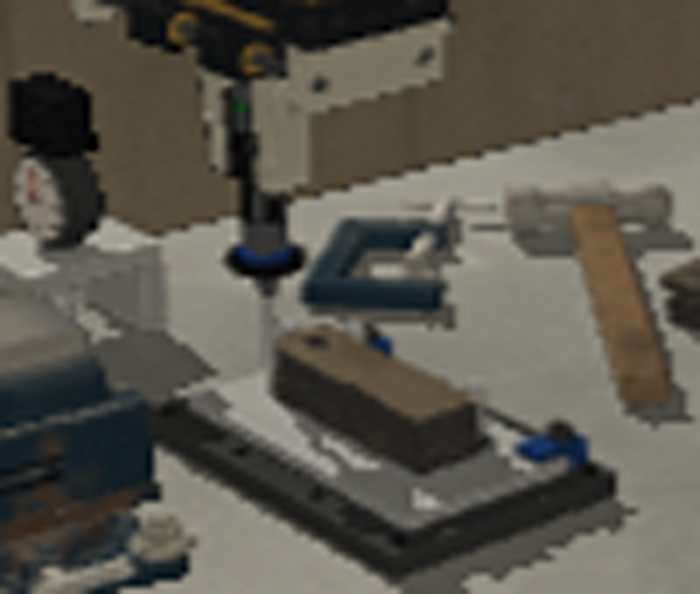

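```bash
python3 -m inch '[{"ax":0,"ay":0,"dx":0.3,"dy":-0.5,"dz":2.5,"az":0,"fingers":12},{"ax":0,"ay":0,"dx":0.3,"dy":-0.5,"dz":5,"az":0,"fingers":12},{"ax":0,"ay":0,"dx":0.3,"dy":-0.5,"dz":7.5,"az":0,"fingers":12},{"ax":0,"ay":0,"dx":0.3,"dy":-0.5,"dz":10,"az":0,"fingers":12},{"ax":0,"ay":0,"dx":0.3,"dy":-0.5,"dz":12.5,"az":0,"fingers":12},{"ax":0,"ay":0,"dx":0.3,"dy":-0.5,"dz":15,"az":0,"fingers":12},{"ax":0,"ay":0,"dx":0.3,"dy":-0.5,"dz":16.5,"az":0,"fingers":12},{"ax":0,"ay":0,"dx":0.3,"dy":-0.5,"dz":16.5,"az":0,"fingers":12}]';python3 seam.py
python3 - <<'E'
from h import *
a=snap('scene')
cv2.imwrite('pics/sc31.png',cv2.resize(a['image'][170:260,245:345,::-1],None,fx=7,fy=6.6,interpolation=cv2.INTER_CUBIC))
p=get_obs()['tool_pos'];print(proj(a,p-[0,0,.102]))
E
```

```text
clock: 55.18
tool_pos: [0.5967, 0.0236, 0.1253]
orientation: [180.0, 0.0, 4.1]
force: [-0.2, -0.6, -1.1]
opening: 0.0178
pose [596.7  23.6 125.3] [180.    0.    4.1] F [-0.2 -0.6 -1.1] t 55.175
seam 1 [597.4  24.3] d [ 0.8 -0.6 -0.7]
seam 2 [599.6  -5.6] d [ 0.8 29.4 -0.7]
seam 3 [601.9 -37.6] d [ 0.8 61.4 -0.7]
seam 4 [604.1 -67.5] d [ 0.8 91.4 -0.7]
seam 5 [605.6 -88.4] d [  0.8 112.4  -0.7]
seam 6 [637.5 -86.1] d [ 32.8 112.4  -0.7]
[283.09151312 231.1076044 ]
```

View pics/sc31.png

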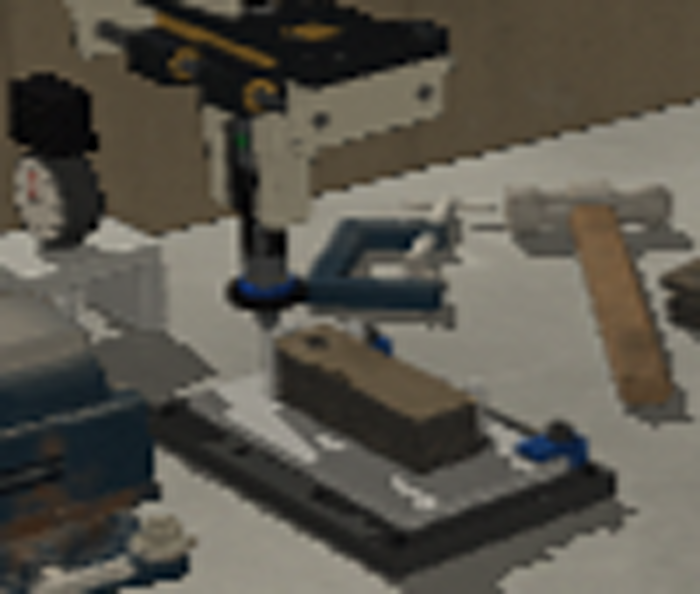

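Run:
```python
from h import *
a=snap('scene')
an=np.radians(4.15); c,s_=np.cos(an),np.sin(an); pm=np.array([623.,-24.3])
f=lambda x,y,z: proj(a,[(pm[0]+x*c-y*s_)/1000,(pm[1]+x*s_+y*c)/1000,z])
cr=lambda q:((q[0]-245)*7,(q[1]-170)*6.6)
for n,q in [('NLtop',(-18,59,.052)),('NLbot',(-18,59,.022)),('NRbot',(-18,-59,.022)),('NRtop',(-18,-59,.052)),('seam1',(-22,50,.023)),('tail45',(-22,50,.060))]: print(n,np.round(cr(f(*q))))
```

```text
NLtop [260. 343.]
NLbot [263. 397.]
NRbot [416. 479.]
NRtop [414. 423.]
seam1 [267. 404.]
tail45 [264. 336.]
```

Run:
```python
from h import *
a=snap('scene')
im=a['image'][205:245,268:318,::-1]
cv2.imwrite('pics/sc32.png',cv2.resize(im,None,fx=15,fy=15,interpolation=cv2.INTER_NEAREST))
```

```text
(no output)
```

View pics/sc32.png

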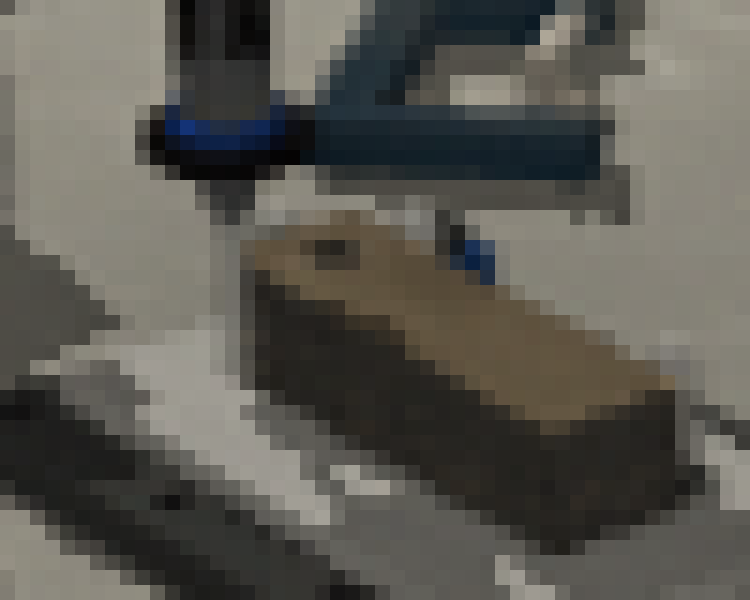

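Run:
```python
from h import *
a=snap('scene'); o=get_obs(); p=o['tool_pos']; Rm=R.from_euler('xyz',o['orientation'],degrees=True).as_matrix()
im=a['image'][170:250,255:345,::-1].copy(); k=8
big=cv2.resize(im,None,fx=k,fy=7,interpolation=cv2.INTER_CUBIC)
def mk(q,col):
    u=proj(a,p+Rm@np.array(q)); x,y=(u[0]+.5-255)*k,(u[1]+.5-170)*7; cv2.circle(big,(int(x),int(y)),2,col,-1)
for x in (-.0095,.0095):
  for y in (.009,.030,-.009,-.030):
    for z in (0,-.04): mk((x,y,z),(0,0,255))
for y in (-.009,.009):
  for x in (-.009,.009): mk((x,y,.102-.064),(0,255,0))
for t in np.arange(12)*np.pi/6: mk((.019*np.cos(t),.019*np.sin(t),.102-.058),(0,255,255))
mk((0,0,.102),(255,0,255)); mk((0,0,.062),(255,0,255))
cv2.imwrite('pics/sc33.png',big)
j=proj(a,p); print([ (proj(a,p+d)-j)/10 for d in np.eye(3)*.01])
```

```text
[array([ 0.26682353, -0.07088651]), array([-0.16131054, -0.09505324]), array([-0.01501738, -0.29099909])]
```

View pics/sc33.png

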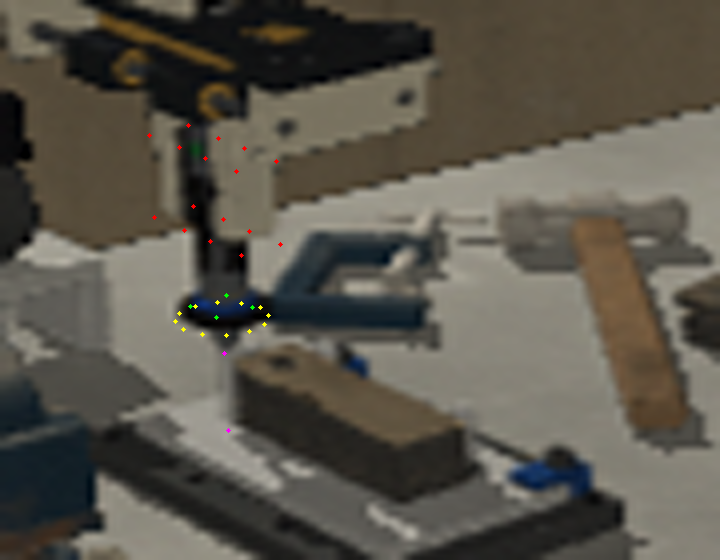

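```bash
python3 -m inch '[{"ax":0,"ay":0,"dx":0,"dy":0,"dz":0.8,"az":0,"fingers":12},{"ax":0,"ay":0,"dx":0,"dy":0,"dz":0.8,"az":0,"fingers":12},{"ax":0,"ay":0,"dx":0,"dy":0,"dz":0.8,"az":0,"fingers":12}]' | egrep 'pos|force'; python3 -m inch '[{"ax":0,"ay":0,"dx":0,"dy":0,"dz":0.6,"az":0,"fingers":12},{"ax":0,"ay":0,"dx":0,"dy":0,"dz":0.6,"az":0,"fingers":12},{"ax":0,"ay":0,"dx":0,"dy":0,"dz":0.6,"az":0,"fingers":12}]' | egrep 'pos|force'
```

```text
tool_pos: [0.5968, 0.0237, 0.1247]
force: [0.2, -0.6, -0.7]
tool_pos: [0.5968, 0.0236, 0.1241]
force: [0.7, -0.3, -0.0]
```

```bash
python3 -m inch '[{"ax":0,"ay":0,"dx":0,"dy":0,"dz":0.8,"az":0,"fingers":12},{"ax":0,"ay":0,"dx":0,"dy":0,"dz":0.8,"az":0,"fingers":12},{"ax":0,"ay":0,"dx":0,"dy":0,"dz":0.8,"az":0,"fingers":12}]' | egrep 'pos|force'
```

```text
tool_pos: [0.5969, 0.0236, 0.1235]
force: [-1.2, -0.3, 1.0]
```

```bash
python3 -m inch '[{"ax":0,"ay":0,"dx":0,"dy":0,"dz":-1.8,"az":0,"fingers":12},{"ax":0,"ay":0,"dx":1,"dy":0,"dz":-1.8,"az":0,"fingers":12},{"ax":0,"ay":0,"dx":1,"dy":0,"dz":-1.8,"az":0,"fingers":12}]' | egrep 'pos|force'; python3 -m inch '[{"ax":0,"ay":0,"dx":1,"dy":0,"dz":0,"az":0,"fingers":12},{"ax":0,"ay":0,"dx":1,"dy":0,"dz":0,"az":0,"fingers":12}]' | egrep 'pos|force'
```

```text
tool_pos: [0.5978, 0.0237, 0.1249]
force: [0.3, -0.3, -1.0]
tool_pos: [0.5986, 0.0238, 0.1249]
force: [-0.7, -0.6, -1.0]
```

```bash
cat > fav.py <<'E'
from h import *
F=[];M=[]
for i in range(6): snapshot('wrist'); o=get_obs(); F.append(o['force']);M.append(o['moment'])
print('F',np.mean(F,0).round(2),'M',np.mean(M,0).round(3),'p',(o['tool_pos']*1000).round(1))
E
python3 fav.py;  python3 -m inch '[{"ax":0,"ay":0,"dx":0.7,"dy":0,"dz":0,"az":0,"fingers":12},{"ax":0,"ay":0,"dx":0.7,"dy":0,"dz":0,"az":0,"fingers":12}]' | egrep 'force'; python3 fav.py
```

```text
F [-0.85  0.48 -1.75] M [-0.056  0.427  0.002] p [598.6  23.8 125. ]
force: [-2.8, 0.6, -0.6]
F [-2.87  0.06 -0.92] M [0.011 1.485 0.021] p [599.1  23.8 124.9]
```

```bash
python3 -m inch '[{"ax":0,"ay":0,"dx":-1,"dy":0,"dz":0,"az":0,"fingers":12},{"ax":0,"ay":0,"dx":-2.2,"dy":0,"dz":0,"az":0,"fingers":12},{"ax":0,"ay":0,"dx":-2.2,"dy":0,"dz":0,"az":0,"fingers":12}]'; python3 seam.py
```

```text
clock: 58.35
tool_pos: [0.5979, 0.0238, 0.1255]
orientation: [-180.0, -0.1, 4.1]
force: [0.8, 0.8, -0.6]
opening: 0.0184
pose [597.9  23.8 125.5] [-1.8e+02 -1.0e-01  4.1e+00] F [ 0.8  0.8 -0.6] t 58.35
seam 1 [597.4  24.3] d [-0.5 -0.5 -0.5]
seam 2 [599.6  -5.6] d [-0.4 29.5 -0.5]
seam 3 [601.9 -37.6] d [-0.4 61.5 -0.5]
seam 4 [604.1 -67.5] d [-0.4 91.5 -0.6]
seam 5 [605.6 -88.4] d [ -0.4 112.5  -0.6]
seam 6 [637.5 -86.1] d [ 31.6 112.5  -0.5]
```

```bash
python3 -m inch '[{"ax":0,"ay":0,"dx":-0.6,"dy":0,"dz":0,"az":0,"fingers":12},{"ax":0,"ay":0,"dx":-0.6,"dy":2.5,"dz":0,"az":0,"fingers":12},{"ax":0,"ay":0,"dx":-0.6,"dy":5,"dz":0,"az":0,"fingers":12},{"ax":0,"ay":0,"dx":-0.6,"dy":7.5,"dz":0,"az":0,"fingers":12},{"ax":0,"ay":0,"dx":-0.6,"dy":10,"dz":0,"az":0,"fingers":12},{"ax":0,"ay":0,"dx":-0.6,"dy":12.5,"dz":0,"az":0,"fingers":12},{"ax":0,"ay":0,"dx":-0.6,"dy":15,"dz":0,"az":0,"fingers":12},{"ax":0,"ay":0,"dx":-0.6,"dy":17.5,"dz":0,"az":0,"fingers":12}]'; python3 -m inch '[{"ax":0,"ay":0,"dx":0,"dy":2.5,"dz":0,"az":0,"fingers":12},{"ax":0,"ay":0,"dx":0,"dy":5,"dz":0,"az":0,"fingers":12},{"ax":0,"ay":0,"dx":0,"dy":7.5,"dz":0,"az":0,"fingers":12},{"ax":0,"ay":0,"dx":0,"dy":10,"dz":0,"az":0,"fingers":12},{"ax":0,"ay":0,"dx":0,"dy":12.5,"dz":0,"az":0,"fingers":12},{"ax":0,"ay":0,"dx":0,"dy":15,"dz":0,"az":0,"fingers":12},{"ax":0,"ay":0,"dx":0,"dy":17.5,"dz":0,"az":0,"fingers":12},{"ax":0,"ay":0,"dx":0,"dy":20,"dz":0,"az":0,"fingers":12}]'; python3 seam.py
```

```text
clock: 59.35
tool_pos: [0.598, 0.006, 0.1251]
orientation: [-180.0, -0.0, 4.1]
force: [-0.3, -1.0, -0.8]
opening: 0.0181
clock: 60.35
tool_pos: [0.5994, -0.0139, 0.1251]
orientation: [-180.0, -0.0, 4.1]
force: [-0.7, -0.4, -0.9]
opening: 0.0177
pose [599.4 -13.9 125.1] [-180.    -0.     4.1] F [-0.7 -0.4 -0.9] t 60.35
seam 1 [597.4  24.3] d [  0.8 -38.2  -0.9]
seam 2 [599.6  -5.6] d [ 0.8 -8.2 -0.9]
seam 3 [601.9 -37.6] d [ 0.8 23.8 -0.9]
seam 4 [604.1 -67.5] d [ 0.8 53.8 -0.9]
seam 5 [605.6 -88.4] d [ 0.8 74.8 -0.9]
seam 6 [637.5 -86.1] d [32.8 74.8 -0.9]
```

```bash
python3 -m inch '[{"ax":0,"ay":0,"dx":0.4,"dy":2.5,"dz":0,"az":0,"fingers":12},{"ax":0,"ay":0,"dx":0.4,"dy":5,"dz":0,"az":0,"fingers":12},{"ax":0,"ay":0,"dx":0.4,"dy":7.5,"dz":0,"az":0,"fingers":12},{"ax":0,"ay":0,"dx":0.4,"dy":10,"dz":0,"az":0,"fingers":12},{"ax":0,"ay":0,"dx":0.4,"dy":12.5,"dz":0,"az":0,"fingers":12},{"ax":0,"ay":0,"dx":0.4,"dy":15,"dz":0,"az":0,"fingers":12},{"ax":0,"ay":0,"dx":0.4,"dy":17.5,"dz":0,"az":0,"fingers":12},{"ax":0,"ay":0,"dx":0.4,"dy":20,"dz":0,"az":0,"fingers":12}]'|egrep 'pos|force'; python3 -m inch '[{"ax":0,"ay":0,"dx":0,"dy":2.5,"dz":0,"az":0,"fingers":12},{"ax":0,"ay":0,"dx":0,"dy":5,"dz":0,"az":0,"fingers":12},{"ax":0,"ay":0,"dx":0,"dy":7.5,"dz":0,"az":0,"fingers":12},{"ax":0,"ay":0,"dx":0,"dy":10,"dz":0,"az":0,"fingers":12},{"ax":0,"ay":0,"dx":0,"dy":12.5,"dz":0,"az":0,"fingers":12},{"ax":0,"ay":0,"dx":0,"dy":15,"dz":0,"az":0,"fingers":12},{"ax":0,"ay":0,"dx":0,"dy":17.5,"dz":0,"az":0,"fingers":12},{"ax":0,"ay":0,"dx":0,"dy":20,"dz":0,"az":0,"fingers":12}]'|egrep 'pos|force'; python3 -m inch '[{"ax":0,"ay":0,"dx":0,"dy":2.5,"dz":0,"az":0,"fingers":12},{"ax":0,"ay":0,"dx":0,"dy":5,"dz":0,"az":0,"fingers":12},{"ax":0,"ay":0,"dx":0,"dy":7.5,"dz":0,"az":0,"fingers":12},{"ax":0,"ay":0,"dx":0,"dy":10,"dz":0,"az":0,"fingers":12},{"ax":0,"ay":0,"dx":0,"dy":12.5,"dz":0,"az":0,"fingers":12},{"ax":0,"ay":0,"dx":0,"dy":15,"dz":0,"az":0,"fingers":12},{"ax":0,"ay":0,"dx":0,"dy":17.5,"dz":0,"az":0,"fingers":12},{"ax":0,"ay":0,"dx":0,"dy":20,"dz":0,"az":0,"fingers":12}]'|egrep 'pos|force'; python3 seam.py
```

```text
tool_pos: [0.6012, -0.0339, 0.1251]
force: [0.0, 0.3, -0.6]
tool_pos: [0.6027, -0.0538, 0.1251]
force: [-0.2, -0.8, -0.1]
tool_pos: [0.6041, -0.0738, 0.125]
force: [0.0, -1.0, -0.8]
pose [604.1 -73.8 125. ] [-180.     0.     4.1] F [ 0.  -1.  -0.8] t 63.35
seam 1 [597.4  24.3] d [  0.4 -98.3  -1. ]
seam 2 [599.6  -5.6] d [  0.4 -68.3  -1. ]
seam 3 [601.9 -37.6] d [  0.4 -36.3  -1. ]
seam 4 [604.1 -67.5] d [ 0.4 -6.3 -1. ]
seam 5 [605.6 -88.4] d [ 0.5 14.7 -1. ]
seam 6 [637.5 -86.1] d [32.5 14.7 -1. ]
```

```bash
python3 -m inch '[{"ax":0,"ay":0,"dx":0,"dy":2.5,"dz":0,"az":0,"fingers":12},{"ax":0,"ay":0,"dx":0,"dy":5,"dz":0,"az":0,"fingers":12},{"ax":0,"ay":0,"dx":0,"dy":7.5,"dz":0,"az":0,"fingers":12},{"ax":0,"ay":0,"dx":0,"dy":10,"dz":0,"az":0,"fingers":12},{"ax":0,"ay":0,"dx":0,"dy":12.5,"dz":0,"az":0,"fingers":12},{"ax":0,"ay":0,"dx":0,"dy":15,"dz":0,"az":0,"fingers":12},{"ax":0,"ay":0,"dx":0,"dy":15.7,"dz":0,"az":0,"fingers":12},{"ax":0,"ay":0,"dx":1.5,"dy":15.7,"dz":0,"az":0,"fingers":12}]'|egrep 'pos|force'; python3 -m inch '[{"ax":0,"ay":0,"dx":2.5,"dy":0,"dz":0,"az":0,"fingers":12},{"ax":0,"ay":0,"dx":5,"dy":0,"dz":0,"az":0,"fingers":12},{"ax":0,"ay":0,"dx":7.5,"dy":0,"dz":0,"az":0,"fingers":12},{"ax":0,"ay":0,"dx":10,"dy":0,"dz":0,"az":0,"fingers":12},{"ax":0,"ay":0,"dx":12.5,"dy":0,"dz":0,"az":0,"fingers":12},{"ax":0,"ay":0,"dx":15,"dy":0,"dz":0,"az":0,"fingers":12},{"ax":0,"ay":0,"dx":17.5,"dy":0,"dz":0,"az":0,"fingers":12},{"ax":0,"ay":0,"dx":20,"dy":0,"dz":0,"az":0,"fingers":12}]'|egrep 'pos|force'; python3 seam.py
```

```text
tool_pos: [0.6067, -0.0892, 0.1251]
force: [0.7, -0.2, -1.3]
tool_pos: [0.6268, -0.0877, 0.1251]
force: [0.0, 0.4, -1.2]
pose [626.8 -87.7 125.1] [-180.     0.     4.1] F [ 0.   0.4 -1.2] t 65.35
seam 1 [597.4  24.3] d [ -21.2 -113.8   -0.9]
seam 2 [599.6  -5.6] d [-21.2 -83.8  -0.9]
seam 3 [601.9 -37.6] d [-21.2 -51.8  -0.9]
seam 4 [604.1 -67.5] d [-21.2 -21.8  -0.9]
seam 5 [605.6 -88.4] d [-21.2  -0.8  -0.9]
seam 6 [637.5 -86.1] d [10.8 -0.8 -0.9]
```

Finish to seam_6, rest, then rise slowly away.

```bash
python3 -m inch '[{"ax":0,"ay":0,"dx":2.5,"dy":0,"dz":0,"az":0,"fingers":12},{"ax":0,"ay":0,"dx":5,"dy":0,"dz":0,"az":0,"fingers":12},{"ax":0,"ay":0,"dx":7.5,"dy":0,"dz":0,"az":0,"fingers":12},{"ax":0,"ay":0,"dx":10,"dy":0,"dz":0,"az":0,"fingers":12},{"ax":0,"ay":0,"dx":11.3,"dy":0,"dz":0,"az":0,"fingers":12},{"ax":0,"ay":0,"dx":11.3,"dy":0,"dz":0,"az":0,"fingers":12}]'|egrep 'pos|force'
python3 - <<'E'
from h import *
a=snap('scene')
cv2.imwrite('pics/sc40.png',cv2.resize(a['image'][170:260,245:345,::-1],None,fx=7,fy=6.6,interpolation=cv2.INTER_CUBIC))
E
python3 -m inch '[{"ax":0,"ay":0,"dx":0,"dy":0.5,"dz":-3,"az":0,"fingers":12},{"ax":0,"ay":0,"dx":0,"dy":0.5,"dz":-6,"az":0,"fingers":12},{"ax":0,"ay":0,"dx":0,"dy":0.5,"dz":-9,"az":0,"fingers":12},{"ax":0,"ay":0,"dx":0,"dy":0.5,"dz":-12,"az":0,"fingers":12},{"ax":0,"ay":0,"dx":0,"dy":0.5,"dz":-15,"az":0,"fingers":12},{"ax":0,"ay":0,"dx":0,"dy":0.5,"dz":-20,"az":0,"fingers":12},{"ax":0,"ay":0,"dx":0,"dy":0.5,"dz":-50,"az":0,"fingers":12},{"ax":0,"ay":0,"dx":0,"dy":0.5,"dz":-92,"az":0,"fingers":12}]'; python3 to.py 456.7 154 217 9.5
```

```text
tool_pos: [0.638, -0.0869, 0.125]
force: [-0.5, -0.7, -0.8]
clock: 67.15
tool_pos: [0.6372, -0.0874, 0.2169]
orientation: [180.0, 0.2, 4.1]
force: [0.9, 0.5, -1.3]
opening: 0.018
d [-162.6 -253.8    0.4] a [-0.   0.2 -5.4] | pose [637.2 -87.4 216.9] [180.    0.2   4.1] j6 84.6 F [ 0.9  0.5 -1.3] op 18.0 t 67.15
```

View pics/sc40.png

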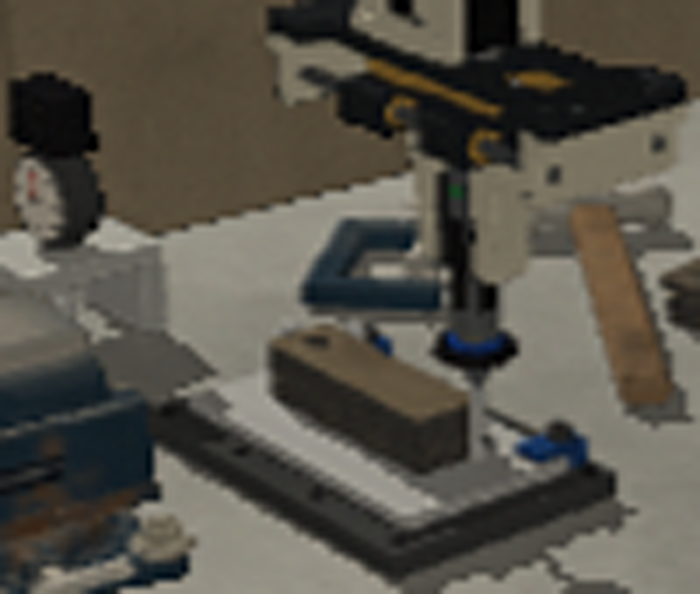

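```bash
python3 -m inch '[{"ax":0,"ay":0,"dx":-10,"dy":-40,"dz":-15,"az":0,"fingers":12},{"ax":0,"ay":0,"dx":-30,"dy":-85,"dz":-15,"az":-1,"fingers":12},{"ax":0,"ay":0,"dx":-55,"dy":-130,"dz":-15,"az":-2,"fingers":12},{"ax":0,"ay":0,"dx":-85,"dy":-175,"dz":-15,"az":-3,"fingers":12},{"ax":0,"ay":0,"dx":-120,"dy":-215,"dz":-15,"az":-4,"fingers":12},{"ax":0,"ay":0,"dx":-150,"dy":-245,"dz":-10,"az":-5,"fingers":12},{"ax":0,"ay":0,"dx":-162.6,"dy":-254,"dz":0,"az":-5.4,"fingers":12},{"ax":0,"ay":0,"dx":-162.6,"dy":-254,"dz":0,"az":-5.4,"fingers":12}]'|egrep 'pos|force';python3 -m inch '[{"ax":0,"ay":0,"dx":0,"dy":0,"dz":0,"az":0,"fingers":12},{"ax":0,"ay":0,"dx":0,"dy":0,"dz":20,"az":0,"fingers":12},{"ax":0,"ay":0,"dx":0,"dy":0,"dz":30,"az":0,"fingers":12},{"ax":0,"ay":0,"dx":0,"dy":0,"dz":30,"az":0,"fingers":12}]'|egrep 'pos|force'; python3 to.py 456.8 154 104 9.5;python3 - <<'E'
from h import *
s=snap('wrist','w41.png')
E
```

```text
tool_pos: [0.4566, 0.1544, 0.2168]
force: [0.6, 0.1, -1.4]
tool_pos: [0.4576, 0.1535, 0.1864]
force: [0.1, -1.0, -1.6]
d [-0.6 -0.7 82.4] a [ 0.1  0.1 -0. ] | pose [457.6 153.5 186.4] [1.799e+02 1.000e-01 9.500e+00] j6 57.5 F [ 0.1 -1.  -1.6] op 17.5 t 68.65
```

View pics/w41.png

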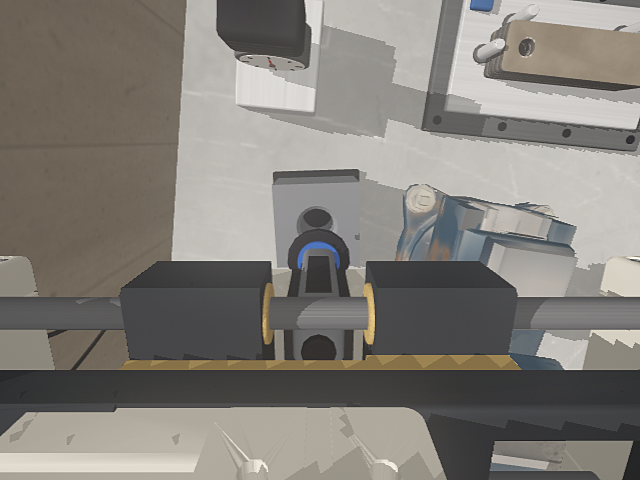

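Aligned over the hole (col 317 vs 318). Lower to just above seat.

```bash
python3 -m inch '[{"ax":0,"ay":0,"dx":-0.6,"dy":-0.5,"dz":15,"az":0,"fingers":12},{"ax":0,"ay":0,"dx":-0.6,"dy":-0.5,"dz":30,"az":0,"fingers":12},{"ax":0,"ay":0,"dx":-0.6,"dy":-0.5,"dz":45,"az":0,"fingers":12},{"ax":0,"ay":0,"dx":-0.6,"dy":-0.5,"dz":60,"az":0,"fingers":12},{"ax":0,"ay":0,"dx":-0.6,"dy":-0.5,"dz":72,"az":0,"fingers":12},{"ax":0,"ay":0,"dx":-0.6,"dy":-0.5,"dz":78,"az":0,"fingers":12},{"ax":0,"ay":0,"dx":-0.6,"dy":-0.5,"dz":79,"az":0,"fingers":12},{"ax":0,"ay":0,"dx":-0.6,"dy":-0.5,"dz":79,"az":0,"fingers":12}]';python3 to.py 456.8 154 104 9.5
```

```text
clock: 69.7
tool_pos: [0.4571, 0.1548, 0.1084]
orientation: [-180.0, -0.0, 9.5]
force: [0.2, 0.6, -1.3]
opening: 0.018
d [-0.4  0.8  4.4] a [-0. -0.  0.] | pose [457.1 154.8 108.4] [-180.    -0.     9.5] j6 57.4 F [ 0.2  0.6 -1.3] op 18.0 t 69.7
```

```bash
python3 -m inch '[{"ax":0,"ay":0,"dx":-0.2,"dy":0.7,"dz":2,"az":0,"fingers":12},{"ax":0,"ay":0,"dx":-0.2,"dy":0.7,"dz":4,"az":0,"fingers":12},{"ax":0,"ay":0,"dx":-0.2,"dy":0.7,"dz":4.4,"az":0,"fingers":12},{"ax":0,"ay":0,"dx":-0.2,"dy":0.7,"dz":4.4,"az":0,"fingers":12}]'|egrep 'pos|force';python3 fav.py
```

```text
tool_pos: [0.4569, 0.1539, 0.104]
force: [-2.4, -0.6, 4.3]
F [-1.98 -0.35  5.43] M [-0.238  1.008  0.004] p [456.9 154.  104. ]
```

```bash
python3 -m inch '[{"ax":0,"ay":0,"dx":0,"dy":0,"dz":-0.3,"az":0,"fingers":20},{"ax":0,"ay":0,"dx":0,"dy":0,"dz":-0.3,"az":0,"fingers":35},{"ax":0,"ay":0,"dx":0,"dy":0,"dz":-0.3,"az":0,"fingers":60},{"ax":0,"ay":0,"dx":0,"dy":0,"dz":-0.3,"az":0,"fingers":60},{"ax":0,"ay":0,"dx":0,"dy":0,"dz":-30,"az":0,"fingers":60},{"ax":0,"ay":0,"dx":0,"dy":0,"dz":-80,"az":0,"fingers":60},{"ax":0,"ay":0,"dx":0,"dy":0,"dz":-140,"az":0,"fingers":60},{"ax":0,"ay":0,"dx":0,"dy":0,"dz":-160,"az":0,"fingers":60}]';python3 -m inch '[{"ax":0,"ay":0,"dx":0,"dy":60,"dz":0,"az":0,"fingers":60},{"ax":0,"ay":0,"dx":0,"dy":120,"dz":0,"az":0,"fingers":60},{"ax":0,"ay":0,"dx":0,"dy":180,"dz":-20,"az":0,"fingers":60},{"ax":0,"ay":0,"dx":0,"dy":240,"dz":-20,"az":0,"fingers":60},{"ax":0,"ay":0,"dx":0,"dy":300,"dz":-20,"az":0,"fingers":60},{"ax":0,"ay":0,"dx":0,"dy":350,"dz":-20,"az":0,"fingers":60},{"ax":0,"ay":0,"dx":0,"dy":390,"dz":-20,"az":0,"fingers":60},{"ax":0,"ay":0,"dx":0,"dy":400,"dz":-20,"az":0,"fingers":60}]'
python3 - <<'E'
from h import *
s=snap('side','s50.png');a=snap('scene','sc50.png')
cv2.imwrite('pics/f1.png',cv2.resize(s['image'][270:420,150:370,::-1],None,fx=3.6,fy=3.6,interpolation=cv2.INTER_CUBIC))
cv2.imwrite('pics/f2.png',cv2.resize(a['image'][150:280,160:350,::-1],None,fx=4.2,fy=4.2,interpolation=cv2.INTER_CUBIC))
E
```

```text
clock: 71.5
tool_pos: [0.4581, 0.1546, 0.2677]
orientation: [-179.9, -0.3, 9.6]
force: [1.5, 0.4, -0.7]
opening: 0.06
clock: 72.5
tool_pos: [0.5228, -0.2426, 0.2829]
orientation: [-180.0, 0.1, 9.4]
force: [0.0, -0.4, -0.3]
opening: 0.0597
```

View pics/f1.png

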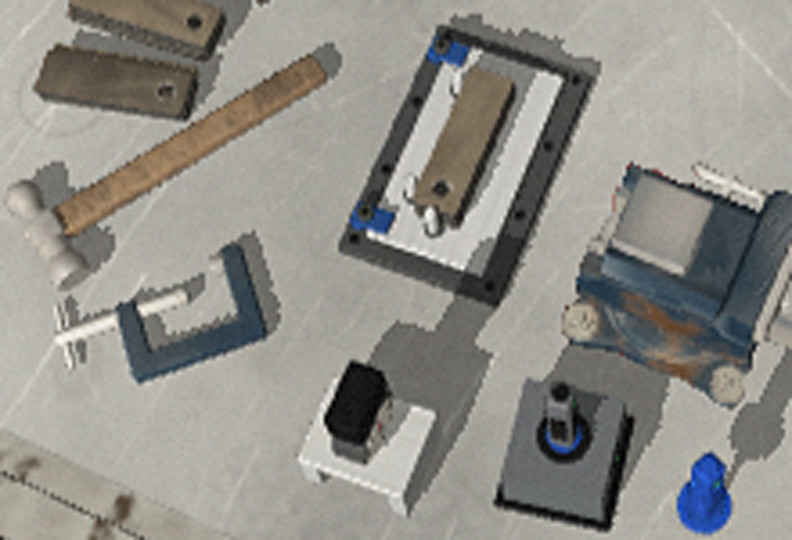

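View pics/f2.png

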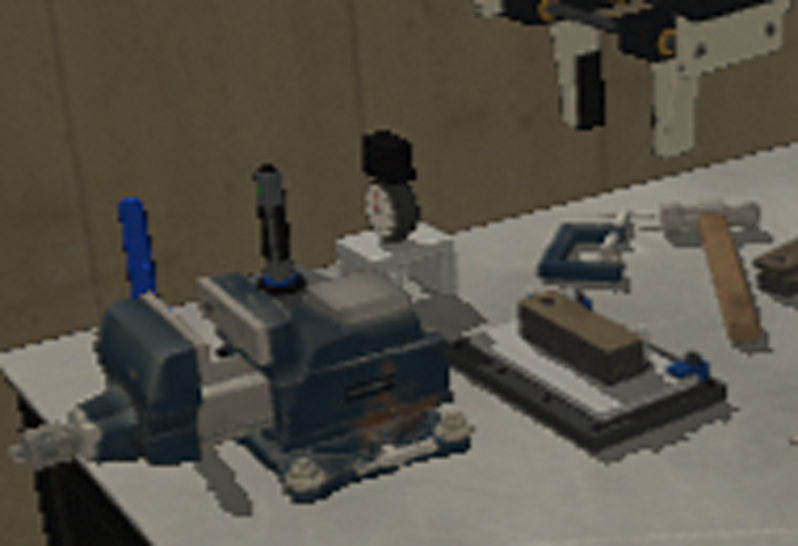

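```bash
python3 -m inch '[{"ax":0,"ay":0,"dx":0,"dy":0,"dz":0,"az":0,"fingers":60},{"ax":0,"ay":0,"dx":0,"dy":0,"dz":0,"az":0,"fingers":60},{"ax":0,"ay":0,"dx":0,"dy":0,"dz":0,"az":0,"fingers":60},{"ax":0,"ay":0,"dx":0,"dy":0,"dz":0,"az":0,"fingers":60}]' && python3 -c "
from plant import *
print(close_job())"
```

```text
clock: 73.1
tool_pos: [0.5231, -0.2401, 0.2839]
orientation: [180.0, -0.0, 9.6]
force: [0.4, 0.1, -0.9]
opening: 0.0594
the job is handed in; nothing more can be done
None
```

I completed every step of the task and handed the job in at about 73 s; the system gave no verdict. The last pictures show a square five-strip pack, the gauge upright on the bench, the pen upright in its dock, and the gripper clear.

- **Pack:** All five strips are stacked with their holes at the end-pin end. I found the pack's place by touching the first strip to a rear dowel and the end pin. The last overhead check put the pack's centre within about 1 mm of that. One grasp (the second strip) rode up on the strip and had to be repeated.
- **Gauge:** It had been knocked about 3 cm aside, so I located it again before picking it up. It was held seated astride the pack for over a second, with its needle turned, and now stands about 23 cm from the pack.
- **Pen path:** I traced all six seam points at about 2 cm/s, 4 to 5 mm out from the pack. I calibrated the tip by a light touch on the foot plate and on the pack's near side near the start; that side touch pushed with about 3 N. The pen went back into its dock at the position it came from.
- **Disagreements:** The side camera's reading of the pack differed from the touch result by about 4 mm, and the scene camera's by about 3 mm. Near the start of the seam the scene camera also suggested the pen tip was several millimetres off, but the touch did not bear this out. I went by touch and the wrist camera.
- **Bystanders:** I did not touch the square, the file or the C-clamp. The C-clamp shows in its place in the last pictures, but I did not re-measure the square or the file.

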